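# Park the counterbalanced sanding lamp

## Robot

A 7-joint arm with a two-finger parallel gripper is mounted at the origin on the work surface. World frame = base frame: x ahead of the robot, y to its left, z up, the work surface at z = 0. Lengths are in m, angles in rad, forces in N, time in s.
With the tool pointing down it reaches from about 0.425 to 0.8 m from the base axis. Payload 8.3 kg.
Tool frame: the origin (TCP) lies at the very end of the fingers, on their centre line; the grasp point (between the pads) lies 19 mm behind it (bot.hold_point_z is the distance from the TCP to the grasp point, in m); z points along the fingers, y is the line along which they close (so a half turn about z gives the same grasp; the last joint's range is limited). The gripper opens to 85 mm and grips with 20 to 120 N. Pads are 22 mm wide; open, the fingers measure 114 mm over their backs; the gripper's body (76 mm by 85 mm) begins 54 mm behind the grasp point. The pads swing forward as they close: fully open they stand 13 mm farther back than shut.
Start: joints at [1.193, 0.383, 0.016, 1.37, -0.006, 1.388, -0.046], TCP at [0.194, -0.594, 0.231] pointing down, gripper open.
Joint ranges: [-2.95, 2.95], [-0.25, 2.06], [-1.52, 1.56], [0.18, 2.33], [-1.44, 4.58], [0.02, 2.06], [-3.01, 3.01]. Speed limits (rad/s): [2.39, 2.39, 3.01, 3.01, 3.14, 3.14, 3.14].

## Interface

Orientations are given as a 3x3 rotation matrix whose columns are the frame's x, y, z axes.
In Python, from cell import bot gives the robot as it stands.
- The arm moves only by the tool servo_tool, never from a script. Its argument "commands" is a list of rows, each an object with "linear": the shift along the tool's x, y, z in mm, a list of three; "yaw": the turn about the tool's z in degrees. A call has 1 to 10 rows; each row shifts and turns the commanded pose from where the row before left it, along the tool's axes as they then stand; what a row does not reach is not made up. A row lasts 1/12 s, in which the tool goes at most 41.7 mm and 7.16 degrees, less where a joint would pass 70% of its speed; a pose out of reach is approached as far as the arm can. A call with a gripper value outside its range is refused whole. "fingers" is the opening, from -1 (shut) to 1 (fully open), set as the call begins (left out, the last holds). The fingers move at their own pace and stop on an object; "grip_force" is the grip in N (left out, the last holds). Time passes only in rows, so rows that do not move let the fingers close. It gives the time, the measured TCP pose, the force, the opening and the grip force at its end, in the units of the state.
- bot.get_obs(): the state, without advancing time (a new reading comes with each control period).
- bot.snapshot(name): name is "scene" or "top" or "wrist"; returns the picture (400x640x3 uint8, red, green, blue); there is no depth.
- bot.camera_model(name): a dict with "K" (3x3 intrinsics, pixels), "R" (3x3) and "t" (3): a world point X has camera coordinates R X + t. Camera axes: x right, y down, z forward; pixel columns grow to the right and rows downward; lengths in m; the calibration is good to about 2 mm. A picture is of the moment at which its call begins: read the wrist's pose just before it. camera_model takes no time and is no camera call; for the wrist camera it gives the pose at the moment of the call.
- bot.finish_job(): hands the job in; it is judged then, once.
The state is a dict: "t": time; "joint_pos": joint angles; "qvel": joint speeds; "tau": joint torques, N m; "tool_pos": TCP position; "orientation": TCP orientation; "force": force on the tool from outside, world axes, zero at the start; "torque": the same for the moment, N m; "width": finger opening in m; "gripper_force": force on a finger pad.
Only numpy, scipy, OpenCV 4.12 (cv2) and the standard library are available. Lean on these libraries where they do the work, as an engineer would, in place of code of your own. Each camera call takes 0.05 s, during which the arm holds its last target. There are 200 camera calls.

## Task

The sanding lamp's balance spring is tired, so its mast has flopped over. Pick the lamp up by its grip tab, bring the mast upright by tilting the base under it and keep it upright in the air for three seconds near where it stood; then carry it, mast upright all the way, over the rubber parking dock, keep it steady there for three seconds just above the cheeks, and lower it gently so that the lamp stands flat on the dock with the mast's counterweight in the slot between the two cheeks. Let go, and leave the other things on the bench where they are.

Things in the scene. Friction and masses are not known exactly. Their poses are not given: they have to be found in the camera images.
- lamp: Battery lamp, loose, 0.60 kg without mast. Dark steel base plate 275 x 100 x 12 mm, long in its x (x -150 to +125 mm). On it a black battery pack 70 x 85 mm at x = -112 mm (top 63 mm high), the grip tab at x = 0, a post 14 x 40 mm at x = 118 mm, 166 mm high. Origin on the underside below the tab; x points from tab to mast, z up. Centre of mass, mast included, within 10 mm of the tab in x.
- lamp_grip (a point): Where to grip: in the aluminium grip tab, 75 mm above the lamp's underside. The tab is 16 mm thick in the lamp's y, 50 mm wide in x, its top 95 mm above the underside. Pinched across y from above, the lamp turns with the gripper about its x axis without slipping. Axes as the lamp's.
- mast (a joint): Lean of the mast relative to the base, rad: 0 is square to the base, stops at -0.3 and +0.3; it turns about the lamp's +x by the right-hand rule (positive leans the head to the lamp's -y). A weak spring, 0.0263 N m/rad, pulls it to 0, but gravity topples it with 0.045 N m/rad, so upright is unstable (time constant 0.65 s) and it starts resting at a stop. Friction 0.00025 N m, damping 0.004 N m s.
- mast_pivot (a point): The mast's pivot, on the lamp at x = 165 mm, 150 mm above the underside; lamp axes. The mast is 0.28 kg nominal (+-20 %), centre of mass 16 mm above the pivot, inertia about the pivot 0.0055 kg m2. With a = the mast's lean from vertical and p = the base's roll about the lamp's x (same sign), a'' = 8.2 a - 4.8 (a - p) roughly. A mast at its stop is pushed along by the base.
- mast_bob (a point): Centre of the mast's counterweight, a steel block 44 x 40 x 44 mm (x, y, z) 100 mm below the pivot on the mast; with the mast square, 165 mm ahead of the lamp's origin, centre 50 mm and underside 28 mm above the lamp's underside. Axes of the mast: z along it to the head.
- mast_head (a point): Centre of the black lamp head, 45 x 100 x 55 mm, 190 mm above the pivot on the mast; z points up along the mast.
- dock: Parking dock, fixed to the bench: a flat black rubber plate 360 x 130 mm, 6 mm thick, origin on its underside, the plate reaching from x = -150 to +210 mm of its own frame; near its +x end two plywood cheeks stand up. Parked, the lamp's frame coincides with the dock's in x, y and yaw, 6 mm higher.
- dock_slot (a point): Centre of the slot between the two cheeks, at the height of a parked counterweight (56 mm above the bench), 165 mm ahead of the dock's origin in x. The cheeks are 75 mm long in x, 10 mm thick, 70 mm high, 76 mm apart inside (the slot runs along x, open at both ends), with lips that flare outward up to 92 mm high. The slot limits the parked mast's lean to about 0.15 rad.
- sanding_block: Bystander: cork sanding block 112 x 62 x 32 mm, loose, lying between lamp and dock. Origin under its centre.
- glue: Bystander: yellow glue bottle, 60 mm diameter, 170 mm tall. Origin under its centre.
- jar: Bystander: glass jar, 72 mm diameter, 90 mm tall. Origin under its centre.
- hammer: Bystander: hammer lying on the bench.
- screwdriver: Bystander: screwdriver lying on the bench.

How it is judged:
By the outcome, as a careful person would: the job done as asked, in the order asked, and still so for the second after the job is handed in, with the robot touching nothing.
It also fails if it takes over 72 s, if anything falls off the work surface, if the arm or the gripper's body presses on something with over 40 N, if the wrist force passes 120 N, or if a joint passes its speed limit or range.

## Working session

There is one attempt and no reset: what is moved stays moved. The work goes in short steps, Python scripts to look and compute and a tool call to move; the robot and the scene stay as the last step left them, time stands still between calls to the robot, and variables do not carry over. Pictures are saved under pics/ and viewed, at most 10 in all, crops included, and the job is handed in when it is done.

Besides the shell and the picture viewer there is one more tool, called after "Call:" as name(argument=value, ...) on one line, values as JSON. servo_tool: Moves the arm, as the interface text tells. Its arguments: {"type":"object","properties":{"commands":{"type":"array"},"fingers":{"type":"number"},"grip_force":{"type":"number"}},"required":["commands"]}

```bash
mkdir -p pics
cat > h.py <<'E'
from cell import bot
import numpy as np, cv2
def save(n,f):
    im=bot.snapshot(n); cv2.imwrite('pics/'+f,im[:,:,::-1]); return im
def ray(n,uv,cm=None):
    c=cm or bot.camera_model(n); R=np.array(c['R']);K=np.array(c['K']);t=np.array(c['t'])
    d=R.T@np.linalg.solve(K,[uv[0],uv[1],1.]); return -R.T@t,d
def onz(n,uv,z):
    o,d=ray(n,uv); return o+d*(z-o[2])/d[2]
def proj(n,X):
    c=bot.camera_model(n); p=(np.array(c['K'])@(np.array(c['R'])@np.array(X).T+np.array(c['t'])[:,None])); return (p[:2]/p[2]).T
E
python3 - <<'E'
from h import *
a=save('scene','s0.png'); b=save('top','t0.png')
for n in('scene','top'):
    c=bot.camera_model(n); print(n,np.round(c['K'],1).tolist(),np.round(c['R'],3).tolist(),np.round(c['t'],3).tolist())
o=bot.get_obs(); print(o['t'],o['tool_pos'],np.round(o['orientation'],3).tolist(),o['width'])
E
```

```text
scene [[401.0, 0.0, 323.9], [0.0, 401.0, 191.4], [0.0, 0.0, 1.0]] [[0.74, 0.672, -0.013], [0.495, -0.558, -0.666], [-0.455, 0.487, -0.745]] [-0.363, -0.104, 1.883]
top [[398.1, 0.0, 314.3], [0.0, 398.1, 200.2], [0.0, 0.0, 1.0]] [[-0.005, -1.0, -0.014], [-0.985, 0.007, -0.17], [0.17, 0.013, -0.985]] [0.017, 0.543, 1.252]
0.1 [ 0.19342418 -0.59382978  0.23036869] [[0.951, 0.31, -0.001], [0.31, -0.951, 0.002], [0.0, -0.002, -1.0]] 0.08536424647679768
```

View pics/s0.png

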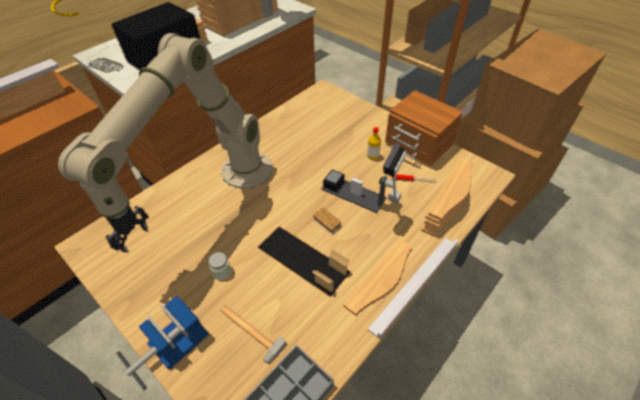

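View pics/t0.png

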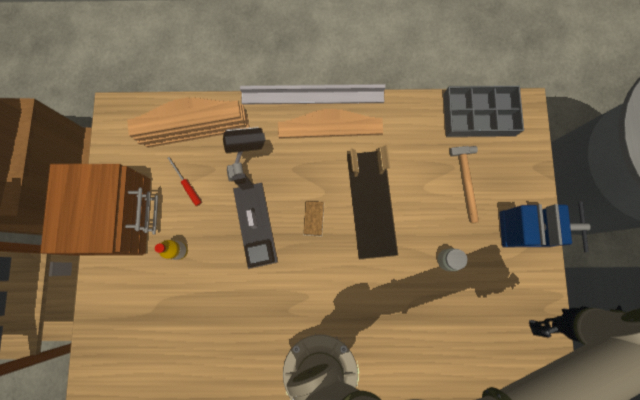

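Run:
```python
import cv2,numpy as np
im=cv2.imread('pics/t0.png')
a=im[110:280,210:410]; a=cv2.resize(a,(800,680),interpolation=cv2.INTER_CUBIC)[:600]
cv2.imwrite('pics/c0.png',a)
from h import *
g=im.max(2); hsv=cv2.cvtColor(im,cv2.COLOR_BGR2HSV)
def rects(m,x0,x1,y0,y1,name):
    k=np.zeros_like(m);k[y0:y1,x0:x1]=m[y0:y1,x0:x1]
    n,l,s,c=cv2.connectedComponentsWithStats(k)
    for i in range(1,n):
        if s[i,4]>12:
            cs,_=cv2.findContours((l==i).astype('uint8'),0,1); r=cv2.minAreaRect(cs[0])
            print(name,s[i],np.round(c[i],2),np.round(cv2.boxPoints(r),1).tolist())
rects((g<75).astype('uint8'),340,400,140,265,'dock')
rects((g<110).astype('uint8'),215,285,120,275,'lampdark')
rects(((hsv[...,1]<50)&(g>170)).astype('uint8'),240,262,200,235,'tab')
```

```text
dock [ 347  151   50  107 3646] [371.81 207.99] [[346.8999938964844, 154.10000610351562], [385.20001220703125, 149.89999389648438], [396.79998779296875, 254.1999969482422], [358.5, 258.5]]
lampdark [ 223  128   55  140 3611] [250.98 192.53] [[221.10000610351562, 130.60000610351562], [268.5, 123.80000305175781], [288.29998779296875, 262.0], [240.8000030517578, 268.70001220703125]]
tab [247 211   6  14  54] [249.56 217.72] [[246.39999389648438, 211.10000610351562], [250.10000610351562, 210.39999389648438], [252.8000030517578, 223.8000030517578], [249.10000610351562, 224.60000610351562]]
```

View pics/c0.png

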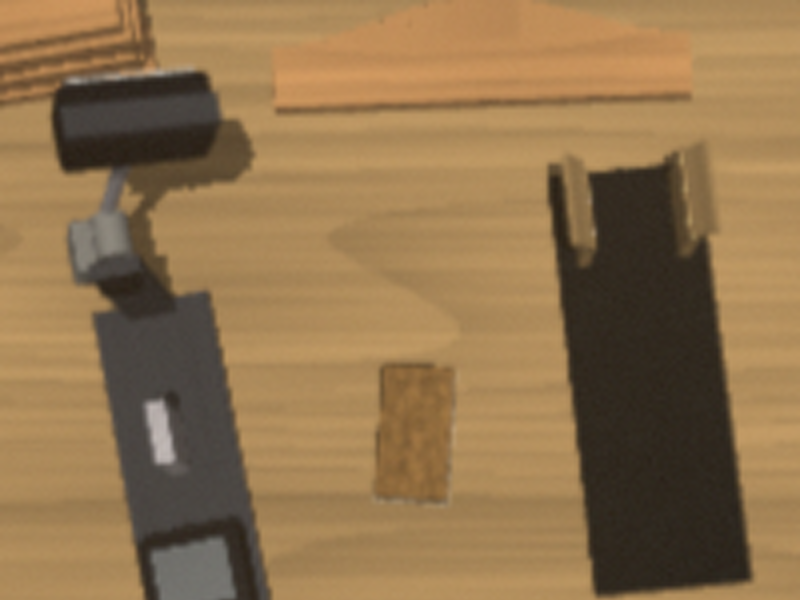

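Run:
```python
from h import *
im=cv2.imread('pics/t0.png'); g=im.max(2).astype(float)
def edge(p,q,z,off=6,n=25):
    # subpixel edge along line p-q, returns fitted line's world ends
    p,q=np.array(p,float),np.array(q,float); d=(q-p)/np.linalg.norm(q-p); nn=np.array([-d[1],d[0]])
    s=np.arange(-off,off+.1,.25); pts=[]
    for f in np.linspace(.1,.9,n):
        c=p+f*(q-p); xy=(c+s[:,None]*nn).astype(np.float32)
        v=cv2.remap(g.astype(np.float32),xy[:,:1],xy[:,1:],1)[:,0]; v=cv2.GaussianBlur(v[:,None],(1,5),0)[:,0]
        i=np.argmax(np.abs(np.gradient(v))); pts.append(onz('top',xy[i],z)[:2])
    vx,vy,x,y=cv2.fitLine(np.array(pts,np.float32),cv2.DIST_HUBER,0,.001,.001).ravel()
    if vx<0: vx,vy=-vx,-vy
    return np.array([x,y]),np.array([vx,vy])
C=lambda x,y:(210+x/4-.375,110+y/4-.375)
ll=edge(C(97,330),C(140,570),.012,4); lr=edge(C(212,310),C(262,600),.012,4); lt=edge(C(100,314),C(206,293),.012,4,11)
dl=edge(C(575,360),C(594,590),.006,5); dr=edge(C(716,300),C(748,570),.006,5); db=edge(C(600,594),C(745,580),.006,5,11)
def mid(a,b,e,xe,name):
    yaw=np.mean([np.arctan2(*a[1][::-1]),np.arctan2(*b[1][::-1])]); u=np.array([np.cos(yaw),np.sin(yaw)]); v=np.array([-u[1],u[0]])
    yc=(a[0]@v+b[0]@v)/2; xo=None
    # intersect end edge with centreline
    A=np.array([u,-e[1]]).T; st=np.linalg.solve(A,e[0]-yc*v); P=yc*v+st[0]*u
    print(name,'yaws',np.degrees(np.arctan2(*a[1][::-1])),np.degrees(np.arctan2(*b[1][::-1])),'width',a[0]@v-b[0]@v,'origin',P-xe*u,'endangle',np.degrees(np.arctan2(e[1]@v,e[1]@u)))
mid(ll,lr,lt,.125,'lamp'); mid(dl,dr,db,-.150,'dock')
print('tab',onz('top',(249.56,217.72),.095), 'glue',onz('top',(172,250),.1),'cabinet top edge',onz('top',(127,165),.2),'jar',onz('top',(455,259),.09))
print('cheek tips',onz('top',C(570,155),.09),onz('top',C(695,145),.09))
```

```text
lamp yaws 11.823144 11.886157 width 0.1014886 origin [0.47474664 0.21368112] endangle -81.17782
dock yaws 4.955424 5.25845 width 0.12992738 origin [ 0.5096524  -0.17970501] endangle -89.88801
tab [0.48071224 0.21575443 0.095     ] glue [0.38173804 0.45152232 0.1       ] cabinet top edge [0.62540823 0.56100706 0.2       ] jar [ 0.35005552 -0.41572615  0.09      ]
cheek tips [ 0.70388106 -0.10902511  0.09      ] [ 0.71130802 -0.20961671  0.09      ]
```

Call:
servo_tool(commands=[{"linear": [0,0,0],"yaw": 6.2},{"linear": [28,-21,0],"yaw": 0},{"linear": [28,-21,0],"yaw": 0},{"linear": [28,-21,0],"yaw": 0},{"linear": [28,-21,0],"yaw": 0},{"linear": [28,-21,0],"yaw": 0},{"linear": [28,-21,0],"yaw": 0},{"linear": [28,-21,0],"yaw": 0},{"linear": [28,-21,0],"yaw": 0},{"linear": [28,-21,0],"yaw": 0}], fingers=1)

```text
t: 0.93
tool_pos: [0.4021, -0.356, 0.231]
orientation: [[0.979, 0.205, -0.0], [0.205, -0.979, 0.0], [-0.0, -0.0, -1.0]]
force: [0.7, -0.4, 0.9]
width: 0.0854
gripper_force: 0.0
```

Call:
servo_tool(commands=[{"linear": [13,-36,0],"yaw": 0},{"linear": [13,-36,0],"yaw": 0},{"linear": [13,-36,0],"yaw": 0},{"linear": [13,-36,0],"yaw": 0},{"linear": [13,-36,0],"yaw": 0},{"linear": [13,-36,0],"yaw": 0},{"linear": [13,-36,0],"yaw": 0},{"linear": [13,-36,0],"yaw": 0},{"linear": [13,-36,0],"yaw": 0},{"linear": [13,-36,0],"yaw": 0}])

```text
t: 1.77
tool_pos: [0.4544, 0.0232, 0.2313]
orientation: [[0.979, 0.205, -0.0], [0.205, -0.979, -0.0], [-0.0, 0.0, -1.0]]
force: [0.3, -0.1, 0.1]
width: 0.0854
gripper_force: 0.0
```

Call:
servo_tool(commands=[{"linear": [13,-36,0],"yaw": 0},{"linear": [13,-36,0],"yaw": 0},{"linear": [13,-36,0],"yaw": 0},{"linear": [13,-36,0],"yaw": 0},{"linear": [13,-36,0],"yaw": 0},{"linear": [0,0,0],"yaw": 0},{"linear": [0,0,0],"yaw": 0}])

```text
t: 2.35
tool_pos: [0.4805, 0.2138, 0.2307]
orientation: [[0.978, 0.21, -0.002], [0.21, -0.978, 0.001], [-0.001, -0.001, -1.0]]
force: [0.4, -0.8, 0.3]
width: 0.0855
gripper_force: 0.0
```

Run:
```python
from h import *
o=bot.get_obs(); p=np.array(o['tool_pos']);R=np.array(o['orientation']);print(o['t'],p,np.degrees(np.arctan2(R[1,0],R[0,0])))
T=np.array([.480,.215,.056]); print('tool delta',R.T@(T-p)*1000)
im=save('wrist','w1.png'); c=bot.camera_model('wrist')
print('tab top centre expected px',proj('wrist',[[.480,.215,.095]]))
```

```text
2.35 [0.48046985 0.21376183 0.2307496 ] 12.148770048254436
tool delta [ 3.17948609e-02 -1.06189576e+00  1.74751391e+02]
tab top centre expected px [[308.24054758 192.30081213]]
```

View pics/w1.png

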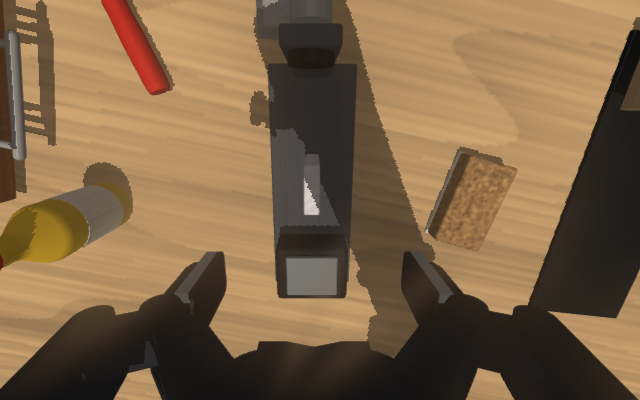

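Run:
```python
from h import *
o=bot.get_obs(); p=np.array(o['tool_pos']);R=np.array(o['orientation'])
f=lambda uv,z:np.round(R.T@(onz('wrist',uv,z)-p)*1000,1)
for uv in[(304,154),(320,154),(305,214),(320,214)]: print('tab',f(uv,.095))
for uv in[(287,258),(338,257),(290,296),(335,294)]: print('battery lid',f(uv,.063))
for uv in[(270,66),(357,65)]: print('plate',f(uv,.012))
```

```text
tab [ 36.5  -7.3 135.7]
tab [ 36.5   7.5 135.7]
tab [-22.1  -6.9 135.7]
tab [-22.1   7.9 135.7]
battery lid [-86.2 -28.8 167.8]
battery lid [-84.9  29.5 167.8]
battery lid [-136.2  -26.5  167.9]
battery lid [-133.4   27.1  167.9]
plate [123.1 -46.8 218.5]
plate [124.1  49.7 218.5]
```

Call:
servo_tool(commands=[{"linear": [-1,0.8,20],"yaw": 0.3},{"linear": [0,0,35],"yaw": 0},{"linear": [0,0,35],"yaw": 0},{"linear": [0,0,35],"yaw": 0},{"linear": [0,0,30],"yaw": 0},{"linear": [0,0,15],"yaw": 0},{"linear": [0,0,5],"yaw": 0},{"linear": [0,0,0],"yaw": 0}])

```text
t: 3.07
tool_pos: [0.4802, 0.208, 0.0552]
orientation: [[0.98, 0.198, -0.002], [0.198, -0.98, -0.001], [-0.003, 0.001, -1.0]]
force: [0.0, -0.2, -0.7]
width: 0.0854
gripper_force: 0.0
```

Call:
servo_tool(commands=[{"linear": [0,0,0],"yaw": 0},{"linear": [0,0,0],"yaw": 0},{"linear": [0,0,0],"yaw": 0},{"linear": [0,0,0],"yaw": 0},{"linear": [0,0,0],"yaw": 0},{"linear": [0,0,0],"yaw": 0}], fingers=-1, grip_force=90)

```text
t: 3.57
tool_pos: [0.481, 0.2127, 0.0577]
orientation: [[0.979, 0.202, 0.002], [0.202, -0.979, 0.004], [0.003, -0.003, -1.0]]
force: [0.5, 5.1, 3.6]
width: 0.0153
gripper_force: 88.6
```

Call:
servo_tool(commands=[{"linear": [0,0,-5],"yaw": 0},{"linear": [0,0,-10],"yaw": 0},{"linear": [0,0,-15],"yaw": 0},{"linear": [0,0,-20],"yaw": 0},{"linear": [0,0,-20],"yaw": 0},{"linear": [0,0,-20],"yaw": 0},{"linear": [0,0,-20],"yaw": 0},{"linear": [0,0,-10],"yaw": 0},{"linear": [0,0,-5],"yaw": 0},{"linear": [0,0,0],"yaw": 0}])

```text
t: 4.4
tool_pos: [0.4808, 0.2097, 0.1819]
orientation: [[0.98, 0.2, 0.001], [0.2, -0.98, -0.0], [0.001, 0.0, -1.0]]
force: [0.1, 0.7, -9.6]
width: 0.015
gripper_force: 88.4
```

```bash
cat >> h.py <<'E'
def lean(tag=None,v=False):
    o=bot.get_obs(); p=np.array(o['tool_pos']);R=np.array(o['orientation']); im=bot.snapshot('top')
    # gravity-level lamp frame; lamp x = tool x, lamp y = -tool y
    ux=R[:,0]*[1,1,0]; ux/=np.linalg.norm(ux); uy=np.array([-ux[1],ux[0],0])
    piv=p+.165*ux+np.array([0,0,.150-.056])
    g=im.max(2); q=proj('top',[piv+[0,0,.19]+dy*uy+dx*ux for dy in(-.115,.115) for dx in(-.04,.05)])
    x0,y0=np.floor(q.min(0)).astype(int); x1,y1=np.ceil(q.max(0)).astype(int)
    m=np.zeros_like(g); m[max(y0,0):y1,max(x0,0):x1]=(g<70)[max(y0,0):y1,max(x0,0):x1]
    n,l,s,c=cv2.connectedComponentsWithStats(m); 
    if n<2: print('no head'); return
    i=1+np.argmax(s[1:,4]); a=0.
    cs=cv2.findContours((l==i).astype('uint8'),0,1)[0][0]; c2=cv2.minAreaRect(cs)
    for _ in range(6):
        h=onz('top',c[i],piv[2]+.19*np.cos(a))-piv; y=h@uy; a=-np.arcsin(np.clip(y/.19,-.9,.9))
    if tag: cv2.imwrite('pics/'+tag+'.png',im[:,:,::-1])
    print('t %.3f a=%.4f  x=%.4f area %d c'%(o['t'],a,h@ux,s[i,4]),np.round(c[i],2),'tcp',np.round(p,4),'tilt(up vec)',np.round(-R[:2,2],4),'yaw %.2f'%np.degrees(np.arctan2(R[1,0],R[0,0])),'F',np.round(o['force'],1),'M',np.round(o['torque'],2))
    return a
E
python3 -c "
from h import *
lean('t1');lean()
save('scene','s1.png')"
```

```text
t 4.400 a=0.2911  x=0.0011 area 991 c [235.19 122.54] tcp [0.4808 0.2097 0.1819] tilt(up vec) [-0.0008  0.0001] yaw 11.52 F [ 0.1  0.7 -9.6] M [0.01 0.09 0.01]
t 4.450 a=0.2915  x=0.0014 area 992 c [235.38 122.78] tcp [0.4804 0.2095 0.1808] tilt(up vec) [0.0007 0.0005] yaw 11.52 F [-1.  -0.6 -9.4] M [-0.08  0.19 -0.02]
```

```bash
python3 -c "
import cv2,numpy as np
a=cv2.imread('pics/t1.png')[60:260,180:380];b=cv2.imread('pics/s1.png')[120:320,260:460]
cv2.imwrite('pics/c1.png',cv2.resize(np.hstack([a,b]),(800,400),interpolation=cv2.INTER_CUBIC))"
```

```text
(no output)
```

View pics/c1.png

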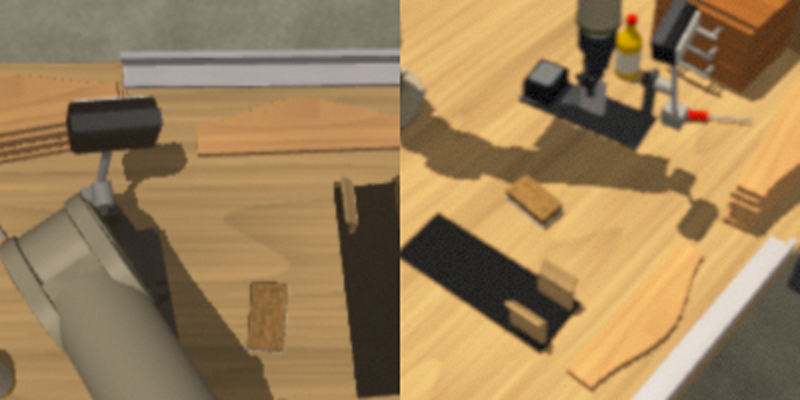

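```bash
cat > sim.py <<'E'
import numpy as np
def sim(rows,a=.3,w=0.,k=.834,tau=.02,T=0,c=.73,g=3.4,f=.0455,stop=.3):
    # rows: list of (tool_y mm, yaw deg); returns time traj end a,w,u at end of rows + T
    dt=.001; v=0; out=[]; 
    for ty,yw in list(rows)+[(0,0)]*int(round(T*12)):
        vc=(-ty-165*np.radians(yw))/1000*12
        for _ in range(83):
            acc=(vc-v)/tau; v+=acc*dt
            dr=g*a-c*w+k*acc
            if abs(w)<1e-3 and abs(dr)<f: w=0
            else: w+=(dr-f*np.sign(w if abs(w)>1e-3 else dr))*dt
            a+=w*dt
            if a>stop: a=stop; w=min(w,0)
            if a<-stop: a=-stop; w=max(w,0)
        out.append((round(a,3),round(w,3)))
    return a,w,w+2.245*a,out
E
python3 - <<'E'
from sim import *
run=[(-15,-2),(-30,-4),(-40,-4)]
for n in(1,2,3):
  for x in(0,10,20,30):
    seq=run+[(40,4)]*n+[(x,x/10)]
    print(n,x,[round(sim(seq,k=kk,T=.5)[2],3) for kk in(.67,.834,1.0)], sim(seq,T=.5)[3][3:])
E
```

```text
1 0 [np.float64(0.639), np.float64(0.359), np.float64(0.062)] [(np.float64(0.239), np.float64(-0.89)), (np.float64(0.201), np.float64(-0.303)), (np.float64(0.18), np.float64(-0.223)), (np.float64(0.164), np.float64(-0.159)), (np.float64(0.153), np.float64(-0.103)), (np.float64(0.147), np.float64(-0.052)), (np.float64(0.145), np.float64(-0.005)), (np.float64(0.146), np.float64(0.032))]
1 10 [np.float64(0.61), np.float64(0.325), np.float64(0.019)] [(np.float64(0.239), np.float64(-0.89)), (np.float64(0.193), np.float64(-0.425)), (np.float64(0.17), np.float64(-0.221)), (np.float64(0.154), np.float64(-0.158)), (np.float64(0.143), np.float64(-0.105)), (np.float64(0.137), np.float64(-0.057)), (np.float64(0.134), np.float64(-0.013)), (np.float64(0.134), np.float64(0.023))]
1 20 [np.float64(0.582), np.float64(0.291), np.float64(-0.024)] [(np.float64(0.239), np.float64(-0.89)), (np.float64(0.185), np.float64(-0.548)), (np.float64(0.16), np.float64(-0.219)), (np.float64(0.144), np.float64(-0.158)), (np.float64(0.133), np.float64(-0.107)), (np.float64(0.126), np.float64(-0.061)), (np.float64(0.1
[... 3356 characters left out ...]
.053), np.float64(-0.104)), (np.float64(0.046), np.float64(-0.077)), (np.float64(0.04), np.float64(-0.057)), (np.float64(0.036), np.float64(-0.04)), (np.float64(0.034), np.float64(-0.024)), (np.float64(0.032), np.float64(-0.01))]
3 30 [np.float64(0.449), np.float64(0.027), np.float64(-0.455)] [(np.float64(0.239), np.float64(-0.89)), (np.float64(0.169), np.float64(-0.792)), (np.float64(0.107), np.float64(-0.704)), (np.float64(0.06), np.float64(-0.515)), (np.float64(0.043), np.float64(-0.102)), (np.float64(0.036), np.float64(-0.077)), (np.float64(0.03), np.float64(-0.059)), (np.float64(0.026), np.float64(-0.045)), (np.float64(0.023), np.float64(-0.032)), (np.float64(0.021), np.float64(-0.02))]
```

Call:
servo_tool(commands=[{"linear": [0,-15,0],"yaw": -2},{"linear": [0,-30,0],"yaw": -4},{"linear": [0,-40,0],"yaw": -4},{"linear": [0,40,0],"yaw": 4},{"linear": [0,40,0],"yaw": 4},{"linear": [0,40,0],"yaw": 4},{"linear": [0,20,0],"yaw": 2},{"linear": [0,0,0],"yaw": 0}], grip_force=120)

```text
t: 5.22
tool_pos: [0.4993, 0.1504, 0.1794]
orientation: [[0.993, 0.12, -0.002], [0.12, -0.993, -0.004], [-0.003, 0.004, -1.0]]
force: [-0.1, -1.4, -9.3]
width: 0.0143
gripper_force: 120.2
```

```bash
python3 -c "
from h import *
for i in range(5): lean('th' if i==0 else None)"
```

```text
t 5.217 a=0.0424  x=0.0016 area 914 c [246.69 116.91] tcp [0.4993 0.1504 0.1794] tilt(up vec) [0.0024 0.0044] yaw 6.87 F [-0.1 -1.4 -9.3] M [-0.18  0.12  0.18]
t 5.267 a=0.0481  x=0.0013 area 891 c [245.29 117.34] tcp [0.4984 0.1538 0.1797] tilt(up vec) [0.0025 0.0022] yaw 7.16 F [-0.1  1.4 -9.2] M [ 0.13  0.14 -0.07]
t 5.317 a=0.0507  x=0.0012 area 910 c [244.   117.62] tcp [0.4977 0.1565 0.18  ] tilt(up vec) [0.0023 0.0006] yaw 7.40 F [-0.7  2.3 -8.1] M [0.17 0.15 0.01]
t 5.367 a=0.0503  x=0.0013 area 906 c [243.   117.72] tcp [0.4974 0.1581 0.1803] tilt(up vec) [ 0.0019 -0.0003] yaw 7.56 F [ 0.1  0.5 -8.9] M [0.04 0.11 0.04]
t 5.417 a=0.0532  x=0.0013 area 930 c [242.73 117.71] tcp [0.4973 0.159  0.1806] tilt(up vec) [ 0.0015 -0.0006] yaw 7.64 F [  0.4   0.6 -10.1] M [0.01 0.17 0.03]
```

Run:
```python
from sim import *
for seq in([(30,0),(40,0),(40,0),(20,0)],[(30,0),(40,0),(40,0),(30,0),(15,0)],[(30,0),(40,0),(40,0),(40,0),(20,0)]):
  for a,w in((.053,.0),(.053,.04),(.056,.06)):
    r=sim(seq,a,w,T=.33); print(sum(s[0] for s in seq),a,w,round(r[2],3),[(float(x),float(y)) for x,y in r[3][-5:]])
```

```text
130 0.053 0.0 -0.005 [(-0.033, -0.116), (-0.03, 0.071), (-0.025, 0.058), (-0.02, 0.045), (-0.017, 0.034)]
130 0.053 0.04 0.102 [(-0.021, -0.078), (-0.015, 0.11), (-0.006, 0.099), (0.002, 0.089), (0.009, 0.082)]
130 0.056 0.06 0.175 [(-0.011, -0.056), (-0.003, 0.133), (0.008, 0.125), (0.018, 0.117), (0.027, 0.113)]
155 0.053 0.0 -0.054 [(-0.047, -0.064), (-0.043, 0.068), (-0.039, 0.051), (-0.035, 0.034), (-0.033, 0.019)]
155 0.053 0.04 0.068 [(-0.032, -0.025), (-0.025, 0.109), (-0.016, 0.095), (-0.009, 0.083), (-0.002, 0.073)]
155 0.056 0.06 0.149 [(-0.02, -0.001), (-0.011, 0.134), (-0.0, 0.123), (0.01, 0.114), (0.019, 0.107)]
170 0.053 0.0 -0.089 [(-0.058, -0.11), (-0.055, 0.069), (-0.05, 0.05), (-0.047, 0.03), (-0.045, 0.012)]
170 0.053 0.04 0.033 [(-0.043, -0.071), (-0.036, 0.111), (-0.028, 0.094), (-0.02, 0.079), (-0.014, 0.066)]
170 0.056 0.06 0.115 [(-0.031, -0.047), (-0.022, 0.136), (-0.012, 0.122), (-0.002, 0.11), (0.007, 0.1)]
```

Call:
servo_tool(commands=[{"linear": [0,30,0],"yaw": 0},{"linear": [0,40,0],"yaw": 0},{"linear": [0,40,0],"yaw": 0},{"linear": [0,25,0],"yaw": 0},{"linear": [0,10,0],"yaw": 0}])

```text
t: 5.88
tool_pos: [0.5173, 0.0094, 0.1808]
orientation: [[0.992, 0.127, -0.001], [0.127, -0.992, -0.002], [-0.001, 0.002, -1.0]]
force: [0.8, -0.5, -9.6]
width: 0.0145
gripper_force: 120.2
```

```bash
python3 -c "
from h import *
for i in range(5): lean('th2' if i==0 else None)"
```

```text
t 5.883 a=-0.0200  x=0.0020 area 968 c [302.63 109.12] tcp [0.5173 0.0094 0.1808] tilt(up vec) [0.0006 0.0022] yaw 7.28 F [ 0.8 -0.5 -9.6] M [-0.09  0.06 -0.1 ]
t 5.933 a=-0.0178  x=0.0015 area 940 c [302.96 109.23] tcp [0.5174 0.0092 0.1808] tilt(up vec) [0.0006 0.0021] yaw 7.24 F [ 0.8 -2.3 -9.2] M [-0.28  0.06 -0.14]
t 5.983 a=-0.0076  x=0.0018 area 963 c [302.43 109.15] tcp [0.5172 0.012  0.1809] tilt(up vec) [0.0007 0.0007] yaw 7.36 F [ 0.1  1.3 -9.4] M [0.03 0.17 0.01]
t 6.033 a=-0.0003  x=0.0016 area 957 c [301.77 109.2 ] tcp [0.517  0.0144 0.181 ] tilt(up vec) [ 0.0005 -0.0005] yaw 7.52 F [ 0.2  0.9 -9.3] M [0.04 0.13 0.04]
t 6.083 a=0.0101  x=0.0017 area 971 c [301.85 109.12] tcp [0.5169 0.0158 0.1811] tilt(up vec) [ 0.0004 -0.0011] yaw 7.64 F [-0.7  0.6 -9.4] M [-0.    0.17  0.03]
```

Run:
```python
from sim import *
for seq in([(30,0),(40,0),(40,0),(20,0)],[(35,1),(40,2),(40,2),(20,1)],[(35,1),(41,2),(41,2),(30,1),(10,0)],[(35,1),(41,2),(41,2),(41,2),(20,0)]):
  for a,w in((.010,.13),(.013,.155),(.015,.18)):
    r=sim(seq,a,w,T=.33); print(sum(s[0] for s in seq),a,w,round(r[2],3),[(float(x),float(y)) for x,y in r[3][-5:]])
```

```text
130 0.01 0.13 0.082 [(-0.043, -0.039), (-0.034, 0.14), (-0.024, 0.123), (-0.014, 0.107), (-0.006, 0.094)]
130 0.013 0.155 0.167 [(-0.032, -0.012), (-0.021, 0.168), (-0.008, 0.154), (0.005, 0.14), (0.016, 0.131)]
130 0.015 0.18 0.241 [(-0.022, 0.01), (-0.009, 0.192), (0.006, 0.179), (0.021, 0.169), (0.035, 0.163)]
135 0.01 0.13 0.021 [(-0.06, -0.066), (-0.052, 0.137), (-0.041, 0.116), (-0.033, 0.095), (-0.025, 0.078)]
135 0.013 0.155 0.107 [(-0.049, -0.04), (-0.038, 0.166), (-0.025, 0.147), (-0.014, 0.129), (-0.004, 0.115)]
135 0.015 0.18 0.187 [(-0.039, -0.014), (-0.026, 0.193), (-0.011, 0.176), (0.003, 0.161), (0.016, 0.15)]
157 0.01 0.13 -0.029 [(-0.067, 0.045), (-0.058, 0.119), (-0.049, 0.095), (-0.042, 0.073), (-0.037, 0.054)]
157 0.013 0.155 0.068 [(-0.054, 0.073), (-0.042, 0.149), (-0.031, 0.128), (-0.021, 0.11), (-0.012, 0.095)]
157 0.015 0.18 0.158 [(-0.042, 0.1), (-0.028, 0.178), (-0.014, 0.16), (-0.001, 0.145), (0.011, 0.134)]
178 0.01 0.13 -0.074 [(-0.084, -0.042), (-0.076, 0.127), (-0.067, 0.099), (-0.06, 0.072), (-0.055, 0.048)]
178 0.013 0.155 0.023 [(-0.071, -0.014), (-0.06, 0.157), (-0.048, 0.132), (-0.038, 0.109), (-0.03, 0.09)]
178 0.015 0.18 0.108 [(-0.059, 0.01), (-0.046, 0.183), (-0.031, 0.161), (-0.019, 0.141), (-0.008, 0.126)]
```

Call:
servo_tool(commands=[{"linear": [0,35,0],"yaw": 1},{"linear": [0,41,0],"yaw": 2},{"linear": [0,41,0],"yaw": 2},{"linear": [0,40,0],"yaw": 2},{"linear": [0,20,0],"yaw": 0}])

```text
t: 6.55
tool_pos: [0.5313, -0.1669, 0.1811]
orientation: [[1.0, 0.004, -0.0], [0.004, -1.0, -0.002], [-0.0, 0.002, -1.0]]
force: [-0.3, -2.4, -8.8]
width: 0.0144
gripper_force: 120.2
```

```bash
python3 -c "
from h import *
for i in range(6): lean('th3' if i==0 else None)"
```

```text
t 6.550 a=-0.1018  x=0.0019 area 1036 c [381.81 101.93] tcp [ 0.5313 -0.1669  0.1811] tilt(up vec) [0.0001 0.0025] yaw 0.23 F [-0.3 -2.4 -8.8] M [-0.22  0.22  0.13]
t 6.600 a=-0.1008  x=0.0020 area 1027 c [383.6  102.11] tcp [ 0.5308 -0.1704  0.1808] tilt(up vec) [0.0007 0.0039] yaw 0.08 F [ 0.1 -6.1 -8.6] M [-0.73  0.1  -0.21]
t 6.650 a=-0.0938  x=0.0022 area 1039 c [382.49 101.96] tcp [ 0.531  -0.1669  0.1808] tilt(up vec) [0.0009 0.0019] yaw 0.19 F [ 0.1  0.7 -9.7] M [ 0.03  0.18 -0.02]
t 6.700 a=-0.0836  x=0.0022 area 1054 c [381.45 101.78] tcp [ 0.5314 -0.1632  0.1808] tilt(up vec) [ 0.0007 -0.0002] yaw 0.42 F [-0.   2.  -9.8] M [ 0.17  0.1  -0.02]
t 6.750 a=-0.0809  x=0.0023 area 1069 c [380.39 101.57] tcp [ 0.5318 -0.1608  0.181 ] tilt(up vec) [ 0.0002 -0.0013] yaw 0.61 F [ 0.3  1.6 -8.5] M [ 0.19  0.09 -0.01]
t 6.800 a=-0.0785  x=0.0020 area 1057 c [379.96 101.6 ] tcp [ 0.532  -0.1596  0.1812] tilt(up vec) [-0.     -0.0015] yaw 0.72 F [-0.   1.6 -9.4] M [0.16 0.09 0.01]
```

Run:
```python
from sim import *
for k in(.834,1.0):
 for seq in([(-30,0),(-30,0),(-20,0)],[(-30,0),(-40,0),(-20,0)],[(-30,0),(-40,0),(-25,0),(-10,0)]):
  for a,w in((-.078,.03),(-.077,.055)):
    r=sim(seq,a,w,T=.33,k=k); print(k,sum(s[0] for s in seq),a,w,round(r[2],3),[(float(x),float(y)) for x,y in r[3][-5:]])
```

```text
0.834 -80 -0.078 0.03 -0.157 [(-0.021, 0.138), (-0.023, -0.063), (-0.028, -0.066), (-0.034, -0.067), (-0.039, -0.069)]
0.834 -80 -0.077 0.055 -0.092 [(-0.014, 0.162), (-0.014, -0.039), (-0.017, -0.04), (-0.02, -0.039), (-0.024, -0.039)]
0.834 -90 -0.078 0.03 -0.132 [(-0.013, 0.137), (-0.015, -0.064), (-0.02, -0.064), (-0.026, -0.063), (-0.031, -0.063)]
0.834 -90 -0.077 0.055 -0.068 [(-0.006, 0.161), (-0.006, -0.04), (-0.009, -0.039), (-0.012, -0.036), (-0.015, -0.034)]
0.834 -105 -0.078 0.03 -0.123 [(-0.005, 0.025), (-0.009, -0.072), (-0.015, -0.068), (-0.021, -0.066), (-0.026, -0.064)]
0.834 -105 -0.077 0.055 -0.05 [(0.004, 0.05), (0.002, -0.046), (-0.002, -0.041), (-0.005, -0.036), (-0.008, -0.032)]
1.0 -80 -0.078 0.03 -0.118 [(-0.009, 0.175), (-0.01, -0.064), (-0.016, -0.063), (-0.021, -0.061), (-0.026, -0.06)]
1.0 -80 -0.077 0.055 -0.053 [(-0.002, 0.199), (-0.001, -0.039), (-0.005, -0.037), (-0.008, -0.033), (-0.01, -0.03)]
1.0 -90 -0.078 0.03 -0.088 [(0.0, 0.173), (-0.001, -0.064), (-0.006, -0.061), (-0.011, -0.056), (-0.016, -0.053)]
1.0 -90 -0.077 0.055 -0.024 [(0.007, 0.197), (0.008, -0.04), (0.005, -0.036), (0.002, -0.029), (-0.0, -0.023)]
1.0 -105 -0.078 0.03 -0.066 [(0.011, 0.043), (0.007, -0.069), (0.002, -0.062), (-0.003, -0.055), (-0.008, -0.049)]
1.0 -105 -0.077 0.055 0.007 [(0.02, 0.068), (0.018, -0.043), (0.015, -0.034), (0.012, -0.025), (0.011, -0.017)]
```

Call:
servo_tool(commands=[{"linear": [0,-30,0],"yaw": 0},{"linear": [0,-40,0],"yaw": 0},{"linear": [0,-30,0],"yaw": 0},{"linear": [0,-12,0],"yaw": 0}])

```text
t: 7.18
tool_pos: [0.5303, -0.041, 0.1819]
orientation: [[1.0, 0.02, 0.001], [0.02, -1.0, 0.003], [0.001, -0.003, -1.0]]
force: [0.3, 1.9, -8.9]
width: 0.0145
gripper_force: 120.4
```

```bash
python3 -c "
from h import *
for i in range(6): lean('th4' if i==0 else None)"
```

```text
t 7.183 a=-0.0152  x=0.0019 area 1035 c [332.81 102.59] tcp [ 0.5303 -0.041   0.1819] tilt(up vec) [-0.0009 -0.0035] yaw 1.16 F [ 0.3  1.9 -8.9] M [0.17 0.11 0.02]
t 7.233 a=-0.0214  x=0.0017 area 1035 c [331.8  102.62] tcp [ 0.5304 -0.0402  0.182 ] tilt(up vec) [-0.001  -0.0035] yaw 1.25 F [ 0.1  2.9 -8.5] M [0.37 0.14 0.02]
t 7.283 a=-0.0292  x=0.0019 area 1033 c [332.55 102.53] tcp [ 0.5305 -0.0431  0.1819] tilt(up vec) [-0.0009 -0.002 ] yaw 1.14 F [-0.4 -1.  -8.4] M [-0.02  0.17  0.03]
t 7.333 a=-0.0406  x=0.0020 area 1054 c [333.11 102.54] tcp [ 0.5305 -0.046   0.1817] tilt(up vec) [-0.0007 -0.0006] yaw 0.95 F [-0.1 -1.1 -9.2] M [-0.12  0.14 -0.05]
t 7.383 a=-0.0508  x=0.0021 area 1050 c [333.44 102.51] tcp [ 0.5305 -0.0481  0.1816] tilt(up vec) [-0.0005  0.0002] yaw 0.77 F [ 0.4 -1.1 -9. ] M [-0.15  0.11 -0.  ]
t 7.433 a=-0.0592  x=0.0022 area 1053 c [333.49 102.54] tcp [ 0.5304 -0.0495  0.1815] tilt(up vec) [-0.0002  0.0004] yaw 0.64 F [ 0.2 -1.2 -9.1] M [-0.05  0.13 -0.04]
```

Run:
```python
from sim import *
for k in(.834,1.0):
 for seq in([(-35,-2)]+[(-41,-2)]*3+[(-20,0)],[(-35,-2)]+[(-41,-2)]*4+[(-20,0)],[(-35,-2)]+[(-41,-3)]*4+[(-30,-1),(-10,0)]):
  for a,w in((-.063,-.14),(-.063,-.18)):
    r=sim(seq,a,w,T=.33,k=k); print(k,sum(s[0] for s in seq),a,w,round(r[2],3),[(float(x),float(y)) for x,y in r[3][-5:]])
```

```text
0.834 -178 -0.063 -0.14 -0.307 [(0.015, -0.033), (-0.0, -0.217), (-0.018, -0.206), (-0.034, -0.197), (-0.051, -0.194)]
0.834 -178 -0.063 -0.18 -0.429 [(-0.001, -0.072), (-0.019, -0.258), (-0.04, -0.25), (-0.061, -0.245), (-0.081, -0.247)]
0.834 -219 -0.063 -0.14 -0.25 [(0.033, -0.038), (0.017, -0.217), (0.0, -0.201), (-0.016, -0.188), (-0.031, -0.18)]
0.834 -219 -0.063 -0.18 -0.388 [(0.014, -0.079), (-0.005, -0.261), (-0.026, -0.249), (-0.047, -0.241), (-0.066, -0.238)]
0.834 -239 -0.063 -0.14 -0.198 [(0.042, -0.126), (0.026, -0.203), (0.01, -0.184), (-0.004, -0.168), (-0.018, -0.158)]
0.834 -239 -0.063 -0.18 -0.355 [(0.02, -0.171), (-0.0, -0.252), (-0.02, -0.237), (-0.04, -0.228), (-0.058, -0.224)]
1.0 -178 -0.063 -0.14 -0.2 [(0.046, 0.003), (0.031, -0.213), (0.014, -0.194), (-0.001, -0.177), (-0.015, -0.166)]
1.0 -178 -0.063 -0.18 -0.316 [(0.03, -0.033), (0.012, -0.251), (-0.008, -0.235), (-0.027, -0.223), (-0.045, -0.216)]
1.0 -219 -0.063 -0.14 -0.106 [(0.071, 0.002), (0.057, -0.206), (0.041, -0.181), (0.027, -0.157), (0.014, -0.139)]
1.0 -219 -0.063 -0.18 -0.239 [(0.052, -0.035), (0.035, -0.247), (0.015, -0.226), (-0.003, -0.207), (-0.02, -0.195)]
1.0 -239 -0.063 -0.14 -0.009 [(0.087, -0.093), (0.073, -0.178), (0.06, -0.147), (0.049, -0.12), (0.04, -0.098)]
1.0 -239 -0.063 -0.18 -0.166 [(0.065, -0.137), (0.047, -0.227), (0.029, -0.201), (0.013, -0.18), (-0.001, -0.164)]
```

Call:
servo_tool(commands=[{"linear": [0,-38,0],"yaw": -4},{"linear": [0,-41,0],"yaw": -4},{"linear": [0,-41,0],"yaw": -4},{"linear": [0,-41,0],"yaw": -4},{"linear": [0,-41,0],"yaw": -4},{"linear": [0,-40,0],"yaw": -3},{"linear": [0,-20,0],"yaw": 0}])

```text
t: 8.07
tool_pos: [0.4758, 0.21, 0.1818]
orientation: [[0.913, 0.407, -0.0], [0.407, -0.913, 0.003], [0.001, -0.003, -1.0]]
force: [-0.0, 1.8, -9.2]
width: 0.0148
gripper_force: 120.6
```

```bash
python3 -c "
from h import *
for i in range(5): lean('th5' if i==0 else None)"
```

```text
t 8.067 a=0.0839  x=0.0009 area 970 c [201.95 130.35] tcp [0.4758 0.21   0.1818] tilt(up vec) [ 0.0001 -0.003 ] yaw 24.04 F [-0.   1.8 -9.2] M [ 0.23  0.21 -0.28]
t 8.117 a=0.0731  x=0.0012 area 985 c [199.63 131.23] tcp [0.4743 0.2129 0.182 ] tilt(up vec) [ 0.0005 -0.0044] yaw 24.11 F [-3.   5.8 -9.1] M [0.48 0.44 0.2 ]
t 8.167 a=0.0633  x=0.0010 area 984 c [200.45 130.96] tcp [0.4757 0.2098 0.1819] tilt(up vec) [ 0.0002 -0.0027] yaw 23.99 F [ 0.1  1.2 -8.9] M [-0.08  0.01 -0.07]
t 8.217 a=0.0537  x=0.0013 area 992 c [201.34 130.43] tcp [0.4772 0.2067 0.1816] tilt(up vec) [-0.0003 -0.0007] yaw 23.77 F [ 0.7 -0.7 -9.1] M [-0.24  0.09 -0.02]
t 8.267 a=0.0475  x=0.0014 area 1004 c [202.05 130.13] tcp [0.4782 0.2045 0.1814] tilt(up vec) [-0.0003  0.0003] yaw 23.58 F [ 0.5 -2.  -9. ] M [-0.16  0.11 -0.03]
```

```bash
python3 -c "
from h import *
for i in range(6): lean('th6' if i==0 else None)"
```

```text
t 8.317 a=0.0405  x=0.0014 area 1003 c [202.19 130.07] tcp [0.4787 0.2034 0.1813] tilt(up vec) [-0.0003  0.0007] yaw 23.45 F [-0.1 -0.1 -8.6] M [-0.1   0.08 -0.01]
t 8.367 a=0.0374  x=0.0014 area 993 c [202.26 130.08] tcp [0.479  0.2029 0.1812] tilt(up vec) [-0.0002  0.0008] yaw 23.39 F [ 0.4 -1.2 -9.2] M [-0.12  0.12  0.04]
t 8.417 a=0.0367  x=0.0013 area 1006 c [202.29 130.1 ] tcp [0.479  0.2027 0.1812] tilt(up vec) [-0.      0.0006] yaw 23.36 F [  0.1   0.4 -10. ] M [-0.07  0.15 -0.03]
t 8.467 a=0.0359  x=0.0016 area 1010 c [202.11 130.05] tcp [0.4789 0.2029 0.1812] tilt(up vec) [0.     0.0004] yaw 23.37 F [-0.3 -0.7 -9.4] M [-0.13  0.15  0.04]
t 8.517 a=0.0335  x=0.0014 area 992 c [201.82 130.24] tcp [0.4788 0.2031 0.1812] tilt(up vec) [0.     0.0003] yaw 23.39 F [-0.6 -0.4 -8.9] M [-0.08  0.09  0.01]
t 8.567 a=0.0325  x=0.0014 area 1004 c [201.57 130.34] tcp [0.4787 0.2034 0.1813] tilt(up vec) [0.0001 0.0002] yaw 23.42 F [ 0.1  0.5 -9.9] M [-0.08  0.13  0.02]
```

Call:
servo_tool(commands=[{"linear": [0,0,0],"yaw": 3},{"linear": [0,2,0],"yaw": 4},{"linear": [0,0,0],"yaw": 3},{"linear": [0,0,0],"yaw": 2}])

```text
t: 8.95
tool_pos: [0.4791, 0.2021, 0.1813]
orientation: [[0.981, 0.196, 0.0], [0.196, -0.981, -0.0], [0.0, 0.0, -1.0]]
force: [-0.6, -0.9, -8.3]
width: 0.0142
gripper_force: 120.5
```

```bash
python3 -c "
from h import *
for i in range(7): lean('th7' if i==0 else None)"
```

```text
t 8.950 a=0.0203  x=0.0009 area 915 c [216.22 126.55] tcp [0.4791 0.2021 0.1813] tilt(up vec) [-0.  0.] yaw 11.31 F [-0.6 -0.9 -8.3] M [-0.01  0.12  0.05]
t 9.000 a=0.0282  x=0.0008 area 919 c [216.94 126.45] tcp [0.4791 0.2022 0.1813] tilt(up vec) [ 0.     -0.0001] yaw 11.21 F [ 0.3  0.2 -9.7] M [ 0.03  0.16 -0.04]
t 9.050 a=0.0295  x=0.0008 area 916 c [216.68 126.49] tcp [0.479  0.2023 0.1814] tilt(up vec) [-0.0001 -0.0001] yaw 11.46 F [ -0.2   0.1 -10. ] M [-0.06  0.08 -0.06]
t 9.100 a=0.0343  x=0.0008 area 910 c [216.9  126.45] tcp [0.479  0.2024 0.1813] tilt(up vec) [-0.0001 -0.    ] yaw 11.57 F [ 0.   0.1 -7.5] M [-0.04  0.16  0.01]
t 9.150 a=0.0381  x=0.0011 area 926 c [217.13 126.28] tcp [0.479  0.2025 0.1814] tilt(up vec) [-0.0001 -0.0001] yaw 11.60 F [ 0.2 -0.  -9.3] M [-0.03  0.15  0.01]
t 9.200 a=0.0446  x=0.0009 area 908 c [217.64 126.29] tcp [0.4789 0.2026 0.1813] tilt(up vec) [-0.     -0.0001] yaw 11.60 F [-0.1  0.5 -9. ] M [0.01 0.18 0.  ]
t 9.250 a=0.0485  x=0.0009 area 919 c [217.97 126.23] tcp [0.4789 0.2026 0.1814] tilt(up vec) [-0.0001 -0.0001] yaw 11.59 F [ 0.4  0.  -9. ] M [-0.05  0.1   0.03]
```

```bash
cat > fit.py <<'E'
import numpy as np
from scipy.optimize import least_squares
S=[ # t0,a-burst times&values, then rows at tstart, then next burst
([5.217,5.267,5.317,5.367,5.417],[.0424,.0481,.0507,.0503,.0532]),
[(30,0),(40,0),(40,0),(25,0),(10,0)],
([5.883,5.933,5.983,6.033,6.083],[-.02,-.0178,-.0076,-.0003,.0101]),
[(35,1),(41,2),(41,2),(40,2),(20,0)],
([6.55,6.6,6.65,6.7,6.75,6.8],[-.1018,-.1008,-.0938,-.0836,-.0809,-.0785]),
[(-30,0),(-40,0),(-30,0),(-12,0)],
([7.183,7.233,7.283,7.333,7.383,7.433],[-.0152,-.0214,-.0292,-.0406,-.0508,-.0592]),
[(-38,-4)]+[(-41,-4)]*4+[(-40,-3),(-20,0)],
([8.067,8.117,8.167,8.217,8.267,8.317,8.367,8.417,8.467,8.517,8.567],[.0839,.0731,.0633,.0537,.0475,.0405,.0374,.0367,.0359,.0335,.0325]),
[(0,3),(2,4),(0,3),(0,2)],
([8.95,9.,9.05,9.1,9.15,9.2,9.25],[.0203,.0282,.0295,.0343,.0381,.0446,.0485])]
T0=5.217-8/12.
seq1=[(-15,-2),(-30,-4),(-40,-4),(40,4),(40,4),(40,4),(20,2),(0,0)]
cmds=[(T0,seq1)]
for i in range(1,len(S),2): cmds.append((S[i-1][0][-1]+.05,S[i]))
dt=.002; tend=9.35; N=int((tend-T0)/dt)
def path(wn,z,cmds=cmds,N=N,T0=T0):
    vc=np.zeros(N)
    for t,r in cmds:
        for j,(y,w) in enumerate(r):
            i0=int(round((t+j/12-T0)/dt)); i1=int(round((t+(j+1)/12-T0)/dt)); vc[i0:i1]=(-y-165*np.radians(w))/12*.144
    # v in m/s: mm*12/1000
    yc=np.cumsum(vc)*dt; y=v=0; acc=np.zeros(N); Y=np.zeros(N)
    for i in range(N):
        acc[i]=wn*wn*(yc[i]-y)+2*z*wn*(vc[i]-v); v+=acc[i]*dt; y+=v*dt; Y[i]=y
    return acc,Y
def run(acc,a,w,g,k,c,f,b,i0,i1,out):
    for i in range(i0,i1):
        out[i]=a
        d=g*(a-b)-c*w+k*acc[i]
        w+=(d-f*np.tanh(w/.004))*dt; a+=w*dt
        if a>.3: a,w=.3,min(w,0)
    return a,w
B=S[0::2]
def model(p):
    g,k,c,f,b,wn,z=p[:7]; acc,_=path(wn,z); res=[]; ends=[]
    for s in range(len(B)-1):
        a0,w0=p[7+2*s:9+2*s]; out=np.full(N,np.nan); i0=int((B[s][0][0]-T0)/dt); i1=int((B[s+1][0][-1]-T0)/dt)+26
        ends=run(acc,a0,w0,g,k,c,f,b,i0,min(i1,N),out)
        for bb in(B[s],B[s+1]):
            idx=np.round((np.array(bb[0])-T0)/dt).astype(int); res+=list((out[idx]-bb[1])/.002)
    res+=[(f-.0455)/.01,(c-.73)/.2,b/.01,(z-.7)/.3]
    return np.nan_to_num(np.array(res)),ends
if __name__=='__main__':
    p0=[3.4,.9,.73,.0455,0,15,.7]
    for bb in B[:-1]: p0+=[bb[1][0],np.polyfit(bb[0],bb[1],1)[0]]
    r=least_squares(lambda p:model(p)[0],p0,loss='soft_l1',diff_step=1e-3,max_nfev=60)
    print(np.round(r.x,4).tolist()); print(np.round(r.fun,1).tolist()); print('end state',model(r.x)[1]); np.save('fit.npy',r.x[:7])
E
time timeout 400 python3 fit.py
```

```text
[5.201, 0.8233, 0.7705, 0.0449, -0.0073, 16.1209, 0.6512, 0.0421, 0.0731, -0.0221, 0.0845, -0.1026, -0.0359, -0.015, -0.0588, 0.0827, -0.0415]
[-0.2, -0.8, -0.1, 1.3, 0.6, -1.5, 0.9, 0.2, 0.6, -1.1, -1.1, 1.1, 0.2, 0.5, -1.4, 0.1, 1.1, 1.2, -0.6, -0.1, -0.7, -0.4, 0.7, 1.0, -0.7, 0.0, -0.5, -0.0, -0.2, -1.2, -0.3, 0.5, 0.8, 0.1, -0.1, -1.1, -0.2, 0.6, 0.9, -0.3, 1.5, 0.7, 0.2, -0.6, 0.3, 0.1, -0.6, -0.9, -0.0, 0.4, -0.6, 1.2, 0.5, 0.1, -0.7, 0.2, 0.1, -0.6, -0.8, 0.0, 0.5, -0.2, -2.4, -0.5, -0.2, 0.7, 0.1, 0.9, -0.1, 0.2, -0.7, -0.2]
end state (np.float64(0.05614601948272046), np.float64(0.12026179473907095))
real	0m6.523s
user	0m6.654s
sys	0m0.131s
```

```bash
cat > plan.py <<'E'
import numpy as np, json, sys
from fit import path, dt
from scipy.optimize import least_squares
g,k,c,f,b,wn,z=np.load('fit.npy')
def roll(acc,a,w,s0=0):
    A=np.zeros(len(acc)); W=np.zeros(len(acc))
    for i in range(len(acc)):
        A[i],W[i]=a,w
        d=g*(a-b)-c*w+k*acc[i]
        w+=(d-f*np.tanh(w/.002))*dt; a+=w*dt
        if a>.3:a,w=.3,min(w,0)
        if a<-.3:a,w=-.3,max(w,0)
    return A,W
def estimate(ts,As,rows,tc):
    """ts,As burst; rows commanded from tc (before the burst). returns a,w and (v residual ignored) at ts[-1]+.05"""
    T=ts[-1]+.052; N=int((T-tc)/dt); acc,Y=path(wn,z,[(tc,rows)],N,tc)
    i0=int((ts[0]-tc)/dt); idx=np.clip(np.round((np.array(ts)-ts[0])/dt).astype(int),0,None)
    fun=lambda p:(roll(acc[i0:],*p)[0][idx]-As)/.002
    r=least_squares(fun,[As[0],0.],diff_step=1e-3,x_scale=[.01,.05],loss='soft_l1')
    A,W=roll(acc[i0:],*r.x); return A[-1],W[-1]
def solve(a,w,shape,T=1.3,lim=41):
    """shape: row weights; finds pivot shift D (mm, + = tool +y, right)"""
    sh=np.array(shape,float)/sum(shape); best=None
    for D in np.arange(-320,321,5):
        if abs(D)*sh.max()>62: continue
        acc,_=path(wn,z,[(0.,[(D*s,0) for s in sh])],int((len(sh)/12+T)/dt),0.)
        A,W=roll(acc,a,w); J=abs(W[-1]+2.7*(A[-1]-b))
        if best is None or J<best[0]: best=(J,D,A[-1],W[-1],A[::42])
    return best
def rowsim(a,w,rows,T=1.):
    acc,_=path(wn,z,[(0.,rows)],int((len(rows)/12+T)/dt),0.); A,W=roll(acc,a,w); return A,W
E
python3 - <<'E'
from plan import *
B=([8.95,9.,9.05,9.1,9.15,9.2,9.25],[.0203,.0282,.0295,.0343,.0381,.0446,.0485])
a,w=estimate(*B,[(0,3),(2,4),(0,3),(0,2)],8.617); print(a,w)
for sh in([3,4,4,4,3,2],[3,4,4,4,4,3],[3,4,4,4,4,4,3,2]): r=solve(a,w,sh); print(sh,r[:4],np.round(r[4],3))
E
```

```text
0.054133112150298084 0.10910278162998649
[3, 4, 4, 4, 3, 2] (np.float64(0.014019161770566217), np.int64(270), np.float64(-0.002886877778198113), np.float64(0.0021243962259322857)) [ 0.054  0.042  0.008 -0.026 -0.055 -0.072 -0.077 -0.064 -0.046 -0.034
 -0.026 -0.021 -0.017 -0.013 -0.011 -0.008 -0.007 -0.005 -0.004 -0.004
 -0.003 -0.003]
[3, 4, 4, 4, 4, 3] (np.float64(0.01131063802210225), np.int64(280), np.float64(-0.011145874028093217), np.float64(-0.0009061136920193997)) [ 0.054  0.043  0.012 -0.02  -0.045 -0.068 -0.083 -0.073 -0.052 -0.038
 -0.03  -0.025 -0.021 -0.017 -0.015 -0.013 -0.012 -0.011 -0.011 -0.011
 -0.011 -0.011]
[3, 4, 4, 4, 4, 4, 3, 2] (np.float64(0.024395154239885038), np.int64(315), np.float64(-0.015387172800507262), np.float64(-0.0025391232242842664)) [ 0.054  0.046  0.019 -0.007 -0.027 -0.045 -0.062 -0.074 -0.076 -0.063
 -0.046 -0.036 -0.029 -0.024 -0.021 -0.018 -0.016 -0.015 -0.015 -0.015
 -0.015 -0.015 -0.015 -0.015]
```

Call:
servo_tool(commands=[{"linear": [0,37,0],"yaw": 1.5},{"linear": [0,41,0],"yaw": 4.5},{"linear": [0,41,0],"yaw": 4.5},{"linear": [0,41,0],"yaw": 4.5},{"linear": [0,34,0],"yaw": 3},{"linear": [0,22,0],"yaw": 2}])

```text
t: 9.8
tool_pos: [0.4933, -0.0167, 0.1812]
orientation: [[0.988, -0.155, -0.0], [-0.155, -0.988, -0.002], [0.0, 0.002, -1.0]]
force: [0.1, -0.9, -9.4]
width: 0.0147
gripper_force: 120.9
```

```bash
cat >> h.py <<'E'
def burst(n,rows,tc,shapes=([2,3,2],[2,3,3,2],[3,4,4,4,3,2])):
    from plan import estimate,solve
    ts=[];As=[]
    for i in range(n):
        ts.append(bot.get_obs()['t']); As.append(lean())
    s=estimate(ts,np.array(As),rows,tc); print('state',s,'tnext',ts[-1]+.05)
    for sh in shapes:
        r=solve(*s,sh); print(sh,'D',r[1],'J %.3f end a %.3f w %.3f'%(r[0],r[2],r[3]),np.round(r[4][::2],3))
E
python3 - <<'E'
from h import *
burst(6,[(37,1.5),(41,4.5),(41,4.5),(41,4.5),(34,3),(22,2)],9.30)
E
```

```text
t 9.800 a=-0.0883  x=0.0011 area 971 c [329.05 118.27] tcp [ 0.4933 -0.0167  0.1812] tilt(up vec) [0.0002 0.0017] yaw -8.89 F [ 0.1 -0.9 -9.4] M [-0.07  0.12  0.07]
t 9.850 a=-0.0820  x=0.0016 area 1011 c [331.89 118.35] tcp [ 0.4929 -0.0208  0.181 ] tilt(up vec) [0.001  0.0038] yaw -9.25 F [-2.1 -6.3 -9.2] M [-0.73  0.26 -0.22]
t 9.900 a=-0.0769  x=0.0013 area 979 c [330.59 118.39] tcp [ 0.4931 -0.0177  0.1811] tilt(up vec) [0.0008 0.0025] yaw -9.00 F [-0.4  0.4 -7.6] M [ 0.12  0.22 -0.01]
t 9.950 a=-0.0652  x=0.0011 area 973 c [329.73 118.41] tcp [ 0.4934 -0.0144  0.1812] tilt(up vec) [0.0003 0.0006] yaw -8.73 F [ 0.2  1.4 -8.9] M [0.12 0.1  0.04]
t 10.000 a=-0.0581  x=0.0012 area 955 c [329.07 118.35] tcp [ 0.4936 -0.0121  0.1814] tilt(up vec) [-0.0001 -0.0003] yaw -8.52 F [ 1.2  1.2 -8.7] M [0.08 0.06 0.08]
t 10.050 a=-0.0530  x=0.0011 area 957 c [328.73 118.39] tcp [ 0.4936 -0.0108  0.1814] tilt(up vec) [-0.0002 -0.0007] yaw -8.39 F [ 0.6  1.2 -9.3] M [0.1  0.13 0.05]
state (np.float64(-0.05051134321333967), np.float64(0.04273774890875805)) tnext 10.100000000000001
[2, 3, 2] D -60 J 0.008 end a -0.010 w -0.001 [-0.051 -0.017  0.002 -0.008 -0.009 -0.01  -0.01  -0.01  -0.01  -0.01 ]
[2, 3, 3, 2] D -70 J 0.009 end a -0.004 w 0.001 [-0.051 -0.022  0.007 -0.    -0.004 -0.005 -0.005 -0.004 -0.004 -0.004]
[3, 4, 4, 4, 3, 2] D -80 J 0.000 end a -0.007 w 0.000 [-0.051 -0.027 -0.003  0.007 -0.001 -0.006 -0.007 -0.007 -0.007 -0.007
 -0.007]
```

Call:
servo_tool(commands=[{"linear": [0,-14,0],"yaw": 0},{"linear": [0,-21,0],"yaw": 0},{"linear": [0,-21,0],"yaw": 0},{"linear": [0,-14,0],"yaw": 0}])

```text
t: 10.43
tool_pos: [0.5038, 0.0618, 0.1815]
orientation: [[0.99, -0.142, 0.0], [-0.142, -0.99, 0.002], [0.0, -0.002, -1.0]]
force: [0.3, 0.6, -9.4]
width: 0.0148
gripper_force: 120.9
```

Run:
```python
from h import *
burst(7,[(-14,0),(-21,0),(-21,0),(-14,0)],10.10)
```

```text
t 10.433 a=0.0197  x=0.0008 area 911 c [302.53 115.3 ] tcp [0.5038 0.0618 0.1815] tilt(up vec) [-0.0004 -0.0017] yaw -8.18 F [ 0.3  0.6 -9.4] M [ 0.07  0.11 -0.  ]
t 10.483 a=0.0273  x=0.0008 area 916 c [301.49 115.28] tcp [0.5039 0.065  0.1817] tilt(up vec) [-0.001  -0.0035] yaw -7.98 F [ 1.   4.9 -8.9] M [ 0.52 -0.01  0.06]
t 10.533 a=0.0273  x=0.0008 area 929 c [302.29 115.34] tcp [0.5037 0.0632 0.1816] tilt(up vec) [-0.0007 -0.0025] yaw -7.98 F [-0.5  0.6 -8.4] M [0.08 0.1  0.02]
t 10.583 a=0.0258  x=0.0009 area 917 c [303.28 115.32] tcp [0.5037 0.061  0.1814] tilt(up vec) [-0.0002 -0.0012] yaw -8.10 F [-0.7 -0.8 -8.9] M [-0.02  0.13  0.01]
t 10.633 a=0.0246  x=0.0009 area 924 c [304.11 115.35] tcp [0.5037 0.0593 0.1813] tilt(up vec) [ 0.0001 -0.0003] yaw -8.24 F [ 0.6 -0.9 -8. ] M [-0.07  0.06  0.  ]
t 10.683 a=0.0285  x=0.0012 area 928 c [305.07 115.29] tcp [0.5037 0.0582 0.1812] tilt(up vec) [0.0003 0.0001] yaw -8.35 F [-0.2 -1.  -9.2] M [-0.04  0.13  0.02]
t 10.733 a=0.0308  x=0.0010 area 910 c [305.65 115.42] tcp [0.5038 0.0575 0.1812] tilt(up vec) [0.0002 0.0003] yaw -8.43 F [ 0.2 -0.4 -9.8] M [-0.03  0.12  0.03]
state (np.float64(0.03391522025322243), np.float64(0.06729553786293299)) tnext 10.7833
[2, 3, 2] D 140 J 0.021 end a -0.001 w 0.003 [ 0.034 -0.023 -0.054 -0.024 -0.015 -0.009 -0.006 -0.003 -0.002 -0.001]
[2, 3, 3, 2] D 155 J 0.003 end a -0.008 w -0.000 [ 0.034 -0.007 -0.059 -0.036 -0.02  -0.014 -0.01  -0.009 -0.008 -0.008]
[3, 4, 4, 4, 3, 2] D 180 J 0.020 end a -0.014 w -0.002 [ 0.034  0.002 -0.04  -0.054 -0.034 -0.021 -0.016 -0.014 -0.013 -0.014
 -0.014]
```

```bash
python3 - <<'E'
s=open('fit.py').read()
s=s.replace(",[.0203,.0282,.0295,.0343,.0381,.0446,.0485])]",""",[.0203,.0282,.0295,.0343,.0381,.0446,.0485]),
[(37,1.5),(41,4.5),(41,4.5),(41,4.5),(34,3),(22,2)],
([9.8,9.85,9.9,9.95,10.,10.05],[-.0883,-.0820,-.0769,-.0652,-.0581,-.0530]),
[(-14,0),(-21,0),(-21,0),(-14,0)],
([10.433,10.483,10.533,10.583,10.633,10.683,10.733],[.0197,.0273,.0273,.0258,.0246,.0285,.0308])]""").replace('tend=9.35','tend=10.85')
open('fit.py','w').write(s)
E
timeout 400 python3 fit.py
python3 - <<'E'
from plan import *
B=([10.433,10.483,10.533,10.583,10.633,10.683,10.733],[.0197,.0273,.0273,.0258,.0246,.0285,.0308])
a,w=estimate(*B,[(-14,0),(-21,0),(-21,0),(-14,0)],10.1); print(a,w)
for sh in([2,3,2],[2,3,3,2],[3,4,4,3,2]): r=solve(a,w,sh); print(sh,r[:4],np.round(r[4],3))
E
```

```text
[5.1937, 0.8262, 0.5865, 0.0422, -0.0082, 15.9554, 0.6737, 0.042, 0.0706, -0.0224, 0.0831, -0.1015, -0.0514, -0.0145, -0.0614, 0.0818, -0.0315, 0.0233, 0.0115, -0.0904, -0.0358]
[-0.2, -0.9, -0.2, 1.4, 0.9, -1.3, 0.9, 0.1, 0.6, -1.0, -1.2, 1.0, 0.2, 0.6, -1.1, 0.5, 1.3, 1.2, -0.8, -0.2, -0.8, 0.1, 0.9, 0.9, -1.1, -0.5, -1.1, -0.3, -0.3, -1.1, -0.1, 0.7, 1.0, 0.4, 0.1, -1.0, -0.3, 0.2, 0.3, -0.7, 1.3, 0.6, 0.3, -0.5, 0.4, 0.2, -0.6, -0.9, -0.0, 0.4, -1.0, 1.0, 0.5, 0.2, -0.6, 0.3, 0.2, -0.5, -0.8, 0.1, 0.5, -0.3, -2.6, -0.7, -0.3, 0.6, 0.2, 1.1, 1.5, -1.3, 0.1, -0.1, 0.3, -0.6, -0.1, 0.1, -1.4, 0.8, -0.2, 0.1, 0.1, -1.1, -2.0, 0.7, 0.3, 1.0, 1.5, 1.6, -0.3, -0.3, 0.1, 0.8, -0.5, -0.6, -0.3, -0.7, -0.8, -0.1]
end state (np.float64(0.03251085718431967), np.float64(0.060799132075675374))
0.03393244720621436 0.06842550163351858
[2, 3, 2] (np.float64(0.03152952707641571), np.int64(140), np.float64(-0.018131379546800244), np.float64(-0.004749218608732343)) [ 0.034  0.018 -0.024 -0.058 -0.057 -0.041 -0.029 -0.024 -0.021 -0.019
 -0.018 -0.017 -0.016 -0.017 -0.017 -0.017 -0.017 -0.018 -0.018]
[2, 3, 3, 2] (np.float64(0.0032542925271965197), np.int64(150), np.float64(-0.009320636661611672), np.float64(-0.00026298984952230036)) [ 0.034  0.024 -0.006 -0.038 -0.057 -0.052 -0.037 -0.027 -0.021 -0.018
 -0.015 -0.013 -0.012 -0.01  -0.01  -0.009 -0.009 -0.009 -0.009 -0.009]
[3, 4, 4, 3, 2] (np.float64(0.01461822540273117), np.int64(160), np.float64(-0.013139879172508152), np.float64(-0.0013149679456364528)) [ 0.034  0.024 -0.003 -0.03  -0.048 -0.054 -0.046 -0.034 -0.026 -0.022
 -0.019 -0.016 -0.015 -0.013 -0.013 -0.013 -0.013 -0.013 -0.013 -0.013
 -0.013]
```

Call:
servo_tool(commands=[{"linear": [0,31,0],"yaw": 0},{"linear": [0,41,0],"yaw": 0},{"linear": [0,41,0],"yaw": 0},{"linear": [0,30,0],"yaw": 0},{"linear": [0,19,0],"yaw": 0}])

```text
t: 11.2
tool_pos: [0.4787, -0.1081, 0.1813]
orientation: [[0.988, -0.153, -0.001], [-0.153, -0.988, -0.002], [-0.0, 0.002, -1.0]]
force: [0.2, -0.6, -9.8]
width: 0.0148
gripper_force: 120.9
```

```bash
cat > log.json <<'E'
{"ts":[10.433,10.483,10.533,10.583,10.633,10.683,10.733],"As":[0.0197,0.0273,0.0273,0.0258,0.0246,0.0285,0.0308],"cmds":[[10.1,[[-14,0],[-21,0],[-21,0],[-14,0]]]]}
E
cat >> h.py <<'E'
def step(n,rows,shapes=([2,3,2],[2,3,3,2],[3,4,4,4,3,2]),quiet=True,win=1.6):
    """rows = the move just made (it began .05 after the last picture or at end of last rows)"""
    import json; from plan import roll,solve,dt,wn,z; from fit import path; from scipy.optimize import least_squares
    L=json.load(open('log.json')); t=bot.get_obs()['t']
    if rows: L['cmds'].append([t-len(rows)/12,rows])
    for i in range(n):
        L['ts'].append(bot.get_obs()['t']); L['As'].append(lean())
    json.dump(L,open('log.json','w'))
    ts=np.array(L['ts']);As=np.array(L['As']); m=ts>ts[-1]-win; ts=ts[m];As=As[m]; T=ts[-1]+.05
    cm=[x for x in L['cmds'] if x[0]>ts[0]-1.5]; t0=min(ts[0],min([x[0] for x in cm]+[ts[0]])); N=int((T-t0)/dt)+1
    acc,_=path(wn,z,cm,N+50,t0); acc=acc[:N]; i0=int((ts[0]-t0)/dt); idx=np.round((ts-ts[0])/dt).astype(int)
    r=least_squares(lambda p:(roll(acc[i0:],*p)[0][idx]-As)/.002,[As[0],0.],diff_step=1e-3,x_scale=[.01,.05],loss='soft_l1')
    A,W=roll(acc[i0:],*r.x); s=(A[-1],W[-1]); print('state a %.4f w %.4f'%s,'res',np.round(r.fun,1).tolist())
    for sh in shapes:
        q=solve(*s,sh); print(sh,'D',q[1],'J %.3f end a %.3f w %.3f'%(q[0],q[2],q[3]),np.round(q[4][::2],3))
    return s
E
sed -i 's/np.arange(-320,321,5)/np.arange(-320,321,4)/' plan.py
python3 - <<'E'
from h import *
step(5,[(31,0),(41,0),(41,0),(30,0),(19,0)])
E
```

```text
t 11.200 a=-0.0539  x=0.0017 area 1041 c [372.33 124.06] tcp [ 0.4787 -0.1081  0.1813] tilt(up vec) [0.0005 0.002 ] yaw -8.82 F [ 0.2 -0.6 -9.8] M [ 0.04  0.1  -0.04]
t 11.250 a=-0.0513  x=0.0017 area 1025 c [374.3  124.33] tcp [ 0.4782 -0.1115  0.1811] tilt(up vec) [0.0011 0.0035] yaw -9.03 F [-1.4 -5.4 -9.1] M [-0.65  0.25 -0.09]
t 11.300 a=-0.0443  x=0.0017 area 1028 c [373.53 124.17] tcp [ 0.4787 -0.1086  0.1812] tilt(up vec) [0.0008 0.0021] yaw -8.98 F [ -0.3  -0.5 -10. ] M [ 0.06  0.17 -0.01]
t 11.350 a=-0.0379  x=0.0016 area 1023 c [372.49 123.99] tcp [ 0.4793 -0.1056  0.1812] tilt(up vec) [0.0003 0.0006] yaw -8.78 F [-0.9  1.1 -9. ] M [0.09 0.07 0.02]
t 11.400 a=-0.0292  x=0.0016 area 1033 c [372.05 123.87] tcp [ 0.4798 -0.1035  0.1813] tilt(up vec) [-0.0001 -0.0002] yaw -8.60 F [ 0.   0.7 -9.6] M [ 0.13  0.1  -0.01]
state a -0.0265 w 0.0714 res [0.5, -1.0, -0.7, 0.1, 1.0, -0.0, 0.2, -0.2, 0.1, 0.2, 0.5, -0.7]
[2, 3, 2] D 4 J 0.008 end a -0.006 w 0.001 [-0.026 -0.019 -0.014 -0.009 -0.007 -0.006 -0.006 -0.006 -0.006 -0.006]
[2, 3, 3, 2] D 4 J 0.010 end a -0.005 w 0.001 [-0.026 -0.018 -0.014 -0.009 -0.007 -0.006 -0.005 -0.005 -0.005 -0.005]
[3, 4, 4, 4, 3, 2] D 8 J 0.009 end a -0.011 w -0.001 [-0.026 -0.019 -0.015 -0.013 -0.011 -0.011 -0.011 -0.011 -0.011 -0.011
 -0.011]
```

Call:
servo_tool(commands=[{"linear": [0,2,0],"yaw": 0},{"linear": [0,2,0],"yaw": 0},{"linear": [0,0,0],"yaw": 0},{"linear": [0,0,0],"yaw": 0}])

```text
t: 11.78
tool_pos: [0.4795, -0.1062, 0.1813]
orientation: [[0.989, -0.147, -0.0], [-0.147, -0.989, 0.0], [-0.0, -0.0, -1.0]]
force: [-0.5, 0.9, -8.7]
width: 0.0145
gripper_force: 120.9
```

Run:
```python
from h import *
step(3,[(2,0),(2,0),(0,0),(0,0)],win=1)
```

```text
t 11.783 a=-0.0208  x=0.0016 area 1024 c [373.73 124.06] tcp [ 0.4795 -0.1062  0.1813] tilt(up vec) [ 0.0001 -0.0001] yaw -8.42 F [-0.5  0.9 -8.7] M [ 0.06  0.13 -0.03]
t 11.833 a=-0.0189  x=0.0016 area 1037 c [373.88 124.03] tcp [ 0.4795 -0.1062  0.1813] tilt(up vec) [-0.0001 -0.0001] yaw -8.42 F [-0.2 -0.4 -9.8] M [ 0.03  0.13 -0.06]
t 11.883 a=-0.0197  x=0.0016 area 1030 c [373.8  124.03] tcp [ 0.4795 -0.1061  0.1813] tilt(up vec) [-0.     -0.0001] yaw -8.42 F [ 0.3 -0.8 -9. ] M [ 0.01  0.1  -0.05]
state a -0.0194 w -0.0017 res [0.0, 0.1, 0.1, 0.4, -1.0, 0.3, -0.4, 0.2]
[2, 3, 2] D -24 J 0.007 end a -0.011 w -0.001 [-0.019 -0.009 -0.003 -0.009 -0.01  -0.01  -0.01  -0.01  -0.011 -0.011]
[2, 3, 3, 2] D -28 J 0.006 end a -0.010 w -0.001 [-0.019 -0.011 -0.002 -0.006 -0.009 -0.01  -0.01  -0.01  -0.01  -0.01 ]
[3, 4, 4, 4, 3, 2] D -36 J 0.001 end a -0.008 w 0.000 [-0.019 -0.012 -0.003 -0.001 -0.005 -0.007 -0.008 -0.008 -0.008 -0.008
 -0.008]
```

Call:
servo_tool(commands=[{"linear": [0,-3,0],"yaw": 0},{"linear": [0,-3,0],"yaw": 0},{"linear": [0,-3,0],"yaw": -0.1},{"linear": [0,-3,0],"yaw": -0.1},{"linear": [0,-3.2,0],"yaw": -0.2},{"linear": [0,-3.4,0],"yaw": -0.2},{"linear": [0,-3.6,0],"yaw": -0.2},{"linear": [0,-3.8,0],"yaw": -0.2},{"linear": [0,-4,0],"yaw": -0.2},{"linear": [0,-4,0],"yaw": -0.2}])

```text
t: 12.77
tool_pos: [0.4842, -0.0724, 0.1813]
orientation: [[0.992, -0.123, 0.0], [-0.123, -0.992, 0.0], [0.0, -0.0, -1.0]]
force: [-0.1, -0.1, -8.5]
width: 0.0145
gripper_force: 120.9
```

Run:
```python
from h import *
step(2,[(-3,0),(-3,0),(-3,-.1),(-3,-.1),(-3.2,-.2),(-3.4,-.2),(-3.6,-.2),(-3.8,-.2),(-4,-.2),(-4,-.2)],win=1.2)
```

```text
t 12.767 a=-0.0203  x=0.0014 area 1029 c [357.   122.12] tcp [ 0.4842 -0.0724  0.1813] tilt(up vec) [-0.     -0.0001] yaw -7.04 F [-0.1 -0.1 -8.5] M [ 0.06  0.18 -0.06]
t 12.817 a=-0.0225  x=0.0011 area 1026 c [356.19 122.14] tcp [ 0.4844 -0.0713  0.1814] tilt(up vec) [-0.0002 -0.0007] yaw -6.95 F [ 0.7  1.5 -9.6] M [0.19 0.1  0.04]
state a -0.0245 w -0.0587 res [0.7, -0.5, -0.3, -0.2, 0.3]
[2, 3, 2] D -76 J 0.012 end a -0.012 w -0.001 [-0.025  0.004  0.019  0.002 -0.005 -0.008 -0.01  -0.012 -0.012 -0.012]
[2, 3, 3, 2] D -84 J 0.015 end a -0.013 w -0.001 [-0.025 -0.005  0.021  0.007 -0.002 -0.007 -0.01  -0.012 -0.013 -0.013]
[3, 4, 4, 4, 3, 2] D -100 J 0.002 end a -0.008 w 0.000 [-0.025 -0.01   0.012  0.019  0.006 -0.002 -0.005 -0.007 -0.008 -0.008
 -0.008]
```

Call:
servo_tool(commands=[{"linear": [0,-15,0],"yaw": 0},{"linear": [0,-20,0],"yaw": 0},{"linear": [0,-20,0],"yaw": 0},{"linear": [0,-20,0],"yaw": 0},{"linear": [0,-15,0],"yaw": 0},{"linear": [0,-10,0],"yaw": 0},{"linear": [0,0,0],"yaw": 0}])

```text
t: 13.45
tool_pos: [0.4966, 0.0291, 0.1815]
orientation: [[0.993, -0.119, 0.0], [-0.119, -0.993, 0.001], [0.0, -0.001, -1.0]]
force: [0.6, 1.3, -9.1]
width: 0.0149
gripper_force: 120.9
```

Run:
```python
from h import *
step(4,[(-15,0),(-20,0),(-20,0),(-20,0),(-15,0),(-10,0),(0,0)],win=1.)
```

```text
t 13.450 a=0.0045  x=0.0011 area 954 c [313.98 117.69] tcp [0.4966 0.0291 0.1815] tilt(up vec) [-0.0004 -0.0013] yaw -6.86 F [ 0.6  1.3 -9.1] M [0.05 0.14 0.04]
t 13.500 a=-0.0006  x=0.0011 area 943 c [314.48 117.69] tcp [0.4965 0.0273 0.1814] tilt(up vec) [-0.     -0.0002] yaw -6.94 F [ 0.3 -0.9 -8. ] M [-0.01  0.18  0.01]
t 13.550 a=-0.0038  x=0.0012 area 953 c [314.95 117.65] tcp [0.4964 0.0259 0.1812] tilt(up vec) [0.0002 0.0004] yaw -7.05 F [-0.1 -0.4 -9.8] M [-0.09  0.11  0.07]
t 13.600 a=-0.0102  x=0.0011 area 937 c [314.86 117.66] tcp [0.4965 0.0251 0.1812] tilt(up vec) [0.0002 0.0007] yaw -7.13 F [ 1.1 -0.  -9.4] M [-0.05  0.11 -0.01]
state a -0.0126 w -0.0621 res [-0.0, 0.0, 0.1, 0.0, -0.7, 0.5]
[2, 3, 2] D -56 J 0.004 end a -0.007 w 0.000 [-0.013  0.006  0.015  0.001 -0.004 -0.006 -0.007 -0.007 -0.007 -0.007]
[2, 3, 3, 2] D -64 J 0.017 end a -0.002 w 0.002 [-0.013 -0.     0.018  0.007 -0.    -0.003 -0.003 -0.003 -0.003 -0.003]
[3, 4, 4, 4, 3, 2] D -72 J 0.002 end a -0.009 w -0.000 [-0.013 -0.005  0.009  0.012  0.002 -0.004 -0.007 -0.008 -0.009 -0.009
 -0.009]
```

Call:
servo_tool(commands=[{"linear": [0,-10,0],"yaw": 0},{"linear": [0,-14,0],"yaw": 0},{"linear": [0,-14,0],"yaw": 0},{"linear": [0,-14,0],"yaw": 0},{"linear": [0,-11,0],"yaw": 0},{"linear": [0,-7,0],"yaw": 0},{"linear": [0,0,0],"yaw": 0}])

```text
t: 14.23
tool_pos: [0.505, 0.0977, 0.1814]
orientation: [[0.993, -0.121, 0.0], [-0.121, -0.993, 0.001], [-0.0, -0.001, -1.0]]
force: [-0.3, 0.9, -10.2]
width: 0.0146
gripper_force: 120.9
```

Run:
```python
from h import *
step(4,[(-10,0),(-14,0),(-14,0),(-14,0),(-11,0),(-7,0),(0,0)],win=1.)
```

```text
t 14.233 a=0.0204  x=0.0009 area 913 c [285.29 114.68] tcp [0.505  0.0977 0.1814] tilt(up vec) [-0.0001 -0.001 ] yaw -6.93 F [ -0.3   0.9 -10.2] M [0.06 0.1  0.1 ]
t 14.283 a=0.0159  x=0.0011 area 931 c [285.62 114.59] tcp [0.5051 0.0963 0.1813] tilt(up vec) [ 0.0001 -0.0002] yaw -7.00 F [ 0.6  0.3 -9.1] M [0.02 0.15 0.09]
t 14.333 a=0.0112  x=0.0010 area 939 c [285.75 114.59] tcp [0.5051 0.0953 0.1812] tilt(up vec) [0.0003 0.0004] yaw -7.07 F [ 0.3 -0.9 -9.9] M [-0.04  0.1   0.04]
t 14.383 a=0.0120  x=0.0011 area 935 c [286.13 114.55] tcp [0.5051 0.0948 0.1812] tilt(up vec) [0.0003 0.0006] yaw -7.12 F [-0.2  0.2 -8.7] M [-0.07  0.1  -0.05]
state a 0.0120 w -0.0011 res [-0.2, 0.1, -0.4, 1.0, -1.4, -0.4, 1.1, 0.2]
[2, 3, 2] D 40 J 0.006 end a -0.006 w 0.001 [ 0.012 -0.007 -0.017 -0.009 -0.007 -0.006 -0.006 -0.006 -0.006 -0.006]
[2, 3, 3, 2] D 48 J 0.009 end a -0.011 w -0.001 [ 0.012 -0.004 -0.021 -0.015 -0.011 -0.011 -0.011 -0.011 -0.011 -0.011]
[3, 4, 4, 4, 3, 2] D 56 J 0.002 end a -0.009 w -0.000 [ 0.012 -0.001 -0.015 -0.02  -0.014 -0.01  -0.009 -0.009 -0.009 -0.009
 -0.009]
```

Call:
servo_tool(commands=[{"linear": [0,14,0],"yaw": 0},{"linear": [0,20,0],"yaw": 0},{"linear": [0,14,0],"yaw": 0},{"linear": [0,0,0],"yaw": 0},{"linear": [0,0,0],"yaw": 0}])

```text
t: 14.85
tool_pos: [0.4992, 0.0461, 0.1813]
orientation: [[0.992, -0.127, -0.0], [-0.127, -0.992, -0.001], [-0.0, 0.001, -1.0]]
force: [-0.1, 0.3, -9.0]
width: 0.0143
gripper_force: 120.9
```

Run:
```python
from h import *
step(4,[(14,0),(20,0),(14,0),(0,0),(0,0)],win=1.)
```

```text
t 14.850 a=-0.0149  x=0.0012 area 954 c [305.46 116.55] tcp [0.4992 0.0461 0.1813] tilt(up vec) [0.0001 0.0007] yaw -7.28 F [-0.1  0.3 -9. ] M [ 0.12  0.18 -0.02]
t 14.900 a=-0.0157  x=0.0009 area 947 c [304.66 116.62] tcp [0.4992 0.0474 0.1814] tilt(up vec) [-0.0001  0.    ] yaw -7.17 F [ 0.5  1.3 -9.3] M [0.06 0.13 0.03]
t 14.950 a=-0.0127  x=0.0009 area 933 c [304.43 116.62] tcp [0.4992 0.0483 0.1814] tilt(up vec) [-0.0003 -0.0003] yaw -7.09 F [-1.3  0.4 -8.6] M [0.02 0.14 0.  ]
t 15.000 a=-0.0130  x=0.0011 area 941 c [304.16 116.52] tcp [0.4992 0.0487 0.1815] tilt(up vec) [-0.0003 -0.0004] yaw -7.04 F [ 0.9 -0.3 -9.5] M [ 0.05  0.11 -0.01]
state a -0.0121 w 0.0043 res [-1.1, -0.1, 1.4, 0.5, -1.1, 0.5, -0.3, 0.3]
[2, 3, 2] D -8 J 0.000 end a -0.008 w -0.000 [-0.012 -0.008 -0.007 -0.008 -0.008 -0.008 -0.008 -0.008 -0.008 -0.008]
[2, 3, 3, 2] D -8 J 0.007 end a -0.011 w -0.001 [-0.012 -0.009 -0.007 -0.009 -0.01  -0.01  -0.01  -0.01  -0.01  -0.01 ]
[3, 4, 4, 4, 3, 2] D -12 J 0.002 end a -0.009 w -0.000 [-0.012 -0.009 -0.007 -0.007 -0.008 -0.009 -0.009 -0.009 -0.009 -0.009
 -0.009]
```

Call:
servo_tool(commands=[{"linear": [0,-1,0],"yaw": 0},{"linear": [0,-1,0],"yaw": 0},{"linear": [0,-1.3,0],"yaw": 0},{"linear": [0,-1.6,0],"yaw": 0},{"linear": [0,-2,0],"yaw": 0},{"linear": [0,-2.3,0],"yaw": 0},{"linear": [0,-2.6,0],"yaw": 0},{"linear": [0,-3,0],"yaw": 0},{"linear": [0,-3,0],"yaw": 0},{"linear": [0,-3,0],"yaw": 0}])

```text
t: 15.88
tool_pos: [0.5018, 0.0693, 0.1813]
orientation: [[0.992, -0.123, 0.0], [-0.123, -0.992, 0.0], [0.0, -0.0, -1.0]]
force: [0.4, -0.6, -9.7]
width: 0.015
gripper_force: 120.9
```

Run:
```python
from h import *
step(2,[(-1,0),(-1,0),(-1.3,0),(-1.6,0),(-2,0),(-2.3,0),(-2.6,0),(-3,0),(-3,0),(-3,0)],win=1.2)
```

```text
t 15.883 a=0.0088  x=0.0011 area 933 c [296.96 115.77] tcp [0.5018 0.0693 0.1813] tilt(up vec) [-0.0001 -0.0001] yaw -7.05 F [ 0.4 -0.6 -9.7] M [-0.01  0.07  0.  ]
t 15.933 a=0.0119  x=0.0008 area 927 c [296.78 115.9 ] tcp [0.5018 0.0701 0.1814] tilt(up vec) [-0.0002 -0.0006] yaw -7.00 F [ 0.5  1.2 -8.9] M [0.12 0.13 0.01]
state a 0.0111 w 0.0022 res [-1.4, 0.5, 0.0, 0.9, 0.5, -0.5]
[2, 3, 2] D 40 J 0.010 end a -0.005 w 0.001 [ 0.011 -0.007 -0.017 -0.009 -0.007 -0.006 -0.005 -0.005 -0.005 -0.005]
[2, 3, 3, 2] D 48 J 0.006 end a -0.010 w -0.001 [ 0.011 -0.004 -0.021 -0.015 -0.011 -0.01  -0.01  -0.01  -0.01  -0.01 ]
[3, 4, 4, 4, 3, 2] D 56 J 0.003 end a -0.007 w 0.000 [ 0.011 -0.001 -0.015 -0.02  -0.013 -0.009 -0.008 -0.007 -0.007 -0.007
 -0.007]
```

Call:
servo_tool(commands=[{"linear": [0,14,0],"yaw": 0},{"linear": [0,21,0],"yaw": 0},{"linear": [0,21,0],"yaw": 0},{"linear": [0,16,0],"yaw": 0},{"linear": [0,0,0],"yaw": 0},{"linear": [0,0,0],"yaw": 0},{"linear": [0,0,0],"yaw": 0},{"linear": [0,0,0],"yaw": 0},{"linear": [0,0,0],"yaw": 0}])

```text
t: 16.73
tool_pos: [0.4929, -0.0016, 0.1814]
orientation: [[0.993, -0.121, 0.0], [-0.121, -0.993, 0.0], [0.0, -0.0, -1.0]]
force: [0.6, -0.0, -9.4]
width: 0.0147
gripper_force: 120.9
```

Run:
```python
from h import *
step(3,[(14,0),(21,0),(21,0),(16,0)]+[(0,0)]*5,win=1.)
```

```text
t 16.733 a=-0.0262  x=0.0009 area 924 c [325.09 118.91] tcp [ 0.4929 -0.0016  0.1814] tilt(up vec) [-0.0001 -0.0004] yaw -6.97 F [ 0.6 -0.  -9.4] M [ 0.04  0.15 -0.07]
t 16.783 a=-0.0252  x=0.0008 area 921 c [325.24 118.95] tcp [ 0.4929 -0.0017  0.1814] tilt(up vec) [-0.0001 -0.0003] yaw -6.98 F [-0.7  1.1 -9.1] M [0.05 0.13 0.03]
t 16.833 a=-0.0257  x=0.0007 area 912 c [325.29 119.  ] tcp [ 0.4929 -0.0019  0.1813] tilt(up vec) [-0.0001 -0.0002] yaw -6.99 F [-0.2  0.3 -9.4] M [-0.01  0.18 -0.01]
state a -0.0265 w -0.0106 res [0.4, -0.4, 0.5, -0.2, -0.2]
[2, 3, 2] D -44 J 0.011 end a -0.012 w -0.001 [-0.027 -0.007  0.003 -0.006 -0.009 -0.011 -0.011 -0.012 -0.012 -0.012]
[2, 3, 3, 2] D -52 J 0.005 end a -0.007 w 0.000 [-0.027 -0.011  0.007 -0.    -0.005 -0.007 -0.007 -0.007 -0.007 -0.007]
[3, 4, 4, 4, 3, 2] D -60 J 0.012 end a -0.012 w -0.001 [-0.027 -0.015 -0.     0.004 -0.003 -0.008 -0.01  -0.011 -0.012 -0.012
 -0.012]
```

Run:
```python
from plan import *
for n in(4,6,8):
    A,W=rowsim(-.0265,-.0106,[(0,0)]*n,0.15); r=solve(A[-1],W[-1],[3,4,4,4,4,3,2]); print(n,A[-1],W[-1],r[:4])
```

```text
4 -0.0380064963081268 -0.040541395190232185 (np.float64(0.012271441884422255), np.int64(-128), np.float64(-0.0040626931754204), np.float64(0.0010662971493800386))
6 -0.04622296583454736 -0.057971035715675745 (np.float64(0.030230837333993635), np.int64(-168), np.float64(0.0013610478725528316), np.float64(0.004381591769423695))
8 -0.05772828662549459 -0.0816264741925403 (np.float64(0.009159219668522924), np.int64(-220), np.float64(-0.0051048837941036216), np.float64(0.0007679896039254067))
```

Call:
servo_tool(commands=[{"linear": [0,0,0],"yaw": 0},{"linear": [0,0,0],"yaw": 0},{"linear": [0,0,0],"yaw": 0},{"linear": [0,0,0],"yaw": 0},{"linear": [0,0,0],"yaw": 0},{"linear": [0,0,0],"yaw": 0}])

```text
t: 17.38
tool_pos: [0.4929, -0.0026, 0.1813]
orientation: [[0.992, -0.123, -0.0], [-0.123, -0.992, 0.0], [-0.0, -0.0, -1.0]]
force: [-0.3, 0.2, -9.0]
width: 0.0146
gripper_force: 120.9
```

Run:
```python
from h import *
step(3,[(0,0)]*6,win=1.,shapes=([3,4,4,4,3,2],[3,4,4,4,4,3,2],[2,4,4,4,4,4,3,2]))
```

```text
t 17.383 a=-0.0320  x=0.0008 area 916 c [325.18 118.97] tcp [ 0.4929 -0.0026  0.1813] tilt(up vec) [ 0.     -0.0001] yaw -7.06 F [-0.3  0.2 -9. ] M [-0.11  0.15  0.02]
t 17.433 a=-0.0320  x=0.0008 area 920 c [325.19 118.95] tcp [ 0.4929 -0.0026  0.1814] tilt(up vec) [-0.0001 -0.    ] yaw -7.06 F [-0.4  0.3 -9. ] M [-0.04  0.13 -0.06]
t 17.483 a=-0.0320  x=0.0009 area 931 c [325.18 118.87] tcp [ 0.4929 -0.0026  0.1813] tilt(up vec) [-0.0001 -0.0001] yaw -7.07 F [-0.4  0.3 -9.4] M [0.04 0.15 0.04]
state a -0.0350 w -0.0342 res [-0.1, -0.2, 0.3, 0.7, 0.1, -0.7]
[3, 4, 4, 4, 3, 2] D -104 J 0.007 end a -0.006 w 0.001 [-0.035 -0.016  0.009  0.018  0.006 -0.002 -0.005 -0.006 -0.006 -0.006
 -0.006]
[3, 4, 4, 4, 4, 3, 2] D -112 J 0.005 end a -0.010 w -0.000 [-0.035 -0.019  0.002  0.015  0.011 -0.    -0.005 -0.008 -0.009 -0.01
 -0.01  -0.01 ]
[2, 4, 4, 4, 4, 4, 3, 2] D -124 J 0.002 end a -0.009 w -0.000 [-0.035 -0.024 -0.003  0.012  0.017  0.005 -0.002 -0.006 -0.008 -0.009
 -0.009 -0.009]
```

Call:
servo_tool(commands=[{"linear": [0,0,0],"yaw": 0},{"linear": [0,0,0],"yaw": 0},{"linear": [0,0,0],"yaw": 0},{"linear": [0,0,0],"yaw": 0}])

```text
t: 17.87
tool_pos: [0.4929, -0.0026, 0.1813]
orientation: [[0.992, -0.123, 0.0], [-0.123, -0.992, 0.0], [0.0, -0.0, -1.0]]
force: [0.1, -0.2, -9.4]
width: 0.0145
gripper_force: 120.9
```

Run:
```python
from h import *
step(2,[(0,0)]*4,win=1.,shapes=([3,4,4,4,3,2],[3,4,4,4,4,3,2],[2,4,4,4,4,4,3,2]))
```

```text
t 17.867 a=-0.0476  x=0.0010 area 946 c [323.87 118.75] tcp [ 0.4929 -0.0026  0.1813] tilt(up vec) [-0.0001 -0.0001] yaw -7.06 F [ 0.1 -0.2 -9.4] M [ 0.06  0.14 -0.02]
t 17.917 a=-0.0500  x=0.0011 area 955 c [323.69 118.69] tcp [ 0.4929 -0.0026  0.1813] tilt(up vec) [-0.     -0.0001] yaw -7.06 F [ 0.5 -0.  -8.7] M [ 0.03  0.16 -0.02]
state a -0.0536 w -0.0708 res [0.3, -0.0, -0.5, 0.2, -0.1]
[3, 4, 4, 4, 3, 2] D -184 J 0.017 end a -0.002 w 0.002 [-0.054 -0.021  0.022  0.039  0.019  0.006  0.001 -0.002 -0.003 -0.003
 -0.003]
[3, 4, 4, 4, 4, 3, 2] D -200 J 0.032 end a 0.002 w 0.005 [-0.054 -0.026  0.012  0.036  0.031  0.012  0.005  0.001  0.     0.001
  0.001  0.002]
[2, 4, 4, 4, 4, 4, 3, 2] D -220 J 0.032 end a 0.002 w 0.005 [-0.054 -0.035  0.002  0.03   0.041  0.02   0.008  0.003  0.     0.
  0.001  0.001]
```

Call:
servo_tool(commands=[{"linear": [0,-25,0],"yaw": 0},{"linear": [0,-33,0],"yaw": 0},{"linear": [0,-33,0],"yaw": 0},{"linear": [0,-33,0],"yaw": 0},{"linear": [0,-33,0],"yaw": 0},{"linear": [0,-25,0],"yaw": 0},{"linear": [0,-14,0],"yaw": 0},{"linear": [0,0,0],"yaw": 0}])

```text
t: 18.63
tool_pos: [0.5162, 0.1971, 0.1815]
orientation: [[0.993, -0.117, -0.0], [-0.117, -0.993, 0.003], [-0.0, -0.003, -1.0]]
force: [-0.1, 0.8, -8.7]
width: 0.0146
gripper_force: 121.1
```

Run:
```python
from h import *
step(4,[(-25,0),(-33,0),(-33,0),(-33,0),(-33,0),(-25,0),(-14,0),(0,0)],win=1.2)
```

```text
t 18.633 a=0.0532  x=0.0007 area 945 c [244.34 110.83] tcp [0.5162 0.1971 0.1815] tilt(up vec) [ 0.0001 -0.0033] yaw -6.71 F [-0.1  0.8 -8.7] M [0.08 0.11 0.1 ]
t 18.683 a=0.0463  x=0.0008 area 939 c [245.09 110.69] tcp [0.5165 0.1945 0.1812] tilt(up vec) [ 0.0005 -0.0014] yaw -6.84 F [ 0.2 -0.7 -9.6] M [-0.06  0.19 -0.01]
t 18.733 a=0.0420  x=0.0007 area 931 c [245.8  110.59] tcp [0.5168 0.1924 0.1811] tilt(up vec) [ 0.0006 -0.    ] yaw -6.98 F [-0.4 -1.8 -8.9] M [-0.06  0.12 -0.03]
t 18.783 a=0.0392  x=0.0005 area 930 c [246.25 110.55] tcp [0.5171 0.1912 0.181 ] tilt(up vec) [0.0005 0.0006] yaw -7.08 F [ -0.2   0.1 -10.2] M [-0.06  0.14 -0.02]
state a 0.0406 w 0.0075 res [-0.1, 0.2, -1.4, -0.2, 0.2, 0.8]
[2, 3, 2] D 104 J 0.002 end a -0.007 w 0.000 [ 0.041 -0.008 -0.036 -0.017 -0.012 -0.009 -0.008 -0.007 -0.007 -0.007]
[2, 3, 3, 2] D 116 J 0.012 end a -0.012 w -0.001 [ 0.041  0.004 -0.04  -0.026 -0.016 -0.013 -0.012 -0.012 -0.012 -0.012]
[3, 4, 4, 4, 3, 2] D 132 J 0.012 end a -0.004 w 0.001 [ 0.041  0.012 -0.023 -0.036 -0.023 -0.014 -0.01  -0.007 -0.005 -0.005
 -0.004]
```

```bash
cat > fit2.py <<'E'
import json,numpy as np,fit
from fit import dt,path,S,cmds,T0
from scipy.optimize import least_squares
L=json.load(open('log.json'))
ts=[];As=[]
for b in S[0::2]: ts+=b[0];As+=b[1]
C=[list(c) for c in cmds]
for t,a in zip(L['ts'],L['As']):
    if t>10.8: ts.append(t);As.append(a)
for c in L['cmds']:
    if c[0]>10.7: C.append(c)
ts=np.array(ts);As=np.array(As); N=int((ts[-1]+.1-T0)/dt)
# bursts
cut=np.where(np.diff(ts)>.15)[0]+1; G=np.split(np.arange(len(ts)),cut)
def model(p):
    g,k,c,f,b,wn,z,by=p[:8]; acc,Y=path(wn,z,C,N,T0); res=[]
    for s in range(len(G)-1):
        a,w=p[8+2*s:10+2*s]; idx=np.r_[G[s],G[s+1]]; i0=int(round((ts[idx[0]]-T0)/dt)); i1=int(round((ts[idx[-1]]-T0)/dt))+1
        out=np.zeros(i1-i0)
        for i in range(i0,i1):
            out[i-i0]=a; d=g*(a-b)-c*w+k*acc[i]; w+=(d-f*np.tanh(w/.002))*dt; a+=w*dt
        ii=np.round((ts[idx]-T0)/dt).astype(int)
        res+=list((out[ii-i0]+by*Y[ii]-As[idx])/.002)
    return np.array(res+[(f-.045)/.02,(c-.73)/.2,b/.03,(z-.7)/.3,by/.2])
if __name__=='__main__':
    p0=list(np.load('fit.npy'))+[0.]
    for q in G[:-1]: p0+=[As[q[0]],0. if len(q)<3 else np.polyfit(ts[q],As[q],1)[0]]
    r=least_squares(model,p0,loss='soft_l1',diff_step=1e-3,x_scale=np.r_[1,.2,.2,.02,.01,4,.2,.05,np.full(len(p0)-8,.02)],max_nfev=40)
    print(np.round(r.x[:8],4).tolist(),'cost',r.cost,len(r.fun)); J=np.linalg.pinv(r.jac.T@r.jac); print('sd',np.round(np.sqrt(np.diag(J))[:8],4))
    np.save('fit2.npy',r.x[:8]); i=0
    for s in range(len(G)-1):
        n=len(G[s])+len(G[s+1]); print(round(ts[G[s][0]],2),np.round(r.fun[i:i+n],1).tolist()); i+=n
E
time timeout 500 python3 fit2.py
```

```text
[6.8, 0.8144, 1.1776, 0.0791, 0.0043, 19.3024, 0.5667, 0.0488] cost 95.02724669180304 174
sd [0.8703 0.0311 0.2509 0.0255 0.0038 1.2865 0.1119 0.0194]
5.22 [0.6, -0.0, -0.0, 0.6, -0.6, -0.5, 2.3, 1.6, 1.8, -0.3]
5.88 [-1.8, 0.9, 0.3, 0.4, -1.8, -0.1, 1.7, 2.3, 0.2, 0.0, -1.4]
6.55 [-3.3, -0.4, 1.2, -0.0, 0.6, -0.0, 0.7, -0.2, -1.4, -0.2, 1.2, 2.1]
7.18 [0.9, -0.0, -1.3, -0.1, 1.2, 2.2, 0.9, 1.8, 0.5, 0.2, 0.1, 1.8, 2.3, 2.0, 2.1, 3.3, 4.0]
8.07 [0.7, 1.4, -0.2, -0.7, -1.0, 0.5, 0.7, 0.2, 0.0, 0.9, 1.4, 1.1, -1.0, 0.9, 1.0, 1.4, 0.4, 0.7]
8.95 [0.7, -1.6, 0.2, 0.1, 0.4, -0.7, -0.6, -0.5, -1.3, 1.4, 0.2, -0.4, -1.5]
9.8 [-6.9, -5.2, -0.3, 0.6, 2.0, 2.7, 3.5, 0.7, -0.1, -0.1, 0.7, -0.5, -0.5]
10.43 [3.0, 0.3, -0.4, -0.2, 0.7, -0.4, -0.3, -0.3, 0.6, 1.2, 1.6, -0.1]
11.2 [-1.6, -0.4, 0.5, 1.2, -0.3, 0.7, -0.1, 0.4]
11.78 [-0.5, -1.7, -1.5, 0.1, 0.6]
12.77 [-0.1, -0.1, -0.2, -0.2, -0.6, 1.2]
13.45 [-0.1, -0.1, -0.5, 1.3, -1.5, -0.6, 1.0, 0.4]
14.23 [-0.5, -0.0, 1.2, 0.2, -0.2, 1.0, -0.3, -0.2]
14.85 [0.2, 1.7, 0.8, 1.2, -8.6, -10.5]
15.88 [0.8, -0.4, -0.1, -0.7, -0.6]
16.73 [0.0, -0.1, 0.2, 0.5, -0.1, -0.7]
17.38 [0.4, -0.0, -0.6, 0.2, -0.1]
17.87 [-1.0, 0.2, -1.5, -0.5, 0.1, 1.1]
real	0m31.636s
user	0m41.923s
sys	0m0.107s
```

Run:
```python
import re,json,numpy as np
s=open('plan.py').read()
s=s.replace("g,k,c,f,b,wn,z=np.load('fit.npy')","g,k,c,f,b,wn,z,by=np.load('fit2.npy'); f=min(f,.06)").replace('2.7*(A[-1]-b)','(lam+c)*(A[-1]-b)').replace("def roll","lam=-c/2+np.sqrt(c*c/4+g)\ndef roll")
open('plan.py','w').write(s)
h=open('h.py').read()
h=h.replace("    if tag: cv2","    from plan import by,b; a-=by*(piv[1]-.243)\n    if tag: cv2")
open('h.py','w').write(h)
L=json.load(open('log.json')); ts=np.array(L['ts'])
Y={18.6:-.072,17.8:-.265,17.3:-.265,16.7:-.265}
for i,t in enumerate(ts):
    for k in sorted(Y):
        if t>k: yy=Y[k]
    if t>16.7: L['As'][i]-=float(np.load('fit2.npy')[7])*yy
json.dump(L,open('log.json','w'))
from h import *
from plan import g,k,c,f,b,lam; print(g,k,c,f,b,lam)
step(0,[],win=1.2); step(0,[],win=.3,shapes=())
```

```text
6.800007375074404 0.8143849121731951 1.1775904406491122 0.06 0.0042580549949476874 2.084533638336766
state a 0.0456 w 0.0158 res [-0.4, 0.6, -1.5, -0.5, 0.2, 1.2]
[2, 3, 2] D 116 J 0.009 end a 0.002 w -0.001 [ 0.046 -0.008 -0.027 -0.005 -0.001  0.002  0.002  0.002  0.002  0.002]
[2, 3, 3, 2] D 128 J 0.006 end a 0.002 w -0.000 [ 0.046  0.006 -0.033 -0.012 -0.003  0.001  0.003  0.003  0.003  0.003]
[3, 4, 4, 4, 3, 2] D 148 J 0.006 end a 0.006 w 0.000 [ 0.046  0.014 -0.017 -0.026 -0.009 -0.     0.004  0.006  0.006  0.006
  0.006]
state a 0.0418 w -0.0104 res [-0.0, 0.1, -0.1, 0.0]
```

Call:
servo_tool(commands=[{"linear": [0,30,0],"yaw": 0},{"linear": [0,41,0],"yaw": 0},{"linear": [0,31,0],"yaw": 0},{"linear": [0,0,0],"yaw": 0},{"linear": [0,0,0],"yaw": 0}])

```text
t: 19.25
tool_pos: [0.5046, 0.0859, 0.1814]
orientation: [[0.991, -0.131, 0.0], [-0.131, -0.991, -0.002], [0.0, 0.002, -1.0]]
force: [-0.2, 1.5, -10.3]
width: 0.0148
gripper_force: 121.4
```

Run:
```python
from h import *
step(4,[(30,0),(41,0),(31,0),(0,0),(0,0)],win=1.,shapes=([2,3,2],[2,3,3,2]));step(0,[],win=.3,shapes=([2,3,2],))
```

```text
t 19.250 a=-0.0254  x=0.0011 area 959 c [286.7  114.33] tcp [0.5046 0.0859 0.1814] tilt(up vec) [-0.0002  0.0019] yaw -7.51 F [ -0.2   1.5 -10.3] M [0.1  0.12 0.04]
t 19.300 a=-0.0187  x=0.0011 area 954 c [285.92 114.37] tcp [0.5045 0.0884 0.1816] tilt(up vec) [-0.0005  0.0006] yaw -7.31 F [ 0.5  0.6 -8.8] M [ 0.14  0.17 -0.05]
t 19.350 a=-0.0174  x=0.0010 area 963 c [285.14 114.41] tcp [0.5045 0.09   0.1816] tilt(up vec) [-0.0006 -0.0001] yaw -7.17 F [-0.6  0.9 -8.5] M [ 0.13  0.11 -0.01]
t 19.400 a=-0.0127  x=0.0012 area 972 c [285.   114.39] tcp [0.5045 0.0909 0.1816] tilt(up vec) [-0.0005 -0.0004] yaw -7.06 F [ 0.1  0.7 -9.5] M [0.06 0.15 0.02]
state a -0.0183 w -0.0106 res [0.1, 0.1, -0.2, -0.1, 2.1, 0.3, 0.0, -2.5]
[2, 3, 2] D -64 J 0.006 end a 0.003 w -0.000 [-0.018  0.011  0.02   0.007  0.004  0.003  0.003  0.003  0.003  0.003]
[2, 3, 3, 2] D -72 J 0.008 end a 0.002 w -0.001 [-0.018  0.004  0.024  0.011  0.005  0.003  0.002  0.002  0.002  0.002]
state a -0.0117 w 0.0318 res [-0.0, -0.3, 0.9, -0.4]
[2, 3, 2] D -20 J 0.005 end a 0.003 w -0.000 [-0.012  0.001  0.006  0.003  0.003  0.003  0.003  0.003  0.003  0.003]
```

Call:
servo_tool(commands=[{"linear": [0,-7,0],"yaw": 0},{"linear": [0,-10,0],"yaw": 0},{"linear": [0,-5,0],"yaw": 0},{"linear": [0,0,0],"yaw": 0}])

```text
t: 19.78
tool_pos: [0.5069, 0.1158, 0.1815]
orientation: [[0.993, -0.119, 0.0], [-0.119, -0.993, 0.002], [-0.0, -0.002, -1.0]]
force: [0.4, -0.4, -8.3]
width: 0.0145
gripper_force: 121.4
```

Run:
```python
from h import *
step(5,[(-7,0),(-10,0),(-5,0),(0,0)],win=.9,shapes=([2,3,2],[2,3,3,2]));step(0,[],win=.3,shapes=([2,3,2],))
```

```text
t 19.783 a=0.0049  x=0.0011 area 950 c [275.37 113.64] tcp [0.5069 0.1158 0.1815] tilt(up vec) [-0.0002 -0.0017] yaw -6.82 F [ 0.4 -0.4 -8.3] M [0.07 0.13 0.09]
t 19.833 a=0.0029  x=0.0013 area 964 c [275.85 113.59] tcp [0.507  0.1145 0.1813] tilt(up vec) [ 0.0001 -0.0008] yaw -6.88 F [-0.  -1.1 -9.7] M [-0.03  0.16  0.02]
t 19.883 a=0.0017  x=0.0014 area 978 c [276.33 113.54] tcp [0.507  0.1134 0.1812] tilt(up vec) [ 0.0003 -0.0002] yaw -6.95 F [-0.1 -0.6 -9.3] M [-0.03  0.1   0.06]
t 19.933 a=0.0007  x=0.0014 area 971 c [276.6  113.51] tcp [0.5071 0.1128 0.1812] tilt(up vec) [0.0003 0.0001] yaw -7.01 F [-0.7 -0.7 -9.7] M [-0.01  0.12  0.01]
t 19.983 a=-0.0006  x=0.0013 area 962 c [276.74 113.49] tcp [0.5071 0.1123 0.1812] tilt(up vec) [0.0003 0.0003] yaw -7.06 F [-0.  -0.3 -9.6] M [-0.02  0.12  0.02]
state a 0.0005 w -0.0017 res [0.3, -0.3, 0.6, -0.9, -0.3, -0.2, -0.2, 0.0, 0.6]
[2, 3, 2] D -12 J 0.007 end a 0.002 w -0.000 [0.001 0.005 0.006 0.003 0.003 0.003 0.002 0.002 0.002 0.002]
[2, 3, 3, 2] D -16 J 0.004 end a 0.003 w -0.000 [0.001 0.005 0.008 0.004 0.003 0.003 0.003 0.003 0.003 0.003]
state a -0.0006 w -0.0080 res [0.1, 0.0, -0.2, -0.2, 0.2]
[2, 3, 2] D -20 J 0.001 end a 0.004 w -0.000 [-0.001  0.007  0.009  0.004  0.004  0.004  0.004  0.004  0.004  0.004]
```

Call:
servo_tool(commands=[{"linear": [0,-3,0],"yaw": 0},{"linear": [0,-4,0],"yaw": 0},{"linear": [0,-3,0],"yaw": 0},{"linear": [0,0,0],"yaw": 0},{"linear": [0,0,0],"yaw": 0},{"linear": [0,0,0],"yaw": 0}])

```text
t: 20.53
tool_pos: [0.5083, 0.1224, 0.1813]
orientation: [[0.992, -0.123, -0.0], [-0.123, -0.992, -0.0], [-0.0, 0.0, -1.0]]
force: [-0.3, -0.2, -9.7]
width: 0.0146
gripper_force: 121.4
```

Run:
```python
from h import *
step(3,[(-3,0),(-4,0),(-3,0),(0,0),(0,0),(0,0)],win=1.,shapes=([2,3,2],[2,3,3,2]));step(0,[],win=.3,shapes=([2,3,2],))
```

```text
t 20.533 a=0.0083  x=0.0010 area 937 c [273.09 113.26] tcp [0.5083 0.1224 0.1813] tilt(up vec) [0.0001 0.0001] yaw -7.06 F [-0.3 -0.2 -9.7] M [ 0.01  0.11 -0.08]
t 20.583 a=0.0084  x=0.0011 area 934 c [273.17 113.19] tcp [0.5084 0.1223 0.1813] tilt(up vec) [0.     0.0001] yaw -7.07 F [-0.  -0.4 -9.7] M [-0.    0.17  0.04]
t 20.633 a=0.0083  x=0.0011 area 929 c [273.19 113.16] tcp [0.5084 0.1222 0.1813] tilt(up vec) [-0.      0.0001] yaw -7.08 F [ 0.4 -0.4 -8.9] M [-0.01  0.15 -0.01]
state a 0.0082 w 0.0006 res [-1.1, -0.3, 0.4, 1.1, 1.9, -0.2, -0.2, -0.1]
[2, 3, 2] D 12 J 0.006 end a 0.006 w 0.000 [0.008 0.003 0.003 0.006 0.006 0.006 0.006 0.006 0.006 0.006]
[2, 3, 3, 2] D 16 J 0.003 end a 0.005 w 0.000 [0.008 0.004 0.    0.004 0.005 0.005 0.005 0.005 0.005 0.005]
state a 0.0084 w 0.0006 res [0.0, -0.1, 0.0]
[2, 3, 2] D 16 J 0.006 end a 0.002 w -0.000 [ 0.008  0.001 -0.     0.003  0.003  0.003  0.003  0.003  0.003  0.003]
```

Call:
servo_tool(commands=[{"linear": [0,0,0],"yaw": 0},{"linear": [0,0,0],"yaw": 0},{"linear": [0,0,0],"yaw": 0},{"linear": [0,0,0],"yaw": 0},{"linear": [0,0,0],"yaw": 0}])

```text
t: 21.1
tool_pos: [0.5084, 0.1224, 0.1814]
orientation: [[0.992, -0.123, 0.0], [-0.123, -0.992, 0.0], [0.0, -0.0, -1.0]]
force: [0.5, -0.1, -9.1]
width: 0.0149
gripper_force: 121.4
```

Run:
```python
from h import *
step(2,[(0,0)]*5,win=1.,shapes=([2,3,2],[2,3,3,2]))
```

```text
t 21.100 a=0.0118  x=0.0012 area 947 c [273.37 113.17] tcp [0.5084 0.1224 0.1814] tilt(up vec) [-0. -0.] yaw -7.06 F [ 0.5 -0.1 -9.1] M [-0.02  0.17  0.02]
t 21.150 a=0.0134  x=0.0010 area 930 c [273.49 113.27] tcp [0.5084 0.1225 0.1813] tilt(up vec) [ 0.     -0.0001] yaw -7.06 F [ 0.2  1.  -9.3] M [-0.04  0.17 -0.04]
state a 0.0128 w 0.0033 res [-0.3, 0.0, 0.5, 0.3, -0.4]
[2, 3, 2] D 28 J 0.007 end a 0.002 w -0.000 [ 0.013  0.    -0.003  0.002  0.002  0.002  0.002  0.002  0.002  0.002]
[2, 3, 3, 2] D 32 J 0.006 end a 0.003 w -0.000 [ 0.013  0.003 -0.005  0.001  0.003  0.003  0.003  0.003  0.003  0.003]
```

Call:
servo_tool(commands=[{"linear": [0,5,0],"yaw": 0},{"linear": [0,7,0],"yaw": 0},{"linear": [0,4,0],"yaw": 0},{"linear": [0,0,0],"yaw": 0},{"linear": [0,0,0],"yaw": 0},{"linear": [0,0,0],"yaw": 0},{"linear": [0,0,0],"yaw": 0}])

```text
t: 21.78
tool_pos: [0.5064, 0.1069, 0.1814]
orientation: [[0.992, -0.123, 0.0], [-0.123, -0.992, 0.0], [0.0, -0.0, -1.0]]
force: [-0.1, 0.6, -9.4]
width: 0.0148
gripper_force: 121.3
```

Run:
```python
from h import *
step(3,[(5,0),(7,0),(4,0),(0,0),(0,0),(0,0),(0,0)],win=1.,shapes=([2,3,2],[2,3,3,2]))
```

```text
t 21.783 a=0.0221  x=0.0011 area 945 c [280.9  114.06] tcp [0.5064 0.1069 0.1814] tilt(up vec) [-0.0001 -0.0003] yaw -7.04 F [-0.1  0.6 -9.4] M [ 0.    0.14 -0.02]
t 21.833 a=0.0197  x=0.0010 area 936 c [280.69 114.04] tcp [0.5064 0.1069 0.1814] tilt(up vec) [-0.0001 -0.0003] yaw -7.03 F [-0.5  0.2 -9.4] M [ 0.06  0.09 -0.02]
t 21.883 a=0.0252  x=0.0012 area 952 c [281.18 114.03] tcp [0.5064 0.1069 0.1814] tilt(up vec) [-0.0001 -0.0003] yaw -7.03 F [-0.1  1.3 -8.4] M [ 0.05  0.16 -0.01]
state a 0.0262 w 0.0381 res [0.2, -0.2, -0.5, 1.5, -0.4]
[2, 3, 2] D 84 J 0.005 end a 0.003 w -0.000 [ 0.026 -0.009 -0.02  -0.003  0.001  0.003  0.003  0.003  0.003  0.003]
[2, 3, 3, 2] D 92 J 0.008 end a 0.007 w 0.001 [ 0.026  0.001 -0.024 -0.007  0.001  0.004  0.006  0.006  0.006  0.006]
```

```bash
sed -i "s/f=min(f,.06)/f=.045; g=6.0; c=.8; b=0.0/" plan.py
python3 - <<'E'
from h import *
step(0,[],win=1.6,shapes=([2,3,2],[2,3,3,2]));step(0,[],win=1.,shapes=([2,3,2],[2,3,3,2]))
E
```

```text
state a 0.0273 w 0.0514 res [-0.1, -0.0, 0.2, 0.1, -0.4, -0.8, 1.4, -0.2]
[2, 3, 2] D 100 J 0.013 end a -0.004 w -0.001 [ 0.027 -0.015 -0.031 -0.012 -0.007 -0.004 -0.004 -0.004 -0.004 -0.004]
[2, 3, 3, 2] D 108 J 0.008 end a 0.002 w 0.001 [ 0.027 -0.002 -0.034 -0.016 -0.007 -0.002  0.001  0.002  0.002  0.002]
state a 0.0271 w 0.0510 res [0.3, -0.3, -0.8, 1.4, -0.2]
[2, 3, 2] D 100 J 0.019 end a -0.006 w -0.002 [ 0.027 -0.015 -0.032 -0.012 -0.008 -0.005 -0.005 -0.005 -0.006 -0.006]
[2, 3, 3, 2] D 108 J 0.000 end a -0.000 w -0.000 [ 0.027 -0.002 -0.034 -0.016 -0.008 -0.003 -0.001 -0.    -0.    -0.   ]
```

Call:
servo_tool(commands=[{"linear": [0,32,0],"yaw": 0},{"linear": [0,41,0],"yaw": 0},{"linear": [0,35,0],"yaw": 0},{"linear": [0,0,0],"yaw": 0},{"linear": [0,0,0],"yaw": 0}])

```text
t: 22.35
tool_pos: [0.4929, -0.0039, 0.1812]
orientation: [[0.992, -0.129, -0.0], [-0.129, -0.992, -0.001], [-0.0, 0.001, -1.0]]
force: [0.1, 1.8, -10.0]
width: 0.0143
gripper_force: 121.6
```

Run:
```python
from h import *
step(5,[(32,0),(41,0),(35,0),(0,0),(0,0)],win=1.2,shapes=([2,3,2],[2,3,3,2]));step(0,[],win=.3,shapes=([2,3,2],))
```

```text
t 22.350 a=-0.0323  x=0.0008 area 914 c [325.03 118.84] tcp [ 0.4929 -0.0039  0.1812] tilt(up vec) [0.0002 0.001 ] yaw -7.39 F [  0.1   1.8 -10. ] M [0.18 0.11 0.  ]
t 22.400 a=-0.0242  x=0.0009 area 932 c [324.42 118.78] tcp [ 0.4931 -0.0015  0.1814] tilt(up vec) [-0.0002 -0.0001] yaw -7.19 F [-0.2 -0.  -9.4] M [ 0.12  0.16 -0.01]
t 22.450 a=-0.0189  x=0.0010 area 945 c [324.12 118.69] tcp [ 4.932e-01 -2.000e-04  1.815e-01] tilt(up vec) [-0.0003 -0.0006] yaw -7.06 F [ 0.   0.7 -8.4] M [0.07 0.17 0.05]
t 22.500 a=-0.0164  x=0.0009 area 941 c [323.9  118.74] tcp [0.4932 0.0006 0.1815] tilt(up vec) [-0.0004 -0.0007] yaw -6.97 F [-0.4  0.8 -8.5] M [0.09 0.1  0.01]
t 22.550 a=-0.0146  x=0.0009 area 947 c [323.9  118.75] tcp [0.4932 0.0008 0.1815] tilt(up vec) [-0.0003 -0.0006] yaw -6.93 F [ 0.5  0.5 -9.1] M [-0.    0.18 -0.06]
state a -0.0166 w 0.0084 res [-0.9, 1.3, -0.3, 3.2, 1.6, 0.1, -0.7, -1.3]
[2, 3, 2] D -32 J 0.001 end a -0.000 w -0.000 [-0.017 -0.     0.006  0.    -0.    -0.    -0.    -0.    -0.    -0.   ]
[2, 3, 3, 2] D -36 J 0.004 end a -0.001 w -0.000 [-0.017 -0.004  0.008  0.002 -0.    -0.001 -0.001 -0.001 -0.001 -0.001]
state a -0.0113 w 0.0508 res [0.3, -0.1, -0.5, -0.1, 0.4]
[2, 3, 2] D 0 J 0.009 end a 0.003 w 0.001 [-0.011 -0.005 -0.001  0.001  0.002  0.002  0.002  0.002  0.003  0.003]
```

Call:
servo_tool(commands=[{"linear": [0,10,0],"yaw": 0},{"linear": [0,14,0],"yaw": 0},{"linear": [0,6,0],"yaw": 0},{"linear": [0,0,0],"yaw": 0},{"linear": [0,0,0],"yaw": 0},{"linear": [0,0,0],"yaw": 0},{"linear": [0,0,0],"yaw": 0}])

```text
t: 23.18
tool_pos: [0.4895, -0.0294, 0.1814]
orientation: [[0.993, -0.122, 0.0], [-0.122, -0.993, 0.0], [0.0, -0.001, -1.0]]
force: [-0.1, 0.0, -8.8]
width: 0.0151
gripper_force: 121.6
```

Run:
```python
from h import *
step(3,[(10,0),(14,0),(6,0),(0,0),(0,0),(0,0),(0,0)],win=1.2,shapes=([2,3,3,2],[3,4,4,4,3,2],[3,4,4,4,4,3,2]));step(0,[],win=.3,shapes=([2,3,3,2],))
```

```text
t 23.183 a=-0.0336  x=0.0008 area 938 c [335.58 120.08] tcp [ 0.4895 -0.0294  0.1814] tilt(up vec) [-0.0002 -0.0005] yaw -6.99 F [-0.1  0.  -8.8] M [0.03 0.14 0.  ]
t 23.233 a=-0.0400  x=0.0009 area 946 c [335.1 120. ] tcp [ 0.4896 -0.0295  0.1814] tilt(up vec) [-0.0002 -0.0004] yaw -6.99 F [ 0.2 -0.6 -8.2] M [-0.01  0.06  0.03]
t 23.283 a=-0.0396  x=0.0011 area 965 c [335.22 119.96] tcp [ 0.4895 -0.0297  0.1814] tilt(up vec) [-0.0001 -0.0003] yaw -7.00 F [ 0.3  0.5 -8.6] M [-0.01  0.12  0.01]
state a -0.0423 w -0.0590 res [1.3, 0.3, -0.6, -0.7, -0.7, -0.8, 1.4, -0.0]
[2, 3, 3, 2] D -152 J 0.014 end a 0.004 w 0.001 [-0.042  0.001  0.048  0.024  0.013  0.007  0.004  0.004  0.004  0.004]
[3, 4, 4, 4, 3, 2] D -176 J 0.018 end a 0.006 w 0.002 [-0.042 -0.009  0.029  0.042  0.022  0.012  0.007  0.005  0.005  0.005
  0.005]
[3, 4, 4, 4, 4, 3, 2] D -188 J 0.018 end a -0.005 w -0.002 [-0.042 -0.014  0.017  0.037  0.03   0.013  0.005  0.001 -0.002 -0.004
 -0.005 -0.005]
state a -0.0439 w -0.0730 res [-0.4, 1.3, -0.4]
[2, 3, 3, 2] D -168 J 0.024 end a 0.007 w 0.003 [-0.044  0.003  0.054  0.028  0.016  0.01   0.007  0.006  0.007  0.007]
```

Call:
servo_tool(commands=[{"linear": [0,-28,0],"yaw": 0},{"linear": [0,-38,0],"yaw": 0},{"linear": [0,-38,0],"yaw": 0},{"linear": [0,-32,0],"yaw": 0},{"linear": [0,-20,0],"yaw": 0},{"linear": [0,-8,0],"yaw": 0},{"linear": [0,0,0],"yaw": 0}])

```text
t: 23.92
tool_pos: [0.5092, 0.1359, 0.1814]
orientation: [[0.993, -0.118, 0.0], [-0.118, -0.993, 0.002], [-0.0, -0.002, -1.0]]
force: [0.1, -0.0, -8.7]
width: 0.0145
gripper_force: 121.6
```

Run:
```python
from h import *
step(4,[(-28,0),(-38,0),(-38,0),(-32,0),(-20,0),(-8,0),(0,0)],win=1.,shapes=([2,3,2],[2,3,3,2]));step(0,[],win=.3,shapes=([2,3,2],))
```

```text
t 23.917 a=0.0324  x=0.0008 area 917 c [268.86 113.2 ] tcp [0.5092 0.1359 0.1814] tilt(up vec) [-0.0001 -0.0018] yaw -6.77 F [ 0.1 -0.  -8.7] M [0.01 0.14 0.06]
t 23.967 a=0.0272  x=0.0008 area 924 c [269.69 113.09] tcp [0.5094 0.1335 0.1812] tilt(up vec) [ 0.0003 -0.0003] yaw -6.92 F [-0.7 -1.1 -9.5] M [-0.04  0.16  0.01]
t 24.017 a=0.0230  x=0.0012 area 932 c [270.26 112.89] tcp [0.5095 0.1318 0.1811] tilt(up vec) [0.0005 0.0006] yaw -7.05 F [ 0.5 -0.9 -9.3] M [-0.06  0.12 -0.01]
t 24.067 a=0.0212  x=0.0010 area 932 c [270.56 112.89] tcp [0.5097 0.131  0.1811] tilt(up vec) [0.0005 0.0009] yaw -7.14 F [-0.9 -0.8 -8.9] M [-0.07  0.13  0.04]
state a 0.0204 w -0.0196 res [-1.1, 1.3, 0.1, -0.5, -0.2, 0.3, 0.2]
[2, 3, 2] D 32 J 0.003 end a 0.001 w 0.000 [ 0.02   0.002 -0.005  0.     0.001  0.001  0.001  0.001  0.001  0.001]
[2, 3, 3, 2] D 36 J 0.004 end a 0.001 w 0.000 [ 0.02   0.006 -0.007 -0.001  0.001  0.001  0.001  0.001  0.001  0.001]
state a 0.0192 w -0.0292 res [-0.0, -0.0, 0.2, -0.1]
[2, 3, 2] D 24 J 0.002 end a 0.001 w 0.000 [ 0.019  0.004 -0.002  0.     0.     0.001  0.001  0.001  0.001  0.001]
```

Call:
servo_tool(commands=[{"linear": [0,9,0],"yaw": 0},{"linear": [0,13,0],"yaw": 0},{"linear": [0,8,0],"yaw": 0},{"linear": [0,0,0],"yaw": 0}])

```text
t: 24.45
tool_pos: [0.506, 0.0985, 0.1812]
orientation: [[0.992, -0.128, -0.0], [-0.128, -0.992, -0.002], [-0.0, 0.002, -1.0]]
force: [0.7, -1.2, -10.0]
width: 0.0146
gripper_force: 121.6
```

Run:
```python
from h import *
step(5,[(9,0),(13,0),(8,0),(0,0)],win=.9,shapes=([2,3,2],[2,3,3,2]));step(0,[],win=.3,shapes=([2,3,2],))
```

```text
t 24.450 a=-0.0091  x=0.0012 area 969 c [282.41 113.89] tcp [0.506  0.0985 0.1812] tilt(up vec) [0.0003 0.002 ] yaw -7.36 F [  0.7  -1.2 -10. ] M [-0.05  0.13 -0.04]
t 24.500 a=-0.0061  x=0.0010 area 970 c [281.85 113.96] tcp [0.5061 0.1001 0.1813] tilt(up vec) [-0.0001  0.001 ] yaw -7.29 F [ 0.7  0.2 -8.4] M [ 0.07  0.06 -0.08]
t 24.550 a=-0.0045  x=0.0011 area 961 c [281.26 113.93] tcp [0.506  0.1015 0.1814] tilt(up vec) [-0.0003  0.0001] yaw -7.19 F [-0.6  0.1 -9.1] M [ 0.07  0.13 -0.03]
t 24.600 a=-0.0052  x=0.0010 area 942 c [280.68 113.99] tcp [0.506  0.1024 0.1815] tilt(up vec) [-0.0004 -0.0003] yaw -7.11 F [-0.6  1.6 -9.4] M [ 0.03  0.14 -0.01]
t 24.650 a=-0.0059  x=0.0009 area 938 c [280.32 114.04] tcp [0.5059 0.103  0.1815] tilt(up vec) [-0.0004 -0.0005] yaw -7.05 F [ 0.4  1.  -9.9] M [ 0.06  0.2  -0.01]
state a -0.0061 w -0.0066 res [-0.1, -0.1, 0.2, -0.1, 0.6, -0.1, -0.5, -0.1, 0.1]
[2, 3, 2] D -20 J 0.001 end a 0.000 w 0.000 [-0.006  0.002  0.005  0.001  0.     0.     0.     0.     0.     0.   ]
[2, 3, 3, 2] D -24 J 0.003 end a 0.001 w 0.000 [-0.006  0.001  0.007  0.003  0.001  0.001  0.001  0.001  0.001  0.001]
state a -0.0056 w -0.0038 res [0.4, -0.2, -0.5, 0.0, 0.3]
[2, 3, 2] D -16 J 0.004 end a -0.001 w -0.000 [-0.006  0.001  0.003 -0.    -0.001 -0.001 -0.001 -0.001 -0.001 -0.001]
```

Call:
servo_tool(commands=[{"linear": [0,-5,0],"yaw": 0},{"linear": [0,-6,0],"yaw": 0},{"linear": [0,-5,0],"yaw": 0},{"linear": [0,0,0],"yaw": 0},{"linear": [0,0,0],"yaw": 0},{"linear": [0,0,0],"yaw": 0}])

```text
t: 25.2
tool_pos: [0.5078, 0.1186, 0.1812]
orientation: [[0.992, -0.123, -0.0], [-0.123, -0.992, -0.0], [-0.0, 0.0, -1.0]]
force: [0.4, -1.0, -9.3]
width: 0.0148
gripper_force: 121.6
```

Run:
```python
from h import *
step(4,[(-5,0),(-6,0),(-5,0),(0,0),(0,0),(0,0)],win=.9,shapes=([2,3,2],));step(0,[],win=.3,shapes=([2,3,2],))
```

```text
t 25.200 a=0.0004  x=0.0011 area 957 c [274.09 113.32] tcp [0.5078 0.1186 0.1812] tilt(up vec) [0.0002 0.    ] yaw -7.04 F [ 0.4 -1.  -9.3] M [-0.08  0.08 -0.01]
t 25.250 a=0.0022  x=0.0011 area 940 c [274.38 113.31] tcp [0.5079 0.1183 0.1812] tilt(up vec) [0.0001 0.0002] yaw -7.06 F [ 0.1 -0.3 -9.7] M [0.05 0.09 0.04]
t 25.300 a=0.0010  x=0.0012 area 946 c [274.35 113.27] tcp [0.5079 0.1182 0.1813] tilt(up vec) [0.0001 0.0002] yaw -7.08 F [-0.1 -1.2 -9.1] M [ 0.01  0.14 -0.04]
t 25.350 a=0.0006  x=0.0013 area 945 c [274.35 113.23] tcp [0.5079 0.1181 0.1813] tilt(up vec) [0.0001 0.0001] yaw -7.09 F [ 0.4  1.5 -8.1] M [0.   0.14 0.03]
state a 0.0009 w -0.0003 res [-0.1, -0.3, 0.2, 0.4, 0.3, -0.6, -0.0, 0.2]
[2, 3, 2] D 4 J 0.002 end a 0.001 w 0.000 [ 0.001 -0.001 -0.     0.001  0.001  0.001  0.001  0.001  0.001  0.001]
state a 0.0011 w -0.0001 res [0.2, -0.6, 0.0, 0.2]
[2, 3, 2] D 4 J 0.003 end a 0.001 w 0.000 [ 0.001 -0.    -0.     0.001  0.001  0.001  0.001  0.001  0.001  0.001]
```

Call:
servo_tool(commands=[{"linear": [0,0,0],"yaw": 0},{"linear": [0,0,0],"yaw": 0},{"linear": [0,0,0],"yaw": 0},{"linear": [0,0,0],"yaw": 0},{"linear": [0,0,0],"yaw": 0},{"linear": [0,0,0],"yaw": 0},{"linear": [0,0,0],"yaw": 0},{"linear": [0,0,0],"yaw": 0}])

```text
t: 26.07
tool_pos: [0.5079, 0.1185, 0.1814]
orientation: [[0.992, -0.123, 0.0], [-0.123, -0.992, 0.0], [0.0, -0.0, -1.0]]
force: [0.3, -0.2, -9.3]
width: 0.0148
gripper_force: 121.6
```

Run:
```python
from h import *
step(3,[(0,0)]*8,win=.9,shapes=([2,3,2],));step(0,[],win=.3,shapes=([2,3,2],))
```

```text
t 26.067 a=0.0005  x=0.0010 area 947 c [274.14 113.31] tcp [0.5079 0.1185 0.1814] tilt(up vec) [-0.0001 -0.0001] yaw -7.06 F [ 0.3 -0.2 -9.3] M [ 0.01  0.17 -0.09]
t 26.117 a=0.0011  x=0.0012 area 949 c [274.2  113.26] tcp [0.5079 0.1185 0.1814] tilt(up vec) [-0.     -0.0001] yaw -7.06 F [ 0.7  1.  -9.5] M [-0.    0.15 -0.04]
t 26.167 a=0.0001  x=0.0011 area 938 c [274.09 113.28] tcp [0.5079 0.1185 0.1814] tilt(up vec) [-0.0001 -0.0001] yaw -7.06 F [-0.5 -0.6 -9.3] M [0.01 0.17 0.02]
state a 0.0006 w 0.0001 res [-0.0, 0.0, 0.0, -0.3, 0.2]
[2, 3, 2] D 4 J 0.000 end a 0.000 w 0.000 [ 0.001 -0.001 -0.001  0.     0.     0.     0.     0.     0.     0.   ]
state a 0.0003 w -0.0006 res [0.1, -0.3, 0.2]
[2, 3, 2] D 0 J 0.001 end a 0.000 w 0.000 [0. 0. 0. 0. 0. 0. 0. 0. 0. 0.]
```

Call:
servo_tool(commands=[{"linear": [0,0,0],"yaw": 0},{"linear": [0,0,0],"yaw": 0},{"linear": [0,0,0],"yaw": 0},{"linear": [0,0,0],"yaw": 0},{"linear": [0,0,0],"yaw": 0},{"linear": [0,0,0],"yaw": 0},{"linear": [0,0,0],"yaw": 0},{"linear": [0,0,0],"yaw": 0},{"linear": [0,0,0],"yaw": 0},{"linear": [0,0,0],"yaw": 0}])

```text
t: 27.05
tool_pos: [0.5079, 0.1185, 0.1813]
orientation: [[0.992, -0.123, 0.0], [-0.123, -0.992, 0.0], [0.0, -0.0, -1.0]]
force: [0.7, -0.5, -9.2]
width: 0.0147
gripper_force: 121.6
```

Call:
servo_tool(commands=[{"linear": [0,0,0],"yaw": 0},{"linear": [0,0,0],"yaw": 0},{"linear": [0,0,0],"yaw": 0},{"linear": [0,0,0],"yaw": 0},{"linear": [0,0,0],"yaw": 0},{"linear": [0,0,0],"yaw": 0},{"linear": [0,0,0],"yaw": 0},{"linear": [0,0,0],"yaw": 0},{"linear": [0,0,0],"yaw": 0},{"linear": [0,0,0],"yaw": 0}])

```text
t: 27.88
tool_pos: [0.5079, 0.1185, 0.1813]
orientation: [[0.992, -0.123, 0.0], [-0.123, -0.992, 0.0], [0.0, -0.0, -1.0]]
force: [0.9, 0.4, -9.6]
width: 0.0144
gripper_force: 121.6
```

Call:
servo_tool(commands=[{"linear": [0,-0.15,0],"yaw": 0},{"linear": [0,-0.3,0],"yaw": 0},{"linear": [0,-0.45,0],"yaw": 0},{"linear": [0,-0.6,0],"yaw": 0},{"linear": [0,-0.75,0],"yaw": 0},{"linear": [0,-0.9,0],"yaw": 0},{"linear": [0,-1.05,0],"yaw": 0},{"linear": [0,-1.2,0],"yaw": 0},{"linear": [0,-1.35,0],"yaw": 0},{"linear": [0,-1.5,0],"yaw": 0}])

```text
t: 28.72
tool_pos: [0.5089, 0.1268, 0.1813]
orientation: [[0.992, -0.123, 0.0], [-0.123, -0.992, 0.0], [0.0, -0.0, -1.0]]
force: [-0.9, 0.6, -8.7]
width: 0.0145
gripper_force: 121.6
```

Run:
```python
from h import *
step(2,[(-.15*i,0) for i in range(1,11)],win=.5,shapes=([2,3,2],))
```

```text
t 28.717 a=0.0006  x=0.0009 area 940 c [270.54 113.  ] tcp [0.5089 0.1268 0.1813] tilt(up vec) [-0.     -0.0001] yaw -7.06 F [-0.9  0.6 -8.7] M [-0.04  0.12  0.04]
t 28.767 a=0.0003  x=0.0008 area 928 c [270.29 113.02] tcp [0.5089 0.1272 0.1814] tilt(up vec) [-0.0001 -0.0003] yaw -7.03 F [ 0.1  0.6 -9.5] M [0.07 0.11 0.02]
state a -0.0004 w -0.0140 res [0.0, -0.0]
[2, 3, 2] D -12 J 0.001 end a 0.000 w 0.000 [-0.     0.003  0.004  0.001  0.     0.     0.     0.     0.     0.   ]
```

Call:
servo_tool(commands=[{"linear": [0,-1.4,0],"yaw": 0},{"linear": [0,-1.65,0],"yaw": 0},{"linear": [0,-1.8,0],"yaw": 0},{"linear": [0,-1.95,0],"yaw": 0},{"linear": [0,-2.1,0],"yaw": 0},{"linear": [0,-2.25,0],"yaw": 0},{"linear": [0,-2.4,0],"yaw": 0},{"linear": [0,-2.55,0],"yaw": 0},{"linear": [0,-2.7,0],"yaw": 0},{"linear": [0,-2.85,0],"yaw": 0}])

```text
t: 29.65
tool_pos: [0.5116, 0.1484, 0.1813]
orientation: [[0.992, -0.123, 0.0], [-0.123, -0.992, 0.0], [0.0, -0.0, -1.0]]
force: [-0.7, -0.1, -8.6]
width: 0.0151
gripper_force: 121.6
```

Call:
servo_tool(commands=[{"linear": [0,-2.85,0],"yaw": 0},{"linear": [0,-2.7,0],"yaw": 0},{"linear": [0,-2.55,0],"yaw": 0},{"linear": [0,-2.4,0],"yaw": 0},{"linear": [0,-2.25,0],"yaw": 0},{"linear": [0,-2.1,0],"yaw": 0},{"linear": [0,-1.95,0],"yaw": 0},{"linear": [0,-1.8,0],"yaw": 0},{"linear": [0,-1.65,0],"yaw": 0},{"linear": [0,-1.5,0],"yaw": 0}])

```text
t: 30.48
tool_pos: [0.5143, 0.1699, 0.1813]
orientation: [[0.992, -0.123, 0.0], [-0.123, -0.992, 0.0], [0.0, -0.0, -1.0]]
force: [-0.2, -0.0, -9.2]
width: 0.0145
gripper_force: 121.6
```

Call:
servo_tool(commands=[{"linear": [0,-1.35,0],"yaw": 0},{"linear": [0,-1.2,0],"yaw": 0},{"linear": [0,-1.05,0],"yaw": 0},{"linear": [0,-0.9,0],"yaw": 0},{"linear": [0,-0.75,0],"yaw": 0},{"linear": [0,-0.6,0],"yaw": 0},{"linear": [0,-0.45,0],"yaw": 0},{"linear": [0,-0.3,0],"yaw": 0},{"linear": [0,-0.15,0],"yaw": 0},{"linear": [0,0,0],"yaw": 0}])

```text
t: 31.32
tool_pos: [0.515, 0.1765, 0.1813]
orientation: [[0.992, -0.123, 0.0], [-0.123, -0.992, 0.0], [-0.0, -0.0, -1.0]]
force: [0.1, -0.3, -9.6]
width: 0.0148
gripper_force: 121.6
```

Run:
```python
from h import *
step(3,[(-1.35+.15*i,0) for i in range(10)],win=.5,shapes=([2,3,2],))
```

```text
t 31.317 a=-0.0011  x=0.0007 area 960 c [248.94 110.74] tcp [0.515  0.1765 0.1813] tilt(up vec) [-0.     -0.0001] yaw -7.06 F [ 0.1 -0.3 -9.6] M [-0.02  0.15 -0.03]
t 31.367 a=-0.0007  x=0.0007 area 958 c [249.   110.75] tcp [0.515  0.1764 0.1813] tilt(up vec) [-0. -0.] yaw -7.06 F [ 0.3 -0.6 -9.8] M [0.03 0.14 0.04]
t 31.417 a=-0.0015  x=0.0005 area 949 c [248.95 110.8 ] tcp [0.5151 0.1764 0.1814] tilt(up vec) [-0. -0.] yaw -7.06 F [ 1.2  0.6 -9.1] M [0.02 0.12 0.03]
state a -0.0012 w -0.0004 res [0.1, -0.2, 0.1]
[2, 3, 2] D -4 J 0.005 end a -0.002 w -0.000 [-0.001  0.    -0.    -0.001 -0.001 -0.001 -0.001 -0.001 -0.002 -0.002]
```

Call:
servo_tool(commands=[{"linear": [0,0,0],"yaw": 0},{"linear": [0,0,0],"yaw": 0},{"linear": [0,0,0],"yaw": 0},{"linear": [0,0,0],"yaw": 0},{"linear": [0,0,0],"yaw": 0},{"linear": [0,0,0],"yaw": 0},{"linear": [0,0,0],"yaw": 0},{"linear": [0,0,0],"yaw": 0},{"linear": [0,0,0],"yaw": 0},{"linear": [0,0,0],"yaw": 0}])

```text
t: 32.3
tool_pos: [0.5151, 0.1764, 0.1814]
orientation: [[0.992, -0.123, 0.0], [-0.123, -0.992, 0.0], [0.0, -0.0, -1.0]]
force: [-0.2, -0.5, -9.1]
width: 0.0146
gripper_force: 121.6
```

Call:
servo_tool(commands=[{"linear": [0,0,0],"yaw": 0},{"linear": [0,0,0],"yaw": 0},{"linear": [0,0,0],"yaw": 0},{"linear": [0,0,0],"yaw": 0},{"linear": [0,0,0],"yaw": 0},{"linear": [0,0,0],"yaw": 0},{"linear": [0,0,0],"yaw": 0},{"linear": [0,0,0],"yaw": 0},{"linear": [0,0,0],"yaw": 0},{"linear": [0,0,0],"yaw": 0}])

```text
t: 33.13
tool_pos: [0.5151, 0.1764, 0.1814]
orientation: [[0.992, -0.123, 0.0], [-0.123, -0.992, 0.0], [0.0, -0.0, -1.0]]
force: [0.5, 0.8, -9.0]
width: 0.0146
gripper_force: 121.6
```

Call:
servo_tool(commands=[{"linear": [0,0,0],"yaw": 0},{"linear": [0,0,0],"yaw": 0},{"linear": [0,0,0],"yaw": 0},{"linear": [0,0,0],"yaw": 0},{"linear": [0,0,0],"yaw": 0},{"linear": [0,0,0],"yaw": 0},{"linear": [0,0,0],"yaw": 0},{"linear": [0,0,0],"yaw": 0},{"linear": [0,0,0],"yaw": 0},{"linear": [0,0,0],"yaw": 0}])

```text
t: 33.97
tool_pos: [0.5151, 0.1764, 0.1814]
orientation: [[0.992, -0.123, 0.0], [-0.123, -0.992, 0.0], [0.0, -0.0, -1.0]]
force: [-0.2, 0.4, -8.9]
width: 0.0145
gripper_force: 121.6
```

Call:
servo_tool(commands=[{"linear": [0,0,0],"yaw": 0},{"linear": [0,0,0],"yaw": 0},{"linear": [0,0,0],"yaw": 0},{"linear": [0,0,0],"yaw": 0},{"linear": [0,0,0],"yaw": 0},{"linear": [0,0,0],"yaw": 0}])

```text
t: 34.47
tool_pos: [0.5151, 0.1764, 0.1813]
orientation: [[0.992, -0.123, 0.0], [-0.123, -0.992, 0.0], [0.0, -0.0, -1.0]]
force: [-0.1, -0.1, -9.3]
width: 0.0142
gripper_force: 121.6
```

Run:
```python
from h import *
step(2,[(0,0)]*6,win=.5,shapes=([2,3,2],))
```

```text
t 34.467 a=0.0003  x=0.0005 area 950 c [249.06 110.82] tcp [0.5151 0.1764 0.1813] tilt(up vec) [-0.0001 -0.0001] yaw -7.06 F [-0.1 -0.1 -9.3] M [ 0.01  0.16 -0.01]
t 34.517 a=0.0001  x=0.0008 area 980 c [249.05 110.71] tcp [0.5151 0.1764 0.1814] tilt(up vec) [-0.     -0.0001] yaw -7.06 F [ 0.1  0.1 -9.3] M [0.07 0.14 0.08]
state a -0.0000 w -0.0016 res [0.0, -0.0]
[2, 3, 2] D 0 J 0.001 end a -0.000 w -0.000 [-0. -0. -0. -0. -0. -0. -0. -0. -0. -0.]
```

Held upright for well over 3 s. Now carry, leg 1.

Call:
servo_tool(commands=[{"linear": [0,0.2,0],"yaw": 0},{"linear": [0,0.4,0],"yaw": 0},{"linear": [0,0.6,0],"yaw": 0},{"linear": [0,0.8,0],"yaw": 0},{"linear": [0,1.0,0],"yaw": 0},{"linear": [0,1.2,0],"yaw": 0},{"linear": [0,1.4,0],"yaw": 0},{"linear": [0,1.6,0],"yaw": 0},{"linear": [0,1.8,0],"yaw": 0},{"linear": [0,2.0,0],"yaw": 0}])

```text
t: 35.4
tool_pos: [0.5137, 0.1653, 0.1814]
orientation: [[0.992, -0.123, 0.0], [-0.123, -0.992, 0.0], [0.0, -0.0, -1.0]]
force: [-0.3, -0.0, -9.1]
width: 0.0149
gripper_force: 121.6
```

Call:
servo_tool(commands=[{"linear": [0,2.2,0],"yaw": 0},{"linear": [0,2.4,0],"yaw": -0.05},{"linear": [0,2.6,0],"yaw": -0.05},{"linear": [0,2.8,0],"yaw": -0.1},{"linear": [0,3.0,0],"yaw": -0.1},{"linear": [0,3.2,0],"yaw": -0.15},{"linear": [0,3.4,0],"yaw": -0.15},{"linear": [0,3.6,0],"yaw": -0.2},{"linear": [0,3.8,0],"yaw": -0.2},{"linear": [0,4.0,0],"yaw": -0.2}])

```text
t: 36.23
tool_pos: [0.5101, 0.1344, 0.1814]
orientation: [[0.995, -0.102, 0.0], [-0.102, -0.995, 0.0], [0.0, -0.0, -1.0]]
force: [0.4, -1.0, -8.6]
width: 0.0145
gripper_force: 121.6
```

Call:
servo_tool(commands=[{"linear": [0,4.2,0],"yaw": -0.2},{"linear": [0,4.4,0],"yaw": -0.2},{"linear": [0,4.6,0],"yaw": -0.2},{"linear": [0,4.8,0],"yaw": -0.2},{"linear": [0,5.0,0],"yaw": -0.2},{"linear": [0,5.2,0],"yaw": -0.2},{"linear": [0,5.4,0],"yaw": -0.2},{"linear": [0,5.6,0],"yaw": -0.2},{"linear": [0,5.8,0],"yaw": -0.2},{"linear": [0,5.9,0],"yaw": -0.2}])

```text
t: 37.07
tool_pos: [0.5057, 0.0834, 0.1814]
orientation: [[0.998, -0.067, 0.0], [-0.067, -0.998, 0.0], [0.0, -0.0, -1.0]]
force: [0.1, 0.0, -8.8]
width: 0.0149
gripper_force: 121.6
```

Call:
servo_tool(commands=[{"linear": [0,5.9,0],"yaw": -0.2},{"linear": [0,5.8,0],"yaw": -0.2},{"linear": [0,5.6,0],"yaw": -0.2},{"linear": [0,5.4,0],"yaw": -0.2},{"linear": [0,5.2,0],"yaw": -0.2},{"linear": [0,5.0,0],"yaw": -0.2},{"linear": [0,4.8,0],"yaw": -0.2},{"linear": [0,4.6,0],"yaw": -0.2},{"linear": [0,4.4,0],"yaw": -0.2},{"linear": [0,4.2,0],"yaw": -0.2}])

```text
t: 37.9
tool_pos: [0.5031, 0.0328, 0.1814]
orientation: [[0.999, -0.032, 0.0], [-0.032, -0.999, 0.0], [0.0, -0.0, -1.0]]
force: [0.0, -0.7, -9.7]
width: 0.0146
gripper_force: 121.7
```

Call:
servo_tool(commands=[{"linear": [0,4.0,0],"yaw": -0.2},{"linear": [0,3.8,0],"yaw": -0.2},{"linear": [0,3.6,0],"yaw": -0.2},{"linear": [0,3.4,0],"yaw": -0.15},{"linear": [0,3.2,0],"yaw": -0.15},{"linear": [0,3.0,0],"yaw": -0.1},{"linear": [0,2.8,0],"yaw": -0.1},{"linear": [0,2.6,0],"yaw": -0.05},{"linear": [0,2.4,0],"yaw": -0.05},{"linear": [0,2.2,0],"yaw": 0}])

```text
t: 38.73
tool_pos: [0.5024, 0.002, 0.1813]
orientation: [[1.0, -0.011, 0.0], [-0.011, -1.0, 0.0], [0.0, -0.0, -1.0]]
force: [-0.7, 0.5, -9.2]
width: 0.0146
gripper_force: 121.7
```

Call:
servo_tool(commands=[{"linear": [0,2.0,0],"yaw": 0},{"linear": [0,1.8,0],"yaw": 0},{"linear": [0,1.6,0],"yaw": 0},{"linear": [0,1.4,0],"yaw": 0},{"linear": [0,1.2,0],"yaw": 0},{"linear": [0,1.0,0],"yaw": 0},{"linear": [0,0.8,0],"yaw": 0},{"linear": [0,0.6,0],"yaw": 0},{"linear": [0,0.4,0],"yaw": 0},{"linear": [0,0.2,0],"yaw": 0}])

```text
t: 39.57
tool_pos: [0.5023, -0.0088, 0.1813]
orientation: [[1.0, -0.012, 0.0], [-0.012, -1.0, 0.0], [-0.0, -0.0, -1.0]]
force: [0.6, -0.9, -9.8]
width: 0.0146
gripper_force: 121.7
```

Run:
```python
from h import *
step(3,[(2-.2*i,0) for i in range(10)],win=.5,shapes=([2,3,2],))
```

```text
t 39.567 a=0.0341  x=0.0016 area 953 c [324.2  114.48] tcp [ 0.5023 -0.0088  0.1813] tilt(up vec) [-0.     -0.0001] yaw -0.66 F [ 0.6 -0.9 -9.8] M [ 0.05  0.09 -0.09]
t 39.617 a=0.0360  x=0.0014 area 953 c [324.36 114.57] tcp [ 0.5023 -0.0088  0.1814] tilt(up vec) [-0.0001 -0.0001] yaw -0.66 F [-0.4 -0.2 -9.4] M [ 0.05  0.11 -0.01]
t 39.667 a=0.0394  x=0.0015 area 952 c [324.63 114.5 ] tcp [ 0.5023 -0.0088  0.1813] tilt(up vec) [-0.0001 -0.0001] yaw -0.66 F [ 0.   1.  -9.1] M [-0.    0.06  0.07]
state a 0.0424 w 0.0678 res [-0.1, 0.2, -0.1]
[2, 3, 2] D 144 J 0.001 end a 0.000 w 0.000 [ 0.042 -0.019 -0.044 -0.016 -0.009 -0.004 -0.001  0.     0.     0.   ]
```

Call:
servo_tool(commands=[{"linear": [0,36,0],"yaw": 0},{"linear": [0,41,0],"yaw": 0},{"linear": [0,41,0],"yaw": 0},{"linear": [0,28,0],"yaw": 0},{"linear": [0,8,0],"yaw": 0},{"linear": [0,0,0],"yaw": 0}])

```text
t: 40.22
tool_pos: [0.4997, -0.1674, 0.181]
orientation: [[1.0, -0.018, -0.001], [-0.018, -1.0, -0.001], [-0.001, 0.001, -1.0]]
force: [0.0, 0.2, -9.7]
width: 0.0145
gripper_force: 121.6
```

Run:
```python
from h import *
step(4,[(36,0),(41,0),(41,0),(28,0),(8,0),(0,0)],win=1.,shapes=([2,3,2],[2,3,3,2]));step(0,[],win=.3,shapes=([2,3,2],))
```

```text
t 40.217 a=-0.0346  x=0.0022 area 1065 c [388.08 114.68] tcp [ 0.4997 -0.1674  0.181 ] tilt(up vec) [0.0007 0.0012] yaw -1.04 F [ 0.   0.2 -9.7] M [ 0.05  0.12 -0.07]
t 40.267 a=-0.0255  x=0.0020 area 1049 c [387.44 114.57] tcp [ 0.5002 -0.1646  0.1811] tilt(up vec) [ 0.0004 -0.0001] yaw -0.87 F [ 0.4  0.8 -9.1] M [ 0.09  0.09 -0.04]
t 40.317 a=-0.0221  x=0.0019 area 1038 c [386.74 114.5 ] tcp [ 0.5005 -0.1628  0.1811] tilt(up vec) [ 0.0002 -0.0007] yaw -0.71 F [ 0.3 -0.1 -8.4] M [ 0.07  0.1  -0.03]
t 40.367 a=-0.0216  x=0.0018 area 1046 c [386.21 114.45] tcp [ 0.5007 -0.1618  0.1812] tilt(up vec) [ 0.     -0.0009] yaw -0.61 F [-0.   0.7 -8.5] M [ 0.06  0.17 -0.03]
state a -0.0197 w 0.0225 res [0.2, 0.1, -0.5, 1.3, -0.6, -0.5, 0.3]
[2, 3, 2] D -28 J 0.006 end a -0.002 w -0.001 [-0.02  -0.003  0.003 -0.001 -0.001 -0.002 -0.002 -0.002 -0.002 -0.002]
[2, 3, 3, 2] D -32 J 0.006 end a -0.002 w -0.000 [-0.02  -0.006  0.005  0.001 -0.001 -0.001 -0.002 -0.002 -0.002 -0.002]
state a -0.0185 w 0.0339 res [0.7, -0.9, -0.5, 0.6]
[2, 3, 2] D -20 J 0.001 end a -0.000 w -0.000 [-0.019 -0.005  0.001 -0.    -0.    -0.    -0.    -0.    -0.    -0.   ]
```

Call:
servo_tool(commands=[{"linear": [1,-2,0],"yaw": -1.7},{"linear": [2,-3,0],"yaw": -2.4},{"linear": [2,-2,0],"yaw": -1.7},{"linear": [1,0,0],"yaw": 0},{"linear": [0,0,0],"yaw": 0}])

```text
t: 40.83
tool_pos: [0.5068, -0.1548, 0.1814]
orientation: [[0.996, 0.091, 0.0], [0.091, -0.996, 0.0], [0.0, -0.0, -1.0]]
force: [-0.5, 0.3, -9.2]
width: 0.0147
gripper_force: 121.6
```

Run:
```python
from h import *
step(5,[(-2,-1.7),(-3,-2.4),(-2,-1.7),(0,0),(0,0)],win=1.,shapes=([2,3,2],));step(0,[],win=.3,shapes=([2,3,2],))
```

```text
t 40.833 a=-0.0183  x=0.0016 area 1026 c [376.   112.66] tcp [ 0.5068 -0.1548  0.1814] tilt(up vec) [-0.0003 -0.0002] yaw 5.21 F [-0.5  0.3 -9.2] M [-0.04  0.18 -0.03]
t 40.883 a=-0.0211  x=0.0017 area 1016 c [376.02 112.75] tcp [ 0.5065 -0.1552  0.1813] tilt(up vec) [-0.     -0.0001] yaw 5.15 F [ 0.3 -0.3 -8.7] M [0.02 0.12 0.04]
t 40.933 a=-0.0234  x=0.0017 area 1028 c [375.98 112.81] tcp [ 0.5064 -0.1555  0.1813] tilt(up vec) [0.0001 0.    ] yaw 5.12 F [ -0.9   0.2 -10. ] M [-0.02  0.18  0.03]
t 40.983 a=-0.0301  x=0.0018 area 1025 c [375.52 112.85] tcp [ 0.5063 -0.1557  0.1813] tilt(up vec) [0.     0.0001] yaw 5.11 F [-0.2  0.7 -9.6] M [-0.06  0.19 -0.03]
t 41.033 a=-0.0325  x=0.0017 area 1009 c [375.35 112.92] tcp [ 0.5063 -0.1557  0.1813] tilt(up vec) [0.0002 0.    ] yaw 5.11 F [ 0.2  0.5 -9.5] M [-0.01  0.14 -0.06]
state a -0.0337 w -0.0659 res [2.8, -0.0, -0.9, -1.0, -0.5, -0.6, -0.8, 1.2, 1.0]
[2, 3, 2] D -124 J 0.008 end a 0.002 w 0.001 [-0.034  0.018  0.039  0.014  0.008  0.004  0.002  0.002  0.002  0.002]
state a -0.0366 w -0.0842 res [0.4, -0.2, -0.9, 0.7, -0.0]
[2, 3, 2] D -144 J 0.006 end a 0.002 w 0.000 [-0.037  0.023  0.046  0.018  0.01   0.005  0.002  0.002  0.002  0.002]
```

Call:
servo_tool(commands=[{"linear": [0,-38,0],"yaw": 0},{"linear": [0,-41,0],"yaw": 0},{"linear": [0,-41,0],"yaw": 0},{"linear": [0,-35,0],"yaw": 0},{"linear": [0,-20,0],"yaw": 0},{"linear": [0,0,0],"yaw": 0},{"linear": [0,0,0],"yaw": 0}])

```text
t: 41.67
tool_pos: [0.4905, 0.0206, 0.1817]
orientation: [[0.996, 0.093, 0.001], [0.093, -0.996, 0.0], [0.001, 0.0, -1.0]]
force: [0.2, -1.3, -8.6]
width: 0.0148
gripper_force: 121.6
```

Run:
```python
from h import *
step(4,[(-38,0),(-41,0),(-41,0),(-35,0),(-20,0),(0,0),(0,0)],win=1.,shapes=([2,3,3,2],[3,4,4,4,3,2]));step(0,[],win=.3,shapes=([2,3,3,2],))
```

```text
t 41.667 a=0.0240  x=0.0009 area 923 c [303.02 120.02] tcp [0.4905 0.0206 0.1817] tilt(up vec) [-0.0007 -0.    ] yaw 5.34 F [ 0.2 -1.3 -8.6] M [-0.15  0.12 -0.01]
t 41.717 a=0.0135  x=0.0007 area 913 c [303.13 120.12] tcp [0.4907 0.0188 0.1815] tilt(up vec) [-0.0004  0.0005] yaw 5.18 F [ 0.1 -1.1 -9.4] M [-0.06  0.16 -0.03]
t 41.767 a=0.0067  x=0.0008 area 906 c [303.11 120.11] tcp [0.4908 0.0178 0.1814] tilt(up vec) [-0.0001  0.0006] yaw 5.08 F [-0.2 -0.9 -9.3] M [-0.06  0.07 -0.02]
t 41.817 a=0.0033  x=0.0009 area 919 c [303.08 120.09] tcp [0.4908 0.0174 0.1813] tilt(up vec) [0.0001 0.0005] yaw 5.02 F [ 0.7  0.1 -9.1] M [-0.05  0.13 -0.  ]
state a 0.0017 w -0.0636 res [1.1, 0.1, -1.0, 0.2, -0.8, -2.9, -0.5, 0.8, 0.8]
[2, 3, 3, 2] D -48 J 0.001 end a -0.000 w -0.000 [ 0.002  0.009  0.02   0.009  0.003  0.001 -0.    -0.    -0.    -0.   ]
[3, 4, 4, 4, 3, 2] D -56 J 0.006 end a -0.002 w -0.001 [ 0.002  0.006  0.014  0.014  0.006  0.002 -0.001 -0.002 -0.002 -0.002
 -0.002]
state a -0.0035 w -0.1103 res [-0.5, 0.5, 0.6, -0.6]
[2, 3, 3, 2] D -100 J 0.010 end a 0.003 w 0.001 [-0.004  0.015  0.04   0.02   0.011  0.006  0.003  0.003  0.003  0.003]
```

Call:
servo_tool(commands=[{"linear": [0,-30,0],"yaw": 0},{"linear": [0,-40,0],"yaw": 0},{"linear": [0,-36,0],"yaw": 0},{"linear": [0,-20,0],"yaw": 0},{"linear": [0,-6,0],"yaw": 0},{"linear": [0,0,0],"yaw": 0},{"linear": [0,0,0],"yaw": 0}])

```text
t: 42.45
tool_pos: [0.4792, 0.1489, 0.1811]
orientation: [[0.996, 0.088, -0.0], [0.088, -0.996, -0.001], [-0.0, 0.001, -1.0]]
force: [-0.3, -1.5, -9.9]
width: 0.0146
gripper_force: 121.6
```

Run:
```python
from h import *
import plan
step(4,[(-30,0),(-40,0),(-36,0),(-20,0),(-6,0),(0,0),(0,0)],win=1.,shapes=([2,3,3,2],[3,4,4,4,3,2]));s=step(0,[],win=.3,shapes=([2,3,3,2],))
for n in(2,4,6,8):
    A,W=plan.rowsim(*s,[(0,0)]*n,0.0); r=plan.solve(A[-1],W[-1],[3,4,4,4,4,4,3,2]); print(n,A[-1],W[-1],r[:4])
```

```text
t 42.450 a=0.0611  x=0.0005 area 864 c [250.56 125.24] tcp [0.4792 0.1489 0.1811] tilt(up vec) [0.0002 0.0006] yaw 5.07 F [-0.3 -1.5 -9.9] M [-0.11  0.1  -0.05]
t 42.500 a=0.0584  x=0.0005 area 857 c [250.78 125.19] tcp [0.4794 0.1481 0.1811] tilt(up vec) [0.0003 0.0009] yaw 4.98 F [-0.1 -0.4 -8.9] M [-0.14  0.1  -0.07]
t 42.550 a=0.0600  x=0.0005 area 862 c [251.07 125.15] tcp [0.4794 0.1479 0.1811] tilt(up vec) [0.0003 0.0009] yaw 4.95 F [-0.7 -0.4 -9.4] M [-0.03  0.16 -0.  ]
t 42.600 a=0.0606  x=0.0005 area 860 c [251.06 125.13] tcp [0.4794 0.148  0.1811] tilt(up vec) [0.0002 0.0007] yaw 4.94 F [-0.8 -0.5 -9.5] M [-0.03  0.14 -0.01]
state a 0.0655 w 0.0683 res [-1.1, 0.4, 0.9, 0.0, -1.9, -0.1, 0.0, 1.0]
[2, 3, 3, 2] D 204 J 0.324 end a 0.067 w 0.131 [ 0.066  0.006 -0.057 -0.024 -0.006  0.005  0.016  0.026  0.038  0.053]
[3, 4, 4, 4, 3, 2] D 248 J 0.044 end a -0.012 w -0.009 [ 0.066  0.017 -0.038 -0.058 -0.032 -0.019 -0.012 -0.009 -0.009 -0.01
 -0.011]
state a 0.0620 w 0.0370 res [-0.2, 0.5, -0.2, -0.0]
[2, 3, 3, 2] D 180 J 0.002 end a -0.001 w -0.000 [ 0.062  0.007 -0.052 -0.025 -0.013 -0.006 -0.003 -0.001 -0.001 -0.001]
2 0.0722112589388226 0.08689213356851655 (np.float64(0.3362556483793573), np.int64(320), np.float64(0.06941564380028778), np.float64(0.13620429376165819))
4 0.0913390092570278 0.1447496341256447 (np.float64(0.8645804187594514), np.int64(-320), np.float64(0.3), np.float64(0.0))
6 0.12169495544039977 0.21916155164970616 (np.float64(0.8645804187594514), np.int64(-320), np.float64(0.3), np.float64(0.0))
8 0.16595722061047222 0.3180629732742823 (np.float64(0.8645804187594514), np.int64(-320), np.float64(0.3), np.float64(0.0))
```

Run:
```python
from plan import *
for st in((.0637,.053),(.062,.037),(.0655,.068)):
  print(st)
  for d in (1,2,3,4,5):   # leading slow rows of 15 then fast, tail
    for D in(300,330):
      lead=[10*d/2]*1+[20+4*0]*(d-1); rest=D-sum(lead); n=max(5,int(np.ceil(rest/36))); sh=np.array([1]*(n-2)+[.7,.4]); sh=sh/sh.sum()*rest
      rows=[(r,0) for r in lead+list(sh)]
      if sh.max()>41.5: continue
      A,W=rowsim(*st,rows,.6); print(d,D,np.round([r[0] for r in rows]).tolist(),'u %.3f a %.3f w %.3f'%(W[-1]+(lam+c)*A[-1],A[-1],W[-1]))
```

```text
(0.0637, 0.053)
1 300 [5.0, 36.0, 36.0, 36.0, 36.0, 36.0, 36.0, 36.0, 25.0, 15.0] u 0.242 a 0.043 w 0.120
1 330 [5.0, 36.0, 36.0, 36.0, 36.0, 36.0, 36.0, 36.0, 36.0, 25.0, 14.0] u 0.150 a 0.024 w 0.081
2 300 [10.0, 20.0, 38.0, 38.0, 38.0, 38.0, 38.0, 38.0, 27.0, 15.0] u 0.431 a 0.080 w 0.200
2 330 [10.0, 20.0, 37.0, 37.0, 37.0, 37.0, 37.0, 37.0, 37.0, 26.0, 15.0] u 0.376 a 0.069 w 0.177
3 300 [15.0, 20.0, 20.0, 40.0, 40.0, 40.0, 40.0, 40.0, 28.0, 16.0] u 0.535 a 0.101 w 0.244
3 330 [15.0, 20.0, 20.0, 39.0, 39.0, 39.0, 39.0, 39.0, 39.0, 27.0, 15.0] u 0.496 a 0.093 w 0.228
4 300 [20.0, 20.0, 20.0, 20.0, 36.0, 36.0, 36.0, 36.0, 36.0, 25.0, 14.0] u 0.912 a 0.178 w 0.399
4 330 [20.0, 20.0, 20.0, 20.0, 41.0, 41.0, 41.0, 41.0, 41.0, 29.0, 16.0] u 0.567 a 0.107 w 0.258
5 300 [25.0, 20.0, 20.0, 20.0, 20.0, 38.0, 38.0, 38.0, 38.0, 27.0, 15.0] u 0.869 a 0.169 w 0.382
5 330 [25.0, 20.0, 20.0, 20.0, 20.0, 37.0, 37.0, 37.0, 37.0, 37.0, 26.0, 15.0] u 0.876 a 0.170 w 0.385
(0.062, 0.037)
1 300 [5.0, 36.0, 36.0, 36.0, 36.0, 36.0, 36.0, 36.0, 25.0, 15.0] u -0.134 a -0.036 w -0.030
1 330 [5.0, 36.0, 36
[... 1124 characters left out ...]
0.791 a 0.153 w 0.350
2 330 [10.0, 20.0, 37.0, 37.0, 37.0, 37.0, 37.0, 37.0, 37.0, 26.0, 15.0] u 0.804 a 0.155 w 0.356
3 300 [15.0, 20.0, 20.0, 40.0, 40.0, 40.0, 40.0, 40.0, 28.0, 16.0] u 0.906 a 0.176 w 0.399
3 330 [15.0, 20.0, 20.0, 39.0, 39.0, 39.0, 39.0, 39.0, 39.0, 27.0, 15.0] u 0.941 a 0.183 w 0.414
4 300 [20.0, 20.0, 20.0, 20.0, 36.0, 36.0, 36.0, 36.0, 36.0, 25.0, 14.0] u 1.318 a 0.260 w 0.569
4 330 [20.0, 20.0, 20.0, 20.0, 41.0, 41.0, 41.0, 41.0, 41.0, 29.0, 16.0] u 0.967 a 0.188 w 0.426
5 300 [25.0, 20.0, 20.0, 20.0, 20.0, 38.0, 38.0, 38.0, 38.0, 27.0, 15.0] u 1.222 a 0.240 w 0.530
5 330 [25.0, 20.0, 20.0, 20.0, 20.0, 37.0, 37.0, 37.0, 37.0, 37.0, 26.0, 15.0] u 1.296 a 0.255 w 0.561
```

Call:
servo_tool(commands=[{"linear": [0,33,0],"yaw": 0},{"linear": [0,41,0],"yaw": 0},{"linear": [0,41,0],"yaw": 0},{"linear": [0,41,0],"yaw": 0},{"linear": [0,36,0],"yaw": 0},{"linear": [0,23,0],"yaw": 0},{"linear": [0,2,0],"yaw": 0}])

```text
t: 43.23
tool_pos: [0.4979, -0.0745, 0.181]
orientation: [[0.997, 0.078, -0.0], [0.078, -0.997, -0.003], [-0.001, 0.003, -1.0]]
force: [-0.1, -0.5, -8.9]
width: 0.0145
gripper_force: 121.7
```

Run:
```python
from h import *
step(4,[(33,0),(41,0),(41,0),(41,0),(36,0),(23,0),(2,0)],win=1.,shapes=([2,3,3,2],[3,4,4,4,3,2]));s=step(0,[],win=.3,shapes=([2,3,3,2],))
```

```text
t 43.233 a=-0.0278  x=0.0018 area 1027 c [341.17 116.6 ] tcp [ 0.4979 -0.0745  0.181 ] tilt(up vec) [0.0005 0.0031] yaw 4.49 F [-0.1 -0.5 -8.9] M [-0.08  0.13 -0.02]
t 43.283 a=-0.0168  x=0.0018 area 1035 c [340.56 116.52] tcp [ 0.4979 -0.0715  0.181 ] tilt(up vec) [0.0005 0.0014] yaw 4.64 F [ 0.2 -0.3 -9.3] M [ 0.05  0.15 -0.02]
t 43.333 a=-0.0077  x=0.0018 area 1029 c [339.79 116.46] tcp [ 0.498  -0.0685  0.1811] tilt(up vec) [0.0004 0.0001] yaw 4.84 F [-0.1  1.  -9.3] M [0.08 0.11 0.03]
t 43.383 a=-0.0025  x=0.0017 area 1026 c [339.12 116.42] tcp [ 0.4981 -0.0665  0.1812] tilt(up vec) [ 0.0002 -0.0005] yaw 5.02 F [ 0.1  0.8 -8.9] M [0.09 0.14 0.01]
state a 0.0032 w 0.1005 res [-1.1, 0.3, 0.1, 0.8, 0.3, -0.2, -0.5, 0.3]
[2, 3, 3, 2] D 92 J 0.016 end a -0.005 w -0.001 [ 0.003 -0.014 -0.037 -0.019 -0.01  -0.006 -0.004 -0.004 -0.005 -0.005]
[3, 4, 4, 4, 3, 2] D 104 J 0.010 end a 0.003 w 0.001 [ 0.003 -0.008 -0.024 -0.027 -0.013 -0.005 -0.001  0.001  0.002  0.003
  0.003]
state a 0.0037 w 0.1018 res [0.3, -0.2, -0.4, 0.4]
[2, 3, 3, 2] D 92 J 0.006 end a 0.002 w 0.001 [ 0.004 -0.014 -0.036 -0.017 -0.008 -0.003  0.     0.001  0.002  0.002]
```

Call:
servo_tool(commands=[{"linear": [0,15,0],"yaw": 0},{"linear": [0,19,0],"yaw": 0},{"linear": [0,19,0],"yaw": 0},{"linear": [0,19,0],"yaw": 0},{"linear": [0,18,0],"yaw": 0},{"linear": [0,13,0],"yaw": 0},{"linear": [0,7,0],"yaw": 0},{"linear": [0,0,0],"yaw": 0}])

```text
t: 44.1
tool_pos: [0.5081, -0.1765, 0.1811]
orientation: [[0.996, 0.088, -0.0], [0.088, -0.996, -0.0], [-0.0, 0.0, -1.0]]
force: [-0.7, -0.4, -8.2]
width: 0.0147
gripper_force: 121.7
```

Run:
```python
from h import *
step(5,[(15,0),(19,0),(19,0),(19,0),(18,0),(13,0),(7,0),(0,0)],win=1.1,shapes=([2,3,2],[2,3,3,2]));s=step(0,[],win=.3,shapes=([2,3,2],))
```

```text
t 44.100 a=-0.0330  x=0.0017 area 997 c [384.39 112.09] tcp [ 0.5081 -0.1765  0.1811] tilt(up vec) [0.0003 0.0001] yaw 5.06 F [-0.7 -0.4 -8.2] M [-0.04  0.12 -0.07]
t 44.150 a=-0.0292  x=0.0016 area 997 c [383.96 112.1 ] tcp [ 0.5082 -0.175   0.1811] tilt(up vec) [ 0.0002 -0.0007] yaw 5.14 F [ 0.4  0.9 -9.2] M [ 0.05  0.18 -0.06]
t 44.200 a=-0.0290  x=0.0016 area 1003 c [383.44 112.06] tcp [ 0.5083 -0.174   0.1812] tilt(up vec) [ 0.0001 -0.0011] yaw 5.22 F [-0.   0.8 -8.9] M [ 0.07  0.09 -0.  ]
t 44.250 a=-0.0270  x=0.0016 area 996 c [383.39 111.99] tcp [ 0.5084 -0.1736  0.1813] tilt(up vec) [ 0.     -0.0011] yaw 5.26 F [-0.   0.3 -9.1] M [0.08 0.1  0.03]
t 44.300 a=-0.0282  x=0.0016 area 1002 c [383.26 112.  ] tcp [ 0.5084 -0.1736  0.1814] tilt(up vec) [-0.0001 -0.0009] yaw 5.28 F [-0.3  0.5 -9.5] M [-0.    0.11 -0.06]
state a -0.0284 w -0.0125 res [1.0, -0.0, -0.7, -0.4, 0.2, -0.3, 0.4, -0.3, 0.2]
[2, 3, 2] D -72 J 0.001 end a -0.000 w -0.000 [-0.028  0.005  0.018  0.005  0.002  0.    -0.    -0.    -0.    -0.   ]
[2, 3, 3, 2] D -80 J 0.002 end a -0.001 w -0.000 [-0.028 -0.003  0.022  0.009  0.004  0.001 -0.    -0.001 -0.001 -0.001]
state a -0.0284 w -0.0122 res [0.1, -0.4, 0.4, -0.4, 0.2]
[2, 3, 2] D -72 J 0.001 end a 0.000 w 0.000 [-0.028  0.005  0.018  0.005  0.002  0.     0.     0.     0.     0.   ]
```

Call:
servo_tool(commands=[{"linear": [0,-26,2],"yaw": 0},{"linear": [0,-34,3],"yaw": 0},{"linear": [0,-31,3],"yaw": 0},{"linear": [0,-17,3],"yaw": 0},{"linear": [0,0,2],"yaw": 0},{"linear": [0,0,0],"yaw": 0}])

```text
t: 44.85
tool_pos: [0.4982, -0.0654, 0.1683]
orientation: [[0.996, 0.094, -0.0], [0.094, -0.996, 0.0], [-0.0, -0.0, -1.0]]
force: [-0.5, -0.4, -8.9]
width: 0.0143
gripper_force: 121.6
```

Run:
```python
from h import *
step(4,[(-26,0),(-34,0),(-31,0),(-17,0),(0,0),(0,0)],win=1.,shapes=([2,3,2],[2,3,3,2],[3,4,4,4,3,2],[3,4,4,4,4,3,2]));s=step(0,[],win=.3,shapes=([2,3,3,2],))
```

```text
t 44.850 a=0.0227  x=0.0017 area 993 c [339.96 118.35] tcp [ 0.4982 -0.0654  0.1683] tilt(up vec) [ 0.0001 -0.0002] yaw 5.40 F [-0.5 -0.4 -8.9] M [-0.08  0.18  0.02]
t 44.900 a=0.0192  x=0.0017 area 994 c [340.6 118.3] tcp [ 0.4983 -0.0671  0.1684] tilt(up vec) [0.     0.0003] yaw 5.25 F [ 0.4 -0.7 -8.5] M [-0.1   0.09 -0.05]
t 44.950 a=0.0165  x=0.0016 area 992 c [340.94 118.22] tcp [ 0.4985 -0.0681  0.1685] tilt(up vec) [-0.0002  0.0005] yaw 5.15 F [ 0.5 -0.2 -8.6] M [-0.08  0.17 -0.02]
t 45.000 a=0.0132  x=0.0015 area 986 c [340.96 118.27] tcp [ 0.4986 -0.0686  0.1686] tilt(up vec) [-0.0004  0.0005] yaw 5.09 F [-0.1  0.1 -9.3] M [-0.    0.11 -0.01]
state a 0.0160 w -0.0049 res [1.2, 0.0, 0.1, -1.1, -1.1, -0.9, -0.5, 0.2, 1.5]
[2, 3, 2] D 32 J 0.006 end a 0.002 w 0.000 [ 0.016  0.    -0.006  0.     0.001  0.002  0.002  0.002  0.002  0.002]
[2, 3, 3, 2] D 36 J 0.011 end a 0.003 w 0.001 [ 0.016  0.004 -0.008 -0.002  0.001  0.002  0.003  0.003  0.003  0.003]
[3, 4, 4, 4, 3, 2] D 48 J 0.011 end a -0.003 w -0.001 [ 0.016  0.004 -0.007 -0.01  -0.005 -0.003 -0.003 -0.003 -0.003 -0.003
 -0.003]
[3, 4, 4, 4, 4, 3, 2] D 52 J 0.008 end a -0.003 w -0.001 [ 0.016  0.006 -0.004 -0.01  -0.007 -0.003 -0.002 -0.002 -0.002 -0.002
 -0.002 -0.003]
state a 0.0119 w -0.0352 res [0.2, -0.2, -0.3, 0.3]
[2, 3, 3, 2] D 8 J 0.001 end a 0.000 w 0.000 [0.012 0.005 0.    0.    0.    0.    0.    0.    0.    0.   ]
```

Call:
servo_tool(commands=[{"linear": [0,6,0],"yaw": 0},{"linear": [0,8,0],"yaw": 0},{"linear": [0,5,0],"yaw": 0},{"linear": [0,0,0],"yaw": 0},{"linear": [0,0,0],"yaw": 0}])

```text
t: 45.47
tool_pos: [0.5001, -0.0878, 0.1682]
orientation: [[0.996, 0.088, -0.0], [0.088, -0.996, 0.0], [-0.0, -0.0, -1.0]]
force: [-0.4, 0.5, -9.0]
width: 0.0147
gripper_force: 121.7
```

Run:
```python
from h import *
step(5,[(6,0),(8,0),(5,0),(0,0),(0,0)],win=1.,shapes=([2,3,2],[2,3,3,2],[3,4,4,4,3,2],[3,4,4,4,4,3,2]));s=step(0,[],win=.3,shapes=([2,3,3,2],[3,4,4,4,4,3,2]))
```

```text
t 45.467 a=-0.0116  x=0.0017 area 1003 c [347.23 117.69] tcp [ 0.5001 -0.0878  0.1682] tilt(up vec) [ 0.0002 -0.0002] yaw 5.03 F [-0.4  0.5 -9. ] M [ 0.04  0.12 -0.02]
t 45.517 a=-0.0105  x=0.0018 area 1001 c [346.93 117.69] tcp [ 0.5001 -0.0871  0.1682] tilt(up vec) [ 0.0002 -0.0004] yaw 5.09 F [ 0.5  0.4 -9.5] M [0.02 0.14 0.02]
t 45.567 a=-0.0139  x=0.0017 area 1006 c [346.43 117.72] tcp [ 0.5002 -0.0867  0.1683] tilt(up vec) [ 0.     -0.0004] yaw 5.14 F [ 0.   0.6 -9.3] M [-0.    0.12  0.02]
t 45.617 a=-0.0153  x=0.0017 area 1000 c [346.19 117.75] tcp [ 0.5002 -0.0865  0.1683] tilt(up vec) [ 0.0001 -0.0004] yaw 5.16 F [ 0.4  0.2 -9.5] M [ 0.03  0.14 -0.01]
t 45.667 a=-0.0137  x=0.0016 area 1002 c [346.3  117.74] tcp [ 0.5002 -0.0864  0.1683] tilt(up vec) [-0.     -0.0003] yaw 5.17 F [-0.6 -0.  -9.1] M [ 0.    0.14 -0.01]
state a -0.0162 w -0.0230 res [0.2, -0.2, -0.3, 0.2, 0.1, -0.7, 0.5, 0.7, -0.7]
[2, 3, 2] D -52 J 0.007 end a -0.002 w -0.001 [-0.016  0.006  0.014  0.003  0.    -0.001 -0.002 -0.002 -0.002 -0.002]
[2, 3, 3, 2] D -60 J 0.003 end a 0.001 w 0.000 [-0.016  0.001  0.018  0.008  0.003  0.001  0.001  0.001  0.001  0.001]
[3, 4, 4, 4, 3, 2] D -72 J 0.010 end a 0.003 w 0.001 [-0.016 -0.003  0.012  0.017  0.008  0.004  0.003  0.003  0.003  0.003
  0.003]
[3, 4, 4, 4, 4, 3, 2] D -76 J 0.018 end a -0.006 w -0.002 [-0.016 -0.005  0.007  0.014  0.01   0.002 -0.001 -0.003 -0.004 -0.005
 -0.005 -0.006]
state a -0.0160 w -0.0219 res [0.1, -0.7, 0.5, 0.7, -0.6]
[2, 3, 3, 2] D -60 J 0.012 end a 0.004 w 0.001 [-0.016  0.001  0.019  0.009  0.005  0.003  0.003  0.003  0.003  0.004]
[3, 4, 4, 4, 4, 3, 2] D -76 J 0.000 end a 0.000 w 0.000 [-0.016 -0.005  0.008  0.015  0.011  0.004  0.001  0.     0.     0.
  0.     0.   ]
```

Call:
servo_tool(commands=[{"linear": [0,-25,2],"yaw": 0},{"linear": [0,-33,2],"yaw": 0},{"linear": [0,-30,2],"yaw": 0},{"linear": [0,-17,2],"yaw": 0},{"linear": [0,-7,2],"yaw": 0},{"linear": [0,0,0],"yaw": 0},{"linear": [0,0,0],"yaw": 0}])

```text
t: 46.3
tool_pos: [0.4902, 0.0244, 0.1583]
orientation: [[0.996, 0.09, -0.0], [0.09, -0.996, -0.001], [-0.0, 0.0, -1.0]]
force: [1.1, -1.1, -9.6]
width: 0.0144
gripper_force: 121.6
```

Run:
```python
from h import *
import plan
s1=step(4,[(-25,0),(-33,0),(-30,0),(-17,0),(-7,0),(0,0),(0,0)],win=1.,shapes=([2,3,3,2],[3,4,4,4,3,2]));s=step(0,[],win=.3,shapes=([2,3,3,2],[3,4,4,4,3,2]))
m=((s1[0]+s[0])/2,(s1[1]+s[1])/2)
for lead in range(0,9,2):
    A,W=plan.rowsim(*m,[(0,0)]*lead,0.0) if lead else ([m[0]],[m[1]])
    for sh in([3,4,4,4,3,2],[3,4,4,4,4,3,2]): r=plan.solve(A[-1],W[-1],sh); print(lead,len(sh),'D',r[1],'J %.3f'%r[0])
```

```text
t 46.300 a=0.0177  x=0.0006 area 870 c [301.52 124.04] tcp [0.4902 0.0244 0.1583] tilt(up vec) [0.0001 0.0005] yaw 5.18 F [ 1.1 -1.1 -9.6] M [-0.06  0.1  -0.03]
t 46.350 a=0.0135  x=0.0003 area 875 c [301.68 124.12] tcp [0.4903 0.0235 0.1583] tilt(up vec) [-0.      0.0007] yaw 5.08 F [ 1.2 -0.6 -9. ] M [-0.08  0.11 -0.03]
t 46.400 a=0.0142  x=0.0004 area 871 c [301.97 124.  ] tcp [0.4904 0.0231 0.1584] tilt(up vec) [-0.0001  0.0006] yaw 5.02 F [ 1.2  0.6 -9. ] M [-0.02  0.11 -0.01]
t 46.450 a=0.0105  x=0.0004 area 884 c [301.71 124.01] tcp [0.4904 0.0231 0.1584] tilt(up vec) [-0.0001  0.0005] yaw 5.00 F [ 0.1 -0.2 -9.1] M [-0.03  0.14 -0.03]
state a 0.0111 w -0.0147 res [1.9, -0.1, 0.1, -0.7, -3.1, -0.5, 0.5, -0.6, 0.7]
[2, 3, 3, 2] D 20 J 0.002 end a -0.000 w -0.000 [ 0.011  0.003 -0.004 -0.001 -0.    -0.    -0.    -0.    -0.    -0.   ]
[3, 4, 4, 4, 3, 2] D 24 J 0.002 end a 0.000 w 0.000 [ 0.011  0.004 -0.002 -0.003 -0.001  0.     0.     0.     0.     0.
  0.   ]
state a 0.0096 w -0.0249 res [-0.1, 0.6, -0.8, 0.2]
[2, 3, 3, 2] D 8 J 0.006 end a 0.002 w 0.001 [0.01  0.004 0.001 0.002 0.002 0.002 0.002 0.002 0.002 0.002]
[3, 4, 4, 4, 3, 2] D 12 J 0.001 end a 0.000 w 0.000 [ 0.01   0.004 -0.    -0.001  0.     0.     0.     0.     0.     0.
  0.   ]
0 6 D 20 J 0.006
0 7 D 20 J 0.003
2 6 D 28 J 0.003
2 7 D 32 J 0.003
4 6 D 32 J 0.008
4 7 D 36 J 0.011
6 6 D 36 J 0.002
6 7 D 40 J 0.006
8 6 D 40 J 0.002
8 7 D 44 J 0.008
```

Call:
servo_tool(commands=[{"linear": [0,-2,0],"yaw": 0},{"linear": [0,-3,0],"yaw": 0},{"linear": [0,-2,0],"yaw": 0},{"linear": [0,0,0],"yaw": 0},{"linear": [0,0,0],"yaw": 0},{"linear": [0,0,0],"yaw": 0},{"linear": [0,0.15,0],"yaw": 0},{"linear": [0,0.3,0],"yaw": 0},{"linear": [0,0.45,0],"yaw": 0},{"linear": [0,0.6,0],"yaw": 0}])

```text
t: 47.33
tool_pos: [0.4897, 0.0301, 0.1583]
orientation: [[0.996, 0.09, 0.0], [0.09, -0.996, 0.0], [0.0, -0.0, -1.0]]
force: [0.5, -0.3, -8.8]
width: 0.0147
gripper_force: 121.6
```

Call:
servo_tool(commands=[{"linear": [0,0.75,0],"yaw": 0},{"linear": [0,0.9,0],"yaw": 0},{"linear": [0,1.05,0],"yaw": 0},{"linear": [0,1.2,0],"yaw": 0},{"linear": [0,1.35,0],"yaw": 0},{"linear": [0,1.5,0],"yaw": 0},{"linear": [0,1.65,0],"yaw": 0},{"linear": [0,1.8,0],"yaw": 0},{"linear": [0,1.95,0],"yaw": 0},{"linear": [0,2.1,0],"yaw": 0}])

```text
t: 48.17
tool_pos: [0.491, 0.0158, 0.1583]
orientation: [[0.996, 0.09, 0.0], [0.09, -0.996, 0.0], [0.0, -0.0, -1.0]]
force: [0.5, -0.2, -8.8]
width: 0.0148
gripper_force: 121.6
```

Call:
servo_tool(commands=[{"linear": [0,2.25,0],"yaw": 0},{"linear": [0,2.4,0],"yaw": 0},{"linear": [0,2.55,0],"yaw": 0},{"linear": [0,2.7,0],"yaw": 0},{"linear": [0,2.85,0],"yaw": 0},{"linear": [0,3.0,0],"yaw": 0},{"linear": [0,3.15,0],"yaw": 0},{"linear": [0,3.3,0],"yaw": 0},{"linear": [0,3.45,0],"yaw": 0},{"linear": [0,3.6,0],"yaw": 0}])

```text
t: 49.0
tool_pos: [0.4936, -0.0135, 0.1583]
orientation: [[0.996, 0.09, 0.0], [0.09, -0.996, 0.0], [0.0, -0.0, -1.0]]
force: [0.1, -0.2, -8.5]
width: 0.0147
gripper_force: 121.6
```

Call:
servo_tool(commands=[{"linear": [0,3.75,0],"yaw": 0},{"linear": [0,3.9,0],"yaw": 0},{"linear": [0,4.05,0],"yaw": 0},{"linear": [0,4.2,0],"yaw": 0},{"linear": [0,4.35,0],"yaw": 0},{"linear": [0,4.5,0],"yaw": 0},{"linear": [0,4.65,0],"yaw": 0},{"linear": [0,4.8,0],"yaw": 0},{"linear": [0,4.95,0],"yaw": 0},{"linear": [0,5.1,0],"yaw": 0}])

```text
t: 49.83
tool_pos: [0.4976, -0.0577, 0.1583]
orientation: [[0.996, 0.09, 0.0], [0.09, -0.996, 0.0], [0.0, -0.0, -1.0]]
force: [0.0, -0.0, -10.0]
width: 0.0146
gripper_force: 121.6
```

Call:
servo_tool(commands=[{"linear": [0,5.25,0],"yaw": 0},{"linear": [0,5.4,0],"yaw": 0},{"linear": [0,5.5,0],"yaw": 0},{"linear": [0,5.5,0],"yaw": 0},{"linear": [0,5.4,0],"yaw": 0},{"linear": [0,5.25,0],"yaw": 0},{"linear": [0,5.1,0],"yaw": 0},{"linear": [0,4.95,0],"yaw": 0},{"linear": [0,4.8,0],"yaw": 0},{"linear": [0,4.65,0],"yaw": 0}])

```text
t: 50.67
tool_pos: [0.5022, -0.1093, 0.1583]
orientation: [[0.996, 0.09, -0.0], [0.09, -0.996, 0.0], [-0.0, -0.0, -1.0]]
force: [-0.1, 0.1, -8.8]
width: 0.0144
gripper_force: 121.6
```

Call:
servo_tool(commands=[{"linear": [0,4.5,0],"yaw": 0},{"linear": [0,4.35,0],"yaw": 0},{"linear": [0,4.2,0],"yaw": 0},{"linear": [0,4.05,0],"yaw": 0},{"linear": [0,3.9,0],"yaw": 0},{"linear": [0,3.75,0],"yaw": 0},{"linear": [0,3.6,0],"yaw": 0},{"linear": [0,3.45,0],"yaw": 0},{"linear": [0,3.3,0],"yaw": 0},{"linear": [0,3.15,0],"yaw": 0}])

```text
t: 51.5
tool_pos: [0.5056, -0.1472, 0.1583]
orientation: [[0.996, 0.09, 0.0], [0.09, -0.996, 0.0], [0.0, -0.0, -1.0]]
force: [0.8, -0.2, -9.7]
width: 0.0148
gripper_force: 121.6
```

Call:
servo_tool(commands=[{"linear": [0,3.0,0],"yaw": 0},{"linear": [0,2.85,0],"yaw": 0},{"linear": [0,2.7,0],"yaw": 0},{"linear": [0,2.55,0],"yaw": 0},{"linear": [0,2.4,0],"yaw": 0},{"linear": [0,2.25,0],"yaw": 0},{"linear": [0,2.1,0],"yaw": 0},{"linear": [0,1.95,0],"yaw": 0},{"linear": [0,1.8,0],"yaw": 0},{"linear": [0,1.65,0],"yaw": 0}])

```text
t: 52.33
tool_pos: [0.5077, -0.1702, 0.1583]
orientation: [[0.996, 0.09, -0.0], [0.09, -0.996, 0.0], [-0.0, -0.0, -1.0]]
force: [0.8, -0.2, -8.9]
width: 0.0141
gripper_force: 121.6
```

Call:
servo_tool(commands=[{"linear": [0,1.5,0],"yaw": 0},{"linear": [0,1.35,0],"yaw": 0},{"linear": [0,1.2,0],"yaw": 0},{"linear": [0,1.05,0],"yaw": 0},{"linear": [0,0.9,0],"yaw": 0},{"linear": [0,0.75,0],"yaw": 0},{"linear": [0,0.6,0],"yaw": 0},{"linear": [0,0.45,0],"yaw": 0},{"linear": [0,0.3,0],"yaw": 0},{"linear": [0,0.15,0],"yaw": 0}])

```text
t: 53.17
tool_pos: [0.5084, -0.1783, 0.1583]
orientation: [[0.996, 0.09, -0.0], [0.09, -0.996, 0.0], [0.0, -0.0, -1.0]]
force: [-0.2, 0.7, -8.4]
width: 0.0148
gripper_force: 121.6
```

Run:
```python
from h import *
import plan; plan.b=.010
s=step(4,[(1.5-.15*i,0) for i in range(10)],win=.4,shapes=([2,3,2],[2,3,3,2],[3,4,4,4,3,2]))
o=bot.get_obs(); p=np.array(o['tool_pos']);R=np.array(o['orientation'])
c5,s5=np.cos(np.radians(5.1)),np.sin(np.radians(5.1)); T=np.array([.5097-.0015,-.1797,p[2]]); print('to dock in tool axes mm',R.T@(T-p)*1000)
save('wrist','wd.png')
# plate front corners and cheeks in wrist view for later
print('plate front px',proj('wrist',[p+R@np.array([.125,y,.056-.012]) for y in(-.05,.05)]),'cheek lip px',proj('wrist',[[.5097+c5*x-s5*y,-.1797+s5*x+c5*y,.092] for x in(.1275,.2025) for y in(.05,-.05)]))
```

```text
t 53.167 a=0.0124  x=0.0014 area 966 c [387.18 115.51] tcp [ 0.5084 -0.1783  0.1583] tilt(up vec) [ 0.     -0.0001] yaw 5.14 F [-0.2  0.7 -8.4] M [-0.02  0.11  0.01]
t 53.217 a=0.0120  x=0.0015 area 965 c [387.16 115.46] tcp [ 0.5084 -0.1783  0.1583] tilt(up vec) [-0.     -0.0001] yaw 5.14 F [ 0.4 -0.5 -8.5] M [ 0.03  0.18 -0.02]
t 53.267 a=0.0106  x=0.0014 area 963 c [387.05 115.52] tcp [ 0.5084 -0.1783  0.1583] tilt(up vec) [-0.0001 -0.0001] yaw 5.14 F [-0.6  0.2 -8.7] M [-0.04  0.07 -0.05]
t 53.317 a=0.0123  x=0.0015 area 979 c [387.17 115.49] tcp [ 0.5084 -0.1782  0.1583] tilt(up vec) [-0.     -0.0001] yaw 5.14 F [-0.4  0.2 -9.2] M [0.02 0.09 0.04]
state a 0.0116 w -0.0000 res [-0.1, -0.1, 0.5, -0.3]
[2, 3, 2] D 8 J 0.005 end a 0.008 w -0.000 [0.012 0.008 0.007 0.009 0.009 0.009 0.009 0.009 0.008 0.008]
[2, 3, 3, 2] D 8 J 0.000 end a 0.010 w 0.000 [0.012 0.009 0.008 0.01  0.01  0.01  0.01  0.01  0.01  0.01 ]
[3, 4, 4, 4, 3, 2] D 8 J 0.004 end a 0.011 w 0.000 [0.012 0.01  0.01  0.01  0.011 0.011 0.011 0.011 0.011 0.011 0.011]
to dock in tool axes mm [-3.29406340e-01  1.46503668e+00 -1.52667679e-04]
plate front px [[219.71332436  13.73875074]
 [402.33013397  13.76419462]] cheek lip px [[ 232.85296999   18.52421344]
 [ 395.26135108   18.68161654]
 [ 222.51741917 -137.3398111 ]
 [ 406.0580161  -137.18166505]]
```

View pics/wd.png

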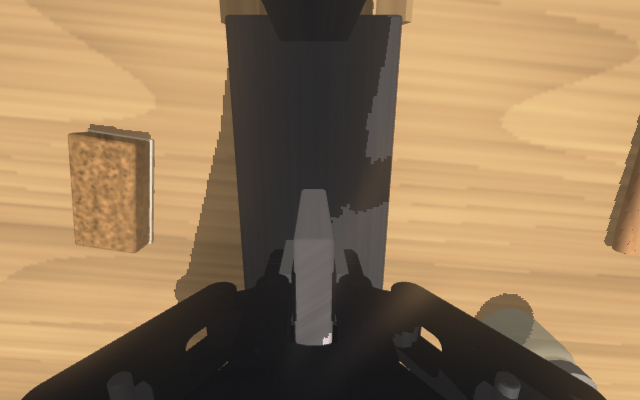

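Call:
servo_tool(commands=[{"linear": [-0.3,0.1,0],"yaw": 0},{"linear": [-0.4,0.2,0],"yaw": 0},{"linear": [-0.4,0.3,0],"yaw": 0},{"linear": [-0.4,0.3,0],"yaw": 0},{"linear": [0,0.2,0],"yaw": 0},{"linear": [0,0.1,0],"yaw": 0},{"linear": [0,0,0],"yaw": 0},{"linear": [0,0,0],"yaw": 0},{"linear": [0,0,0],"yaw": 0},{"linear": [0,0,0],"yaw": 0}])

```text
t: 54.25
tool_pos: [0.5071, -0.1796, 0.1583]
orientation: [[0.996, 0.09, 0.0], [0.09, -0.996, 0.0], [0.0, -0.0, -1.0]]
force: [0.5, 0.3, -9.4]
width: 0.0145
gripper_force: 121.6
```

Call:
servo_tool(commands=[{"linear": [0,0,0],"yaw": 0},{"linear": [0,0,0],"yaw": 0},{"linear": [0,0,0],"yaw": 0},{"linear": [0,0,0],"yaw": 0},{"linear": [0,0,0],"yaw": 0},{"linear": [0,0,0],"yaw": 0},{"linear": [0,0,0],"yaw": 0},{"linear": [0,0,0],"yaw": 0},{"linear": [0,0,0],"yaw": 0},{"linear": [0,0,0],"yaw": 0}])

```text
t: 55.08
tool_pos: [0.507, -0.1796, 0.1583]
orientation: [[0.996, 0.09, 0.0], [0.09, -0.996, 0.0], [0.0, -0.0, -1.0]]
force: [0.0, 0.0, -8.8]
width: 0.0147
gripper_force: 121.6
```

Call:
servo_tool(commands=[{"linear": [0,0,0],"yaw": 0},{"linear": [0,0,0],"yaw": 0},{"linear": [0,0,0],"yaw": 0},{"linear": [0,0,0],"yaw": 0},{"linear": [0,0,0],"yaw": 0},{"linear": [0,0,0],"yaw": 0},{"linear": [0,0,0],"yaw": 0},{"linear": [0,0,0],"yaw": 0},{"linear": [0,0,0],"yaw": 0},{"linear": [0,0,0],"yaw": 0}])

```text
t: 55.92
tool_pos: [0.507, -0.1796, 0.1583]
orientation: [[0.996, 0.09, 0.0], [0.09, -0.996, 0.0], [0.0, -0.0, -1.0]]
force: [-0.9, -0.1, -8.9]
width: 0.0145
gripper_force: 121.6
```

Call:
servo_tool(commands=[{"linear": [0,0,0],"yaw": 0},{"linear": [0,0,0],"yaw": 0},{"linear": [0,0,0],"yaw": 0},{"linear": [0,0,0],"yaw": 0},{"linear": [0,0,0],"yaw": 0},{"linear": [0,0,0],"yaw": 0},{"linear": [0,0,0],"yaw": 0},{"linear": [0,0,0],"yaw": 0},{"linear": [0,0,0],"yaw": 0},{"linear": [0,0,0],"yaw": 0}])

```text
t: 56.75
tool_pos: [0.507, -0.1796, 0.1583]
orientation: [[0.996, 0.09, -0.0], [0.09, -0.996, 0.0], [-0.0, -0.0, -1.0]]
force: [0.5, -0.2, -9.6]
width: 0.0144
gripper_force: 121.6
```

Call:
servo_tool(commands=[{"linear": [0,0,1],"yaw": 0},{"linear": [0,0,2],"yaw": 0},{"linear": [0,0,3],"yaw": 0},{"linear": [0,0,4],"yaw": 0},{"linear": [0,0,5],"yaw": 0},{"linear": [0,0,5],"yaw": 0},{"linear": [0,0,5],"yaw": 0},{"linear": [0,0,5],"yaw": 0},{"linear": [0,0,5],"yaw": 0},{"linear": [0,0,5],"yaw": 0}])

```text
t: 57.58
tool_pos: [0.507, -0.1796, 0.1177]
orientation: [[0.996, 0.09, -0.0], [0.09, -0.996, 0.0], [-0.0, -0.0, -1.0]]
force: [0.9, 0.4, -9.1]
width: 0.0146
gripper_force: 121.6
```

Call:
servo_tool(commands=[{"linear": [0,0,5],"yaw": 0},{"linear": [0,0,5],"yaw": 0},{"linear": [0,0,5],"yaw": 0},{"linear": [0,0,5],"yaw": 0},{"linear": [0,0,5],"yaw": 0},{"linear": [0,0,5],"yaw": 0},{"linear": [0,0,5],"yaw": 0},{"linear": [0,0,5],"yaw": 0},{"linear": [0,0,4],"yaw": 0},{"linear": [0,0,3],"yaw": 0}])

```text
t: 58.42
tool_pos: [0.5069, -0.1795, 0.0707]
orientation: [[0.996, 0.09, -0.0], [0.09, -0.996, 0.0], [-0.0, -0.0, -1.0]]
force: [0.3, 0.1, -8.8]
width: 0.0143
gripper_force: 121.6
```

Call:
servo_tool(commands=[{"linear": [0,0,2],"yaw": 0},{"linear": [0,0,1],"yaw": 0},{"linear": [0,0,1],"yaw": 0},{"linear": [0,0,0.5],"yaw": 0},{"linear": [0,0,0],"yaw": 0}])

```text
t: 58.83
tool_pos: [0.5071, -0.1796, 0.0669]
orientation: [[0.996, 0.09, 0.0], [0.09, -0.996, -0.0], [0.0, 0.0, -1.0]]
force: [0.2, -0.2, -9.5]
width: 0.0147
gripper_force: 121.6
```

Run:
```python
from h import *
lean(); im=save('scene','sd.png')
a=im[150:330,230:450,::-1]; cv2.imwrite('pics/sdc.png',cv2.resize(a,(733,600),interpolation=cv2.INTER_CUBIC))
```

```text
t 58.833 a=0.0044  x=0.0004 area 705 c [381.23 129.98] tcp [ 0.5071 -0.1796  0.0669] tilt(up vec) [-0.0002  0.    ] yaw 5.14 F [ 0.2 -0.2 -9.5] M [-0.06  0.16 -0.  ]
```

View pics/sdc.png

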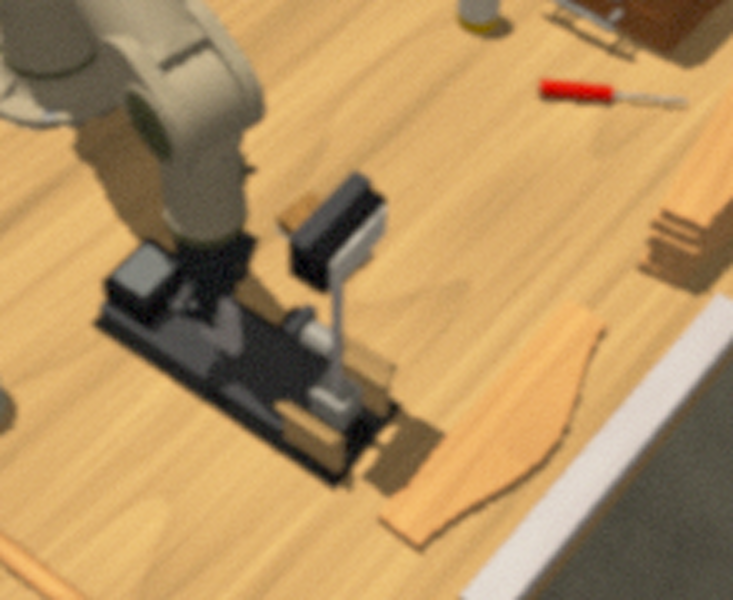

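Call:
servo_tool(commands=[{"linear": [0,0,1],"yaw": 0},{"linear": [0,0,1],"yaw": 0},{"linear": [0,0,1],"yaw": 0},{"linear": [0,0,0.7],"yaw": 0},{"linear": [0,0,0.6],"yaw": 0},{"linear": [0,0,0.5],"yaw": 0},{"linear": [0,0,0.5],"yaw": 0},{"linear": [0,0,0.4],"yaw": 0},{"linear": [0,0,0],"yaw": 0}])

```text
t: 59.68
tool_pos: [0.507, -0.1796, 0.0637]
orientation: [[0.996, 0.089, 0.0], [0.089, -0.996, -0.001], [0.0, 0.001, -1.0]]
force: [-13.5, 3.8, 18.5]
width: 0.0145
gripper_force: 125.7
```

Call:
servo_tool(commands=[{"linear": [0,0,0],"yaw": 0},{"linear": [0,0,0],"yaw": 0},{"linear": [0,0,0],"yaw": 0},{"linear": [0,0,0],"yaw": 0},{"linear": [0,0,0],"yaw": 0},{"linear": [0,0,0],"yaw": 0}], fingers=1)

```text
t: 60.18
tool_pos: [0.5072, -0.1796, 0.0611]
orientation: [[0.996, 0.09, 0.0], [0.09, -0.996, 0.0], [0.0, -0.0, -1.0]]
force: [0.3, -0.2, 0.2]
width: 0.0849
gripper_force: 0.0
```

Call:
servo_tool(commands=[{"linear": [0,0,-5],"yaw": 0},{"linear": [0,0,-10],"yaw": 0},{"linear": [0,0,-20],"yaw": 0},{"linear": [0,0,-25],"yaw": 0},{"linear": [0,0,-25],"yaw": 0},{"linear": [0,0,-20],"yaw": 0},{"linear": [0,0,-10],"yaw": 0},{"linear": [0,0,0],"yaw": 0},{"linear": [0,0,0],"yaw": 0}])

```text
t: 60.93
tool_pos: [0.5071, -0.1796, 0.1762]
orientation: [[0.996, 0.09, 0.001], [0.09, -0.996, -0.0], [0.001, 0.0, -1.0]]
force: [-0.9, 0.1, -0.1]
width: 0.0856
gripper_force: 0.0
```

Run:
```python
from h import *
o=bot.get_obs(); print(o['t'],o['width'],o['tool_pos'],o['force'])
save('scene','end.png')
if o['width']>.08 and o['tool_pos'][2]>.14: print(bot.finish_job())
```

```text
60.9333 0.08563534722384979 [ 0.50709759 -0.17964628  0.17619853] [-0.86018612  0.10663353 -0.08478825]
the job is handed in; nothing more can be done
None
```

The job is handed in at 60.9 s, the lamp released on the dock and the counterweight seen in the slot before release; it was set down with a press of about 18 N, the final picture was not viewed, and because the tool could not tilt I brought the mast upright by moving the base sideways under it, which swung it to about 0.1 rad before the first hold (over 3 s, 4 to 10 cm from its start) and up to about 0.06 rad while balancing on the way to the dock, so it was not perfectly upright all the way, though it held steady for over 3 s above the cheeks.

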